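# Prove the handpiece balancer with check weights, then hang the handpiece on it

### The arm

A 6-joint arm with a two-finger parallel gripper is mounted at the origin on a cart in front of the work surface, level with it; the furniture and walls round the work are solid. World frame = base frame: x ahead of the robot, y to its left, z up, the work surface at z = 0. Lengths are in m, angles in rad, forces in N, time in s.
With the tool pointing down it reaches from about 0.35 to 0.975 m from the base axis. Payload 4.9 kg.
Tool frame: the origin (TCP) lies on the centre line of the jaws, within the pads' length; the fingertips stand 14 mm ahead of it and the grasp point (between the pads) lies 5 mm behind it (manip.nose_length is the distance from the TCP to the fingertips, in m); z points along the fingers, y is the line along which they close (so a half turn about z gives the same grasp; the last joint's range is limited). The gripper opens to 85 mm and grips with 20 to 120 N. Pads are 22 mm wide; open, the fingers measure 114 mm over their backs; the gripper's body (76 mm by 85 mm) begins 54 mm behind the grasp point. The pads swing forward as they close: fully open they stand 13 mm farther back than shut.
Start: joints at [1.081, 0.053, 1.613, -0, 1.476, -0.119], TCP at [0.226, 0.583, 0.245] pointing down, gripper open.
Joint ranges: [-3.01, 3.01], [-1.01, 2.22], [0.06, 2.58], [-1.02, 4.17], [0.09, 2.62], [-3.14, 3.14]. Speed limits (rad/s): [2.57, 2.57, 3.14, 3.14, 3.14, 3.14].

### API

Orientations are given as a unit quaternion [w, x, y, z].
In Python, from plant import manip, imaging gives the robot as it stands.
- The arm moves only by the tool play_rows, never from a script. Its argument "commands" is a list of rows, each a list of 6 numbers: the shift along the tool's x, y, z in mm, then the turn, a rotation vector about the tool's x, y, z in degrees. A call has 1 to 5 rows; each row shifts and turns the commanded pose from where the row before left it, along the tool's axes as they then stand; what a row does not reach is not made up. A row lasts 1/12 s, in which the tool goes at most 41.7 mm and 7.16 degrees, less where a joint would pass 70% of its speed; a pose out of reach is approached as far as the arm can. A call is refused whole if a number of a shift passes 41.7 or a number of a turn 7.16, either way. A call with a gripper value outside its range is refused whole. "hand" is the finger opening in mm, from 0 to 85.4, set as the call begins (left out, the last holds). The fingers move at their own pace and stop on an object; the grip force is fixed at half the most. Time passes only in rows, so rows that do not move let the fingers close. It gives the time, the measured TCP pose, the force, the opening and the grip force at its end, in the units of the state.
- manip.state(): the state, without advancing time (a new reading comes with each control period).
- imaging.grab_frame(name): name is "scene" or "side" or "wrist"; returns a dict with "image" (400x640x3 uint8, red, green, blue), "fx", "fy", "cx", "cy" (pixels), "R" (3x3) and "t" (3): a world point X has camera coordinates R X + t; the wrist camera has in their place "mount" (4x4, takes a point from camera to tool coordinates, whose origin is the TCP and whose axes are the flange's). Camera axes: x right, y down, z forward; pixel columns grow to the right and rows downward; lengths in m; the calibration is good to about 2 mm. The wrist camera is an equidistant fisheye: a pixel r from the principal point sees the ray r / f radians off the axis. A picture is of the moment at which its call begins: read the wrist's pose just before it. There is no depth.
- manip.job_done(): hands the job in; it is judged then, once.
The state is a dict: "time": time; "joint_pos": joint angles; "joint_vel": joint speeds; "joint_efforts": joint torques, N m; "tool_pos": TCP position; "tool_rot": TCP orientation; "contact_force": force on the tool from outside, world axes, zero at the start; "ft_torque": the same for the moment, N m; "gripper_width": opening from 0.0 (shut) to 1.0 (fully open); "grasp_force": force on a finger pad.
Only numpy, scipy, OpenCV 4.12 (cv2) and the standard library are available. Lean on these libraries where they do the work, as an engineer would, in place of code of your own. Each camera call takes 0.05 s, during which the arm holds its last target. There are 200 camera calls.

### The job

Prove the bench's spring-balanced arm before it takes the handpiece: hang the brass weight carrier from the stand in the arm's fork, thread every steel ring weight that lies on the bench onto its spindle, and let the whole load hang untouched for five seconds. Then lift the carrier off with all its weights still on it, put it back in its hole in the stand, and hang the white handpiece in the fork by its black collar, leaving it hanging upright and still. The arm sinks under every load and rises when relieved: ease each load on and off and let go only once the arm has settled, so that it never drops or springs up, and leave the dish, pliers and tape roll where they are.

Things in the scene. Friction and masses are not known exactly. Their poses are not given: they have to be found in the camera images.
- swivel (a joint): Turn of the balancer arm about its upright steel column, which stands on a round grey foot at the back of the bench (rad, counter-clockwise from above positive, -0.6 to 0.6). Two parallel steel links, 200 mm long, run from the column's top towards the robot's side and keep the fork at their end level at every height. Friction holds the swivel; about 1.5 N sideways at the fork moves it.
- lift (a joint): How far the links have sunk (rad): 0 = unloaded, at the upper stop, fork seat 238 mm above the bench; 0.75 = lower stop; 0.1 rad is 20 mm of fork travel. It sinks about 18 mm (0.09 rad) per 100 g beyond the first 25 g (55 N/m) and sways for about 1 s when let go. It must never move faster than 0.45 rad/s (9 cm/s at the fork) up or down; 4 cm/s is safe.
- fork_seat (a point): Seat of the fork: midway between its two steel prongs, level with their top faces, where a collar's underside rests. Axes: z up, x along the arm towards the column, y across. Slot between the prongs 25 mm wide; prongs 10 mm wide, 10 mm high. Lips 4 mm high 21 to 27 mm in front (-x) and a bridge 4 mm high 20 mm behind keep a 36 mm collar in place.
- fork_mouth (a point): Open end of the fork's slot, between the flared prong tips, 45 mm in front of the seat (on its -x side) at the same level. A long thing comes in here, along +x, with its collar's underside at least 8 mm above this level so as to clear the lips, and is then lowered at the seat. The head's grey cheeks rise 27 mm above this level, 34 mm behind the seat; close the fingers across the arm (y).
- stand: Fixed bench stand: grey metal plate 75 x 180 mm, top face 125 mm above the bench, on four steel pillars over a dark wooden foot 85 x 190 mm; origin under its centre on the bench, long side along its own y.
- stand_hole0 (a point): Mouth of the hole at the stand's -y end (26 mm wide, through the 10 mm plate, open below), on the plate's top face; axis z up.
- stand_hole1 (a point): Mouth of the hole at the stand's +y end, same size. One hole holds the carrier, the other the handpiece; which is which changes.
- carrier: Loose brass weight carrier, about 150 g, upright in a stand hole at the start; origin at the centre of its collar's underside, z up. Collar 36 mm across, z 0 to 8 mm; on it a round pan 64 mm across, z 8 to 12 mm (weights lie on it from z = 12 mm up); below the collar a spigot 18 mm thick, 30 mm long, that goes into the fork's slot or the stand's hole.
- carrier_top (a point): Top end of the carrier's steel spindle, 78 mm above the carrier's origin. The spindle is 14 mm thick, tapered over its last 8 mm; the weights thread onto it and the carrier is gripped by its top part.
- polisher: Loose cordless handpiece, about 320 g, nose down in a stand hole at the start; origin at the centre of its black rubber collar's underside, z up. Collar 36 mm across, z 0 to 6 mm; grey battery end above it, 22 mm thick, z 6 to 55 mm (grip here); white body 20 mm thick below, with nose and burr reaching 113 mm below the origin.
- weight_1: Dark steel ring check weight, 100 g, 46 mm outside, 18 mm hole, 10 mm thick; origin at the centre of its underside, z its axis. Lies flat on the grey mat at the start. There are three or four in all; an absent one has no pose.
- weight_2: Dark steel ring check weight, 100 g, 46 mm outside, 18 mm hole, 10 mm thick; origin at the centre of its underside, z its axis. Lies flat on the grey mat at the start. There are three or four in all; an absent one has no pose.
- weight_3: Dark steel ring check weight, 100 g, 46 mm outside, 18 mm hole, 10 mm thick; origin at the centre of its underside, z its axis. Lies flat on the grey mat at the start. There are three or four in all; an absent one has no pose.
- weight_4: Dark steel ring check weight, 100 g, 46 mm outside, 18 mm hole, 10 mm thick; origin at the centre of its underside, z its axis. Lies flat on the grey mat at the start. There are three or four in all; an absent one has no pose.
- mat: Thin grey mat, 180 x 250 x 3 mm, fixed; origin at the centre of its underside.
- glass_dish: Bystander: rectangular clear glass dish 120 x 102 x 38 mm, origin at the centre of its underside. Leave it where it stands.
- red_pliers: Bystander: red-handled pliers lying flat, 145 x 62 x 12 mm, origin at the centre of the underside. Leave them.
- tape_roll: Bystander: tan tape roll, 44 mm across, 19 mm high, origin at the centre of its underside. Leave it.
There are look-alikes about, which are no part of the job. What is shaped like the weight_2 but blue or turquoise is not meant.

How it is judged:
On the way, in this order (a step that is already met when the one before it is completed fails the run):
1. the empty carrier hangs in the fork, settled and let go (distance between carrier and fork_seat below 0.008 m and angle between carrier's own z axis and vertical below 0.12 rad and velocity of joint lift between -0.06 and 0.06 rad/s and contact force between the fingers and carrier below 0.05 N and value of joint lift above 0.04 rad), for 0.3 s.
2. all the weights are on the carrier's spindle, and the whole load hangs in the fork, settled and untouched, for at least 4 s (distance between carrier and fork_seat below 0.008 m and angle between carrier's own z axis and vertical below 0.12 rad and horizontal distance between each of weight_1, weight_2, weight_3, weight_4 and carrier below 0.008 m and z of weight_1 in the frame of carrier between 0.008 and 0.05 m and angle between each of weight_1, weight_2, weight_3, weight_4's own z axis and vertical below 0.15 rad and z of weight_2 in the frame of carrier between 0.008 and 0.05 m and z of weight_3 in the frame of carrier between 0.008 and 0.05 m and z of weight_4 in the frame of carrier between 0.008 and 0.05 m and velocity of joint lift between -0.06 and 0.06 rad/s and contact force between the fingers and carrier below 0.05 N and contact force between the fingers and weight_1 below 0.05 N and contact force between the fingers and weight_2 below 0.05 N and contact force between the fingers and weight_3 below 0.05 N and contact force between the fingers and weight_4 below 0.05 N), for 4 s.
3. the carrier stands in its stand hole with all its weights on it, let go ((distance between carrier and stand_hole0 below 0.01 m or distance between carrier and stand_hole1 below 0.01 m) and angle between carrier's own z axis and vertical below 0.12 rad and horizontal distance between each of weight_1, weight_2, weight_3, weight_4 and carrier below 0.008 m and z of weight_1 in the frame of carrier between 0.008 and 0.05 m and angle between each of weight_1, weight_2, weight_3, weight_4's own z axis and vertical below 0.15 rad and z of weight_2 in the frame of carrier between 0.008 and 0.05 m and z of weight_3 in the frame of carrier between 0.008 and 0.05 m and z of weight_4 in the frame of carrier between 0.008 and 0.05 m and contact force between the fingers and carrier below 0.05 N and contact force between the fingers and weight_1 below 0.05 N and contact force between the fingers and weight_2 below 0.05 N and contact force between the fingers and weight_3 below 0.05 N and contact force between the fingers and weight_4 below 0.05 N), for 0.2 s.
At the end, for the whole second after the job is handed in: handpiece hangs in the fork by its collar (within 8 mm of the seat, upright within 0.12 rad), arm sunk and still; carrier in a stand hole (within 10 mm, upright within 0.12 rad) with every weight on its spindle (within 8 mm of its axis); all released and at rest (distance between polisher and fork_seat below 0.008 m and angle between each of polisher, carrier's own z axis and vertical below 0.12 rad and velocity of joint lift between -0.06 and 0.06 rad/s and value of joint lift above 0.12 rad and linear speed of each of polisher, carrier below 0.02 m/s and (distance between carrier and stand_hole0 below 0.01 m or distance between carrier and stand_hole1 below 0.01 m) and horizontal distance between each of weight_1, weight_2, weight_3, weight_4 and carrier below 0.008 m and z of weight_1 in the frame of carrier between 0.008 and 0.05 m and angle between each of weight_1, weight_2, weight_3, weight_4's own z axis and vertical below 0.15 rad and z of weight_2 in the frame of carrier between 0.008 and 0.05 m and z of weight_3 in the frame of carrier between 0.008 and 0.05 m and z of weight_4 in the frame of carrier between 0.008 and 0.05 m); the robot touches nothing.
It fails at once if the arm drops or springs up faster than 0.45 rad/s (about 9 cm/s at the fork) (velocity of joint lift above 0.45 rad/s or velocity of joint lift below -0.45 rad/s).
It fails at once if the glass dish, the pliers or the tape roll is moved by more than 30 mm (distance of any of glass_dish, red_pliers, tape_roll from where it was at the start of the episode above 0.03 m).
Of weight_1, weight_2, weight_3, weight_4 only 3 to 4 are there at a start; the rules pass over those that are not, and their reading is None.
At some moment in a run one of weight_1, weight_2, weight_3, weight_4 may be knocked a few centimetres aside while the robot is not near it.
It also fails if it takes over 210 s, if anything falls off the work surface, if the arm or the gripper's body presses on something with over 40 N, if the wrist force passes 120 N, or if a joint passes its speed limit or range.

## Working session

There is one attempt and no reset: what is moved stays moved. The work goes in short steps, Python scripts to look and compute and a tool call to move; the robot and the scene stay as the last step left them, time stands still between calls to the robot, and variables do not carry over. Pictures are saved under pics/ and viewed, at most 14 in all, crops included, and the job is handed in when it is done.

Besides the shell and the picture viewer there is one more tool, called after ">>>" as name(argument=value, ...), one argument or row to a line, values as JSON. play_rows: Moves the arm, as the interface text tells. Its arguments: {"type":"object","properties":{"commands":{"type":"array","items":{"type":"array","items":{"type":"number"}}},"hand":{"type":"number"}},"required":["commands"]}

```bash
ls; mkdir -p pics
cat > h.py <<'E'
import numpy as np, cv2, sys
from scipy.spatial.transform import Rotation as Ro
from plant import manip, imaging
def grab(n,save=None):
    s=manip.state(); f=imaging.grab_frame(n); f['s']=s
    if save: cv2.imwrite('pics/'+save,f['image'][:,:,::-1])
    return f
def rot(s): q=s['tool_rot']; return Ro.from_quat([q[1],q[2],q[3],q[0]]).as_matrix()
def ray(f,u,v):
    """origin, dir in world"""
    if 'mount' in f:
        a,b=(u-f['cx'])/f['fx'],(v-f['cy'])/f['fy']; r=np.hypot(a,b)+1e-12
        d=np.array([np.sin(r)*a/r,np.sin(r)*b/r,np.cos(r)])
        M=np.array(f['mount']); R=rot(f['s']); p=np.array(f['s']['tool_pos'])
        return R@M[:3,3]+p, R@M[:3,:3]@d
    R=np.array(f['R']);t=np.array(f['t'])
    d=R.T@np.array([(u-f['cx'])/f['fx'],(v-f['cy'])/f['fy'],1]); return -R.T@t,d/np.linalg.norm(d)
def plane(f,u,v,z):
    o,d=ray(f,u,v); return o+d*(z-o[2])/d[2]
def proj(f,X):
    X=np.array(X,float)
    if 'mount' in f:
        M=np.array(f['mount']); R=rot(f['s']); p=np.array(f['s']['tool_pos'])
        c=M[:3,:3].T@(R.T@(X-p)-M[:3,3]); th=np.arctan2(np.hypot(c[0],c[1]),c[2]); n=np.hypot(c[0],c[1])+1e-12
        return np.array([f['cx']+f['fx']*th*c[0]/n, f['cy']+f['fy']*th*c[1]/n])
    c=np.array(f['R'])@X+np.array(f['t']); return np.array([f['cx']+f['fx']*c[0]/c[2],f['cy']+f['fy']*c[1]/c[2]])
def tri(f1,p1,f2,p2):
    o1,d1=ray(f1,*p1);o2,d2=ray(f2,*p2)
    A=np.array([d1,-d2]).T; k=np.linalg.lstsq(A,o2-o1,rcond=None)[0]
    a,b=o1+k[0]*d1,o2+k[1]*d2; return (a+b)/2,np.linalg.norm(a-b)
E
python3 - <<'E'
from h import *
np.set_printoptions(precision=4,suppress=True)
for n in ['scene','side','wrist']:
    f=grab(n,n+'0.png'); print(n,f['fx'],f['fy'],f['cx'],f['cy'])
    if 'R' in f: print(-np.array(f['R']).T@np.array(f['t']),np.array(f['R'])[2])
    else: print(np.array(f['mount']))
print(f['s']); print(manip.nose_length)
E
```

```text
pics
scene 434.2152532425047 434.2152532425047 313.286708511571 197.3236704141627
[ 0.1617 -0.5848  0.8952] [ 0.3412  0.6182 -0.7081]
side 469.2753340573656 469.2753340573656 308.83897615591815 198.0537118040076
[ 0.2953 -1.0946  0.8089] [ 0.177   0.8621 -0.4749]
wrist 309.70691628693146 309.70691628693146 324.6406743731287 197.65476685990512
[[ 0.0001 -0.9538 -0.3006  0.0776]
 [ 1.      0.0001 -0.0001  0.0001]
 [ 0.0002 -0.3006  0.9538 -0.1285]
 [ 0.      0.      0.      1.    ]]
{'time': 0.1, 'joint_pos': array([ 1.081 ,  0.0533,  1.6141,  0.    ,  1.476 , -0.119 ]), 'joint_vel': array([-0.0012, -0.0016, -0.0023, -0.0004, -0.0011, -0.0006]), 'joint_efforts': array([ -0.0006, -39.4905, -37.1363,  -0.0002,   0.0039,  -0.    ]), 'tool_pos': array([0.2262, 0.5821, 0.2442]), 'tool_rot': array([-0.0003,  0.1843,  0.9829, -0.0009]), 'contact_force': array([-0.7966,  0.9247,  0.6603]), 'ft_torque': array([0.0209, 0.023 , 0.007 ]), 'grasp_force': 0.0, 'gripper_width': 0.9975135147866646}
0.014
```

View pics/scene0.png

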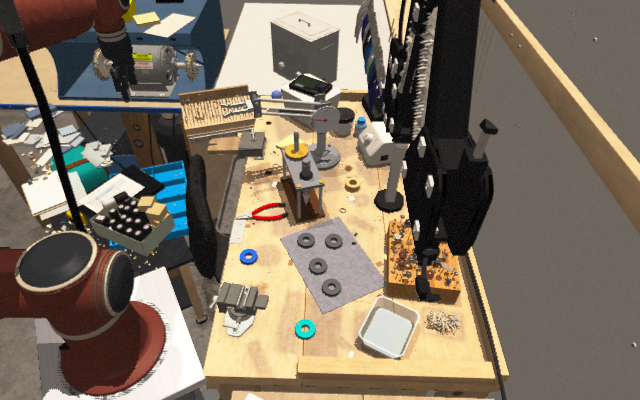

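View pics/side0.png

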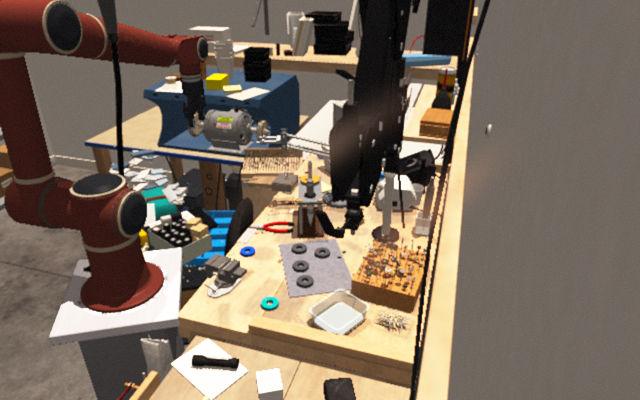

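View pics/wrist0.png

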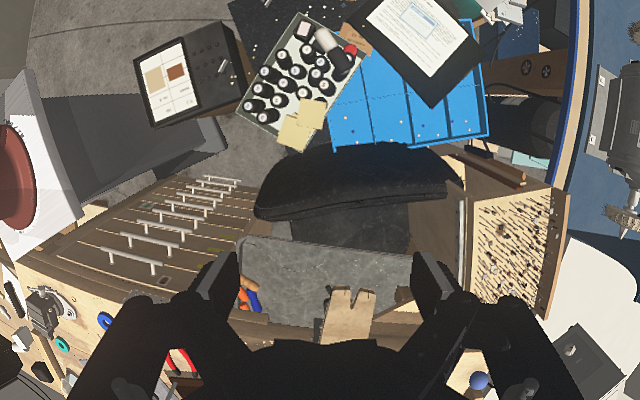

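Run:
```python
import cv2,numpy as np
a=cv2.imread('pics/scene0.png')[80:230,230:390]; b=cv2.imread('pics/side0.png')[120:250,240:400]
a=cv2.resize(a,(640,600),interpolation=cv2.INTER_CUBIC); b=cv2.resize(b,(640,520),interpolation=cv2.INTER_CUBIC)
cv2.imwrite('pics/c1.png',a); cv2.imwrite('pics/c2.png',b)
```

```text
(no output)
```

View pics/c1.png

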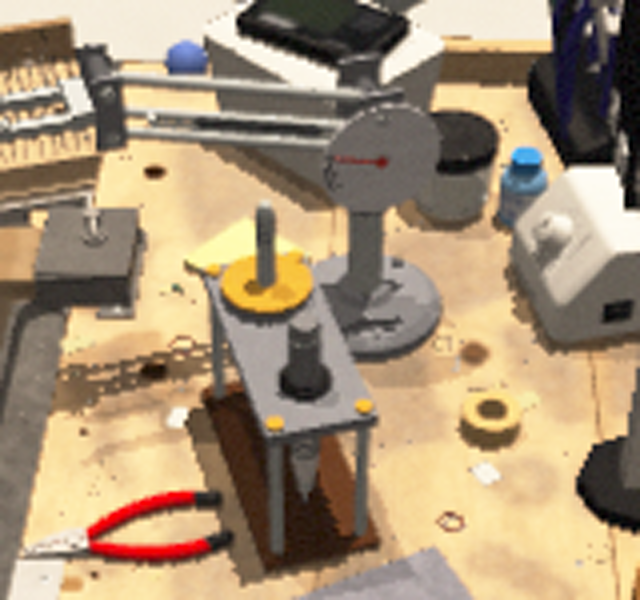

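View pics/c2.png

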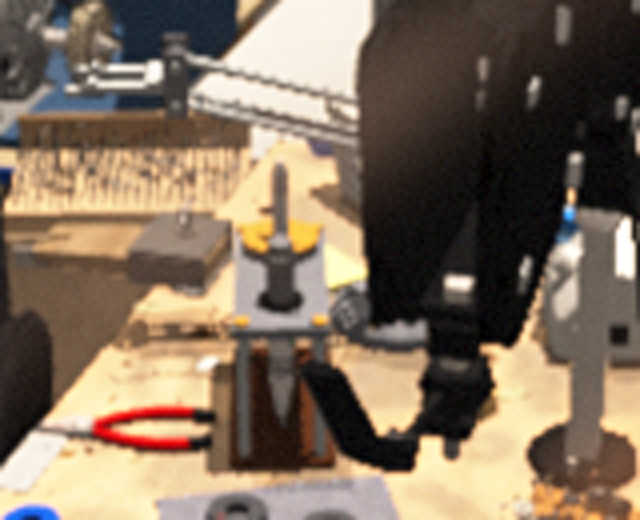

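```bash
python3 - <<'E'
from h import *
np.set_printoptions(precision=4,suppress=True)
f=grab('scene');g=grab('side')
for X in [(0,0,0),(.226,.583,.245),(.5,0,0),(.5,.3,0)]: print(X,proj(f,X),proj(g,X))
for u,v in [(306,240),(334,241),(317,266),(332,287)]: print('ring',plane(f,u,v,.013))
for u,v in [(299,241)]: print('ringside',plane(g,u,v-120+120,.013))
c1=lambda u,v:(230+u/4,80+v/4); c2=lambda u,v:(240+u/4,120+v/4)
print('carrier top',tri(f,c1(264,206),g,c2(280,168)), plane(f,*c1(264,206),.203))
print('pan',plane(f,*c1(267,280),.137),plane(g,*c2(280,235),.137))
print('pol top',tri(f,c1(303,325),g,c2(279,240)),plane(f,*c1(303,325),.180))
print('pol collar',plane(f,*c1(305,380),.128))
print('foot',plane(f,*c1(375,300),.0),plane(f,*c1(370,330),.01))
for n,u,v in [('L',0,128),('R',0,95)]: print(n,plane(f,*c1(u,v),.243),plane(f,*c1(u,v),.238))
print('head top scene/side',tri(f,c1(95,50),g,c2(175,38)))
print('tape',plane(f,*c1(490,410),.019),'pliers',plane(f,*c1(150,525),.01),'dish',plane(f,388,330,.03))
E
python3 - <<'E'
import cv2
a=cv2.imread('pics/scene0.png')[80:150,170:290]; b=cv2.imread('pics/side0.png')[110:190,225:325]
cv2.imwrite('pics/c3.png',cv2.vconcat([cv2.resize(a,(720,300),interpolation=cv2.INTER_CUBIC)[:, :600],cv2.resize(b,(600,300),interpolation=cv2.INTER_CUBIC)]))
E
```

```text
(0, 0, 0) [115.5842 345.0113] [122.3181 284.994 ]
(0.226, 0.583, 0.245) [131.3417  91.7094] [196.2686 122.7215]
(0.5, 0, 0) [317.8523 257.5071] [302.7498 261.1442]
(0.5, 0.3, 0) [269.3885 186.0239] [285.8428 210.9138]
ring [0.4951 0.0558 0.013 ]
ring [0.5581 0.0185 0.013 ]
ring [ 0.4806 -0.0304  0.013 ]
ring [ 0.4828 -0.1006  0.013 ]
ringside [0.5057 0.0867 0.013 ]
carrier top (array([0.5825, 0.2793, 0.1852]), np.float64(6.525635745396428e-05)) [0.572  0.2577 0.203 ]
pan [0.5746 0.2611 0.137 ] [0.5768 0.2542 0.137 ]
pol top (array([0.5569, 0.1706, 0.1732]), np.float64(0.00402640810464504)) [0.551  0.1621 0.18  ]
pol collar [0.5545 0.1665 0.128 ]
foot [0.7147 0.3505 0.    ] [0.687  0.3099 0.01  ]
L [0.4332 0.366  0.243 ] [0.4353 0.3733 0.238 ]
R [0.4472 0.4028 0.243 ] [0.4493 0.4103 0.238 ]
head top scene/side (array([0.5178, 0.4021, 0.2583]), np.float64(0.0011799711997797105))
tape [0.7157 0.1803 0.019 ] pliers [0.4495 0.1995 0.01  ] dish [ 0.5287 -0.2611  0.03  ]
```

View pics/c3.png

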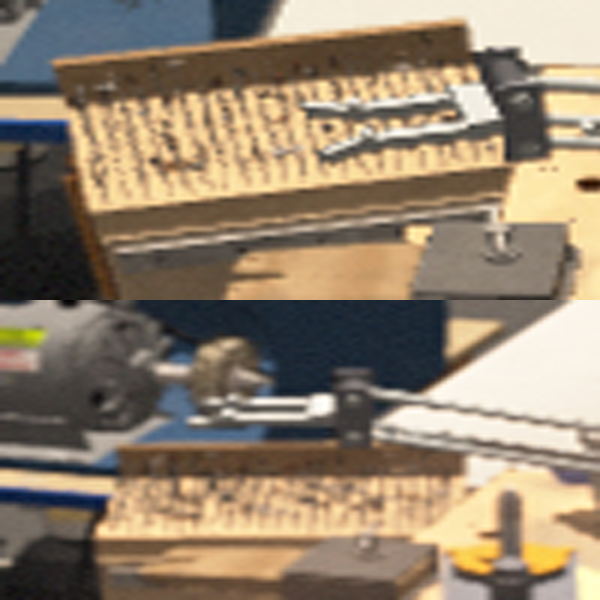

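>>> play_rows(
  commands=[
    [0,0,-39,0,0,0],
    [0,0,-39,0,0,0],
    [0,0,-39,0,0,0],
    [0,0,-39,0,0,0],
  ],
)

```text
time: 0.58
tool_pos: [0.2263, 0.5821, 0.4027]
tool_rot: [-0.0, 0.184, 0.983, -0.0]
contact_force: [0.1, -0.4, -0.2]
gripper_width: 1.0
grasp_force: 0.0
```

>>> play_rows(
  commands=[
    [-36,-11,0,0,0,0],
    [-36,-11,0,0,0,0],
    [-36,-11,0,0,0,0],
    [-36,-11,0,0,0,0],
  ],
)

```text
time: 0.92
tool_pos: [0.3456, 0.4883, 0.4016]
tool_rot: [0.0, 0.184, 0.983, 0.0]
contact_force: [0.1, 0.3, -0.9]
gripper_width: 1.001
grasp_force: 0.0
```

>>> play_rows(
  commands=[
    [-36,-11,0,0,0,0],
    [-36,-11,0,0,0,0],
    [-36,-11,0,0,0,0],
    [-34,-9,0,0,0,0],
    [0,0,0,0,0,0],
  ],
)

```text
time: 1.33
tool_pos: [0.4659, 0.3949, 0.4004]
tool_rot: [0.001, 0.188, 0.982, -0.001]
contact_force: [0.7, -0.0, -0.5]
gripper_width: 1.0
grasp_force: 0.0
```

Run:
```python
from h import *
f=grab('wrist','w1.png'); print(f['s']['tool_pos'],rot(f['s']),f['s']['joint_pos'])
```

```text
[0.46592774 0.39491669 0.40041546] [[-9.29597295e-01  3.68575889e-01  8.27236963e-04]
 [ 3.68573145e-01  9.29595710e-01 -2.37744772e-03]
 [-1.64526584e-03 -1.90517164e-03 -9.99996832e-01]] [ 0.58237771 -0.02548359  1.4379604  -0.00247169  1.72973212 -0.61133331]
```

View pics/w1.png

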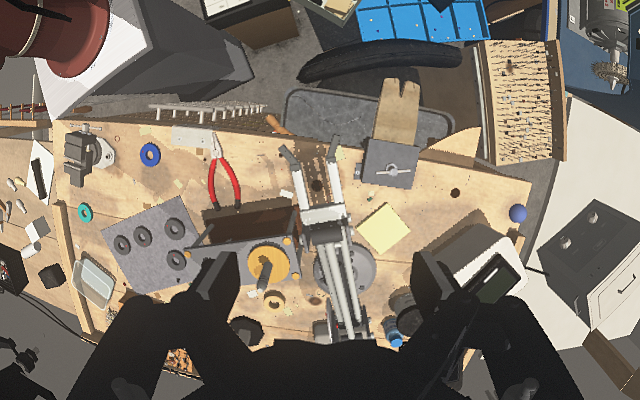

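Run:
```python
import cv2
a=cv2.imread('pics/w1.png')[125:325,180:380]
cv2.imwrite('pics/c4.png',cv2.resize(a,(600,600),interpolation=cv2.INTER_CUBIC))
```

```text
(no output)
```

View pics/c4.png

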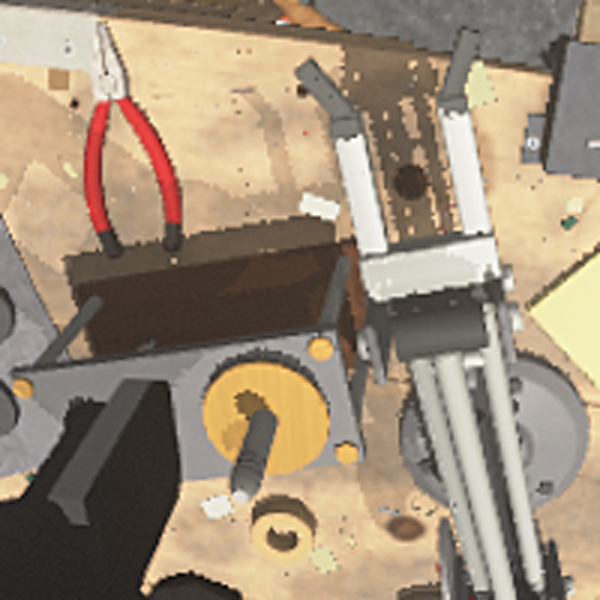

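```bash
cat > fr.py <<'E'
from h import *
import pickle
np.set_printoptions(precision=4,suppress=True)
E
python3 - <<'E'
from fr import *
f=grab('wrist'); pickle.dump(f,open('w1.pkl','wb'))
C=lambda u,v:(180+u/3,125+v/3)
P={}
for n,u,v,z in [('lipL',343,134,.242),('lipR',455,108,.242),('brL',371,254,.24),('brR',481,236,.24),('tipL',303,72,.238),('tipR',467,35,.238)]:
    P[n]=plane(f,*C(u,v),z); print(n,P[n])
ml=(P['lipL']+P['lipR'])/2; mb=(P['brL']+P['brR'])/2
d=(mb-ml)[:2]; print('mid lip',ml,'mid br',mb,np.linalg.norm(d),'angle',np.arctan2(d[1],d[0]), 'mid tip',(P['tipL']+P['tipR'])/2)
print('widths',np.linalg.norm(P['lipL']-P['lipR']),np.linalg.norm(P['brL']-P['brR']))
print('carrier pan',plane(f,*C(266,418),.137),'top',plane(f,*C(241,490),.203))
for n,u,v in [('s00',22,385),('s10',320,349),('s11',347,452)]: print(n,plane(f,*C(u,v),.125))
print('foot',plane(f,*C(495,430),.0))
for u,v in [(175,231),(143,237),(122,243),(176,260)]: print('ring',plane(f,u,v,.013))
E
```

```text
lipL [0.4393 0.3753 0.242 ]
lipR [0.4446 0.4113 0.242 ]
brL [0.4804 0.3677 0.24  ]
brR [0.4879 0.4037 0.24  ]
tipL [0.4166 0.3705 0.238 ]
tipR [0.4249 0.4231 0.238 ]
mid lip [0.442  0.3933 0.242 ] mid br [0.4841 0.3857 0.24  ] 0.04284735582843786 angle -0.17782318106103193 mid tip [0.4207 0.3968 0.238 ]
widths 0.0363788241357605 0.036831244155184954
carrier pan [0.5718 0.2657 0.137 ] top [0.5701 0.2664 0.203 ]
s00 [0.5163 0.1425 0.125 ]
s10 [0.5516 0.3027 0.125 ]
s11 [0.6099 0.2913 0.125 ]
foot [0.697  0.3474 0.    ]
ring [0.4986 0.0642 0.013 ]
ring [ 0.4839 -0.0195  0.013 ]
ring [ 0.4771 -0.0854  0.013 ]
ring [0.5559 0.0293 0.013 ]
```

Run:
```python
from fr import *
f=grab('scene')
c1=lambda u,v:(230+u/4,80+v/4)
a=-.178; n=np.array([-np.sin(a),np.cos(a),0]); e=np.array([np.cos(a),np.sin(a),0]); S=np.array([.4645,.389,.238])
def vp(f,u,v,off=0):
    o,d=ray(f,u,v); k=((S-o)@n+off)/(d@n); X=o+k*d; return (X-S)@e,X[2]
for off in (-.012,0.0):
  for nm,u,v in [('head top link',125,80),('top link col',365,97),('lowlink head',130,133),('lowlink col',325,141),('midlink head',130,115),('mid col',335,125)]:
    print(off,nm,vp(f,*c1(u,v),off))
```

```text
-0.012 head top link (np.float64(0.06207682823145502), np.float64(0.25275146414907546))
-0.012 top link col (np.float64(0.23353871899897077), np.float64(0.20604554040853806))
-0.012 lowlink head (np.float64(0.06229770296698329), np.float64(0.21049997462511216))
-0.012 lowlink col (np.float64(0.2037216458483856), np.float64(0.17483776993008537))
-0.012 midlink head (np.float64(0.0633911800234612), np.float64(0.22485786830437204))
-0.012 mid col (np.float64(0.21120367689938663), np.float64(0.1869702674052255))
0.0 head top link (np.float64(0.06432810312897241), np.float64(0.24504318506559752))
0.0 top link col (np.float64(0.23784739685597842), np.float64(0.19777682830230858))
0.0 lowlink head (np.float64(0.0645516281813292), np.float64(0.20228471209942245))
0.0 lowlink col (np.float64(0.2076725431264626), np.float64(0.1661945900103141))
0.0 midlink head (np.float64(0.06565822607137588), np.float64(0.2168148888021314))
0.0 mid col (np.float64(0.21524435245273185), np.float64(0.17847266756799995))
```

>>> play_rows(
  commands=[
    [0,0,0,0,0,-5.7],
    [0,0,0,0,0,-5.7],
    [-26,-22,0,0,0,0],
    [-26,-22,0,0,0,0],
    [-26,-22,0,0,0,0],
  ],
  hand=50,
)

```text
time: 1.9
tool_pos: [0.5266, 0.3213, 0.4016]
tool_rot: [0.0, 0.084, 0.996, 0.0]
contact_force: [0.3, -0.4, -0.0]
gripper_width: 0.587
grasp_force: 0.0
```

>>> play_rows(
  commands=[
    [-26,-22,0,0,0,0],
    [-24,-22,0,0,0,0],
    [0,0,30,0,0,0],
    [0,0,30,0,0,0],
    [0,0,0,0,0,0],
  ],
)

```text
time: 2.32
tool_pos: [0.5663, 0.2685, 0.3337]
tool_rot: [-0.005, 0.085, 0.996, -0.002]
contact_force: [-0.6, -0.5, -2.8]
gripper_width: 0.586
grasp_force: 0.0
```

```bash
cat >> h.py <<'E'
AX=-.178
def todo(X,ang=np.pi+AX):
    """tool-frame shift (mm) to target X, and yaw error (deg about tool z)"""
    s=manip.state(); R=rot(s); p=np.array(s['tool_pos'])
    y=np.degrees((ang-np.arctan2(R[1,0],R[0,0])+np.pi)%(2*np.pi)-np.pi)
    print('at',np.round(p,4),'shift mm',np.round(R.T@(np.array(X)-p)*1000,1),'yaw',round(-y,2),'tilt',np.round(R[2],4),'w',round(s['gripper_width']*85.4,1),'gf',s['grasp_force'],'F',np.round(s['contact_force'],2))
E
python3 - <<'E'
from fr import *
f=grab('wrist','w2.png'); pickle.dump(f,open('w2.pkl','wb'))
todo([.572,.264,.185])
print(proj(f,[.572,.264,.203]),proj(f,[.572,.264,.137]))
E
```

```text
at [0.5669 0.269  0.3369] shift mm [ -7.   -3.5 151.8] yaw 0.44 tilt [ 0.0074 -0.0037 -1.    ] w 49.7 gf 0.0 F [-0.59 -0.36  0.07]
[321.2694 201.6015] [322.2303 183.1932]
```

View pics/w2.png

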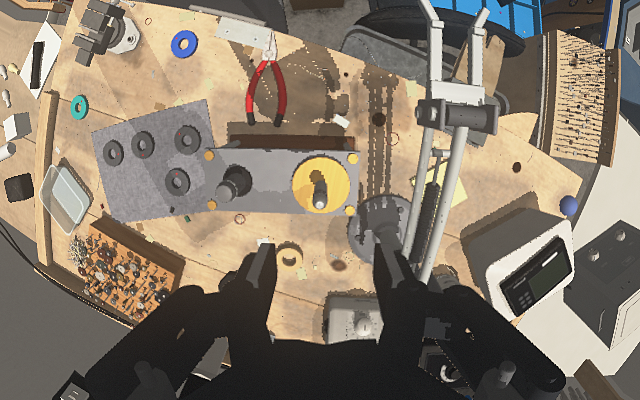

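>>> play_rows(
  commands=[
    [-7,-3.5,30,0,0,0.4],
    [0,0,35,0,0,0],
    [0,0,35,0,0,0],
    [0,0,30,0,0,0],
    [0,0,20,0,0,0],
  ],
)

```text
time: 2.78
tool_pos: [0.5745, 0.2651, 0.1902]
tool_rot: [-0.001, 0.088, 0.996, -0.0]
contact_force: [-1.1, -0.1, -0.5]
gripper_width: 0.583
grasp_force: 0.0
```

>>> play_rows(
  commands=[
    [0,0,0,0,0,0],
    [0,0,0,0,0,0],
  ],
)

```text
time: 2.95
tool_pos: [0.5753, 0.265, 0.1924]
tool_rot: [0.0, 0.088, 0.996, 0.0]
contact_force: [-0.2, -0.0, 1.0]
gripper_width: 0.586
grasp_force: 0.0
```

Run:
```python
from fr import *
todo([.572,.264,.185])
```

```text
at [0.5753 0.265  0.1924] shift mm [ 3.1 -1.5  7.4] yaw 0.05 tilt [-0.0001  0.0001 -1.    ] w 50.0 gf 0.0 F [-0.2  -0.03  1.04]
```

>>> play_rows(
  commands=[
    [3,-1,7.5,0,0,0],
    [0,0,0,0,0,0],
    [0,0,0,0,0,0],
  ],
)

```text
time: 3.2
tool_pos: [0.5729, 0.2639, 0.1858]
tool_rot: [0.001, 0.089, 0.996, 0.001]
contact_force: [0.8, -0.4, -0.2]
gripper_width: 0.584
grasp_force: 0.0
```

>>> play_rows(
  commands=[
    [0,0,0,0,0,0],
    [0,0,0,0,0,0],
    [0,0,0,0,0,0],
    [0,0,0,0,0,0],
    [0,0,0,0,0,0],
  ],
  hand=0,
)

```text
time: 3.62
tool_pos: [0.5727, 0.2634, 0.1845]
tool_rot: [0.0, 0.089, 0.996, 0.0]
contact_force: [0.9, -0.5, 2.2]
gripper_width: 0.145
grasp_force: 58.4
```

>>> play_rows(
  commands=[
    [0,0,0,0,0,0],
    [0,0,0,0,0,0],
    [0,0,0,0,0,0],
  ],
)

```text
time: 3.87
tool_pos: [0.5727, 0.2635, 0.1845]
tool_rot: [0.0, 0.089, 0.996, 0.0]
contact_force: [-0.9, 0.2, 4.1]
gripper_width: 0.142
grasp_force: 58.5
```

Run:
```python
from fr import *
todo([.572,.264,.185])
f=grab('wrist','w3.png'); pickle.dump(f,open('w3.pkl','wb'))
```

```text
at [0.5727 0.2635 0.1845] shift mm [ 0.8  0.4 -0.6] yaw -0.05 tilt [-0.0009  0.0005 -1.    ] w 12.1 gf 58.54050749272574 F [-0.88  0.23  4.09]
```

View pics/w3.png

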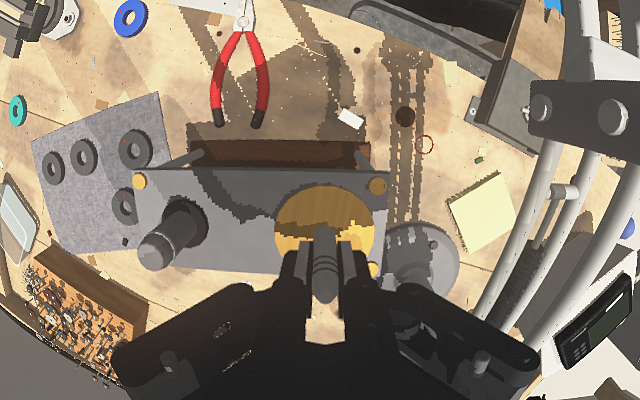

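Run:
```python
from fr import *
f=pickle.load(open('w3.pkl','rb')); p=np.array(f['s']['tool_pos']); R=rot(f['s'])
im=cv2.cvtColor(f['image'],cv2.COLOR_RGB2HSV)
m=((im[:,:,0]>15)&(im[:,:,0]<32)&(im[:,:,1]>150)&(im[:,:,2]>60)).astype(np.uint8)
m[:170]=0;m[:, :265]=0; m[270:]=0; m[:,376:]=0
ys,xs=np.nonzero(m)
# top boundary points -> circle fit on plane z=.137 (pan top)
P=[]
for x in range(280,370,3):
    c=ys[xs==x]
    if len(c): P.append(plane(f,x,c.min(),.137)[:2])
P=np.array(P); A=np.c_[2*P,np.ones(len(P))]; q=np.linalg.lstsq(A,(P**2).sum(1),rcond=None)[0]
print(q[:2],np.sqrt(q[2]+q[0]**2+q[1]**2)); print('offset tool', R.T@(np.r_[q[:2],p[2]]-p)*1e3)
from scipy.optimize import least_squares
r=least_squares(lambda c:np.hypot(*(P-c).T)-.032,q[:2],loss='soft_l1',f_scale=.001); print(r.x,R.T@(np.r_[r.x,p[2]]-p)*1e3)
# stand hole estimates saved
todo([.4205-.02,.397,.340])
```

```text
[0.5863 0.2621] 0.021756164378638306
offset tool [-13.6256   1.0424   0.0132]
[0.6031 0.2611] [-30.2811   3.0794   0.0298]
at [0.5727 0.2634 0.1844] shift mm [ 193.1  100.9 -155.7] yaw -0.05 tilt [-0.0009  0.0005 -1.    ] w 11.8 gf 58.57002117263619 F [0.11 0.21 3.98]
```

Run:
```python
from fr import *
f=pickle.load(open('w3.pkl','rb')); p=np.array(f['s']['tool_pos']); R=rot(f['s'])
P=np.array([plane(f,u,v,.137)[:2] for u,v in [(324,183),(275,222),(374,220),(290,195),(360,196)]])
from scipy.optimize import least_squares
r=least_squares(lambda c:np.hypot(*(P-c).T)-.032,p[:2]); print(r.x,r.fun,R.T@(np.r_[r.x,p[2]]-p)*1e3)
```

```text
[0.5737 0.2635] [ 0.0001 -0.0005 -0.0004  0.0002  0.    ] [-0.9159  0.2355  0.001 ]
```

>>> play_rows(
  commands=[
    [0,0,-10,0,0,0],
    [0,0,-25,0,0,0],
    [0,0,-30,0,0,0],
    [0,0,-30,0,0,0],
    [0,0,-30,0,0,0],
  ],
)

```text
time: 4.33
tool_pos: [0.5716, 0.2631, 0.3092]
tool_rot: [-0.001, 0.089, 0.996, -0.001]
contact_force: [-0.1, -0.2, -1.2]
gripper_width: 0.139
grasp_force: 58.6
```

>>> play_rows(
  commands=[
    [0,0,-20,0,0,0],
    [38,5,-10,0,0,0],
    [38,5,0,0,0,0],
    [38,10,0,0,0,0],
    [38,25,0,0,0,0],
  ],
)

```text
time: 4.75
tool_pos: [0.4317, 0.331, 0.3388]
tool_rot: [-0.0, 0.091, 0.996, -0.001]
contact_force: [1.3, 0.5, -0.9]
gripper_width: 0.144
grasp_force: 58.8
```

>>> play_rows(
  commands=[
    [20,30,0,0,0,0],
    [21,26,0,0,0,0],
    [0,0,0,0,0,0],
    [0,0,0,0,0,0],
    [0,0,0,0,0,0],
  ],
)

```text
time: 5.17
tool_pos: [0.403, 0.3941, 0.3382]
tool_rot: [-0.0, 0.089, 0.996, -0.001]
contact_force: [-0.2, -0.4, -1.9]
gripper_width: 0.139
grasp_force: 58.9
```

Run:
```python
from fr import *
f=grab('scene','s1.png');pickle.dump(f,open('s1.pkl','wb')); g=grab('side','d1.png');
todo([.4045,.400,.310])
a=f['image'][60:160,180:300,::-1]; b=g['image'][80:180,225:345,::-1]
cv2.imwrite('pics/c5.png',cv2.vconcat([cv2.resize(a,(600,300*600//720+50)),cv2.resize(b,(600,300))]))
```

```text
at [0.4037 0.3936 0.3385] shift mm [ 0.3  6.5 28.5] yaw -0.13 tilt [ 0.0003 -0.0009 -1.    ] w 12.1 gf 58.87612150632776 F [-0.54  0.77 -0.76]
```

View pics/c5.png

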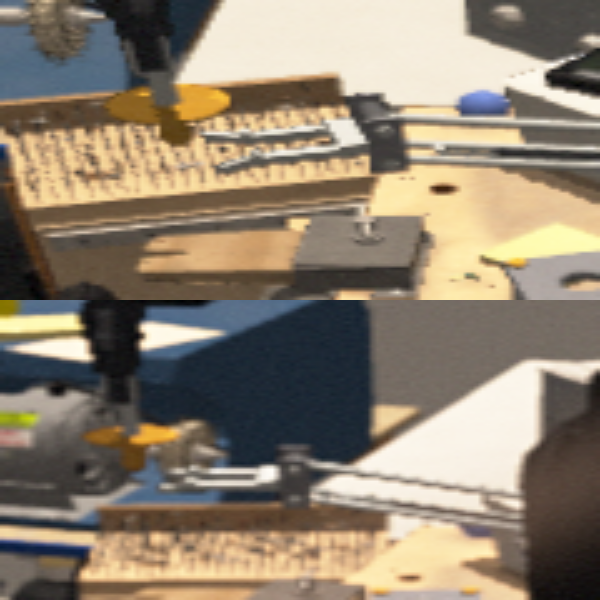

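>>> play_rows(
  commands=[
    [0,6.3,0,0,0,0],
    [0,0,10,0,0,0],
    [0,0,10,0,0,0],
    [0,0,9,0,0,0],
    [0,0,0,0,0,0],
  ],
)

```text
time: 5.68
tool_pos: [0.4034, 0.3996, 0.3058]
tool_rot: [-0.002, 0.09, 0.996, -0.002]
contact_force: [0.3, 0.4, -1.6]
gripper_width: 0.138
grasp_force: 58.9
```

>>> play_rows(
  commands=[
    [0,0,0,0,0,0],
    [0,0,0,0,0,0],
    [0,0,0,0,0,0],
  ],
)

```text
time: 5.93
tool_pos: [0.4044, 0.4007, 0.3104]
tool_rot: [0.0, 0.089, 0.996, 0.0]
contact_force: [-0.0, 0.8, -0.7]
gripper_width: 0.142
grasp_force: 58.9
```

```bash
cat >> h.py <<'E'
E2=np.array([np.cos(AX),np.sin(AX),0]); N2=np.array([-np.sin(AX),np.cos(AX),0]); S0=np.array([.4645,.389,.238])
def seat(s): return S0-E2*.2*(np.cos(.26-s)-np.cos(.26))-np.array([0,0,.2*(np.sin(.26)-np.sin(.26-s))])
E
python3 - <<'E'
from fr import *
OFF=np.array([-.0009*.984,.0002,.0595])
todo(S0+OFF+[0,0,.012])
for s in np.arange(0,.5,.03): print(round(s,3),np.round([(seat(s)-S0)@E2*1e3,(seat(s)-S0)[2]*1e3],2),end=';')
f=grab('wrist','w4.png'); pickle.dump(f,open('w4.pkl','wb'))
cv2.imwrite('pics/w4c.png',cv2.resize(f['image'][100:350,200:460,::-1],(572,550)))
E
```

```text
at [0.4044 0.4007 0.3104] shift mm [-60.3  -0.8   0.9] yaw -0.05 tilt [-0.0006  0.0007 -1.    ] w 12.1 gf 58.9184443250997 F [-0.04  0.77 -0.7 ]
0.0 [0. 0.];0.03 [-1.46 -5.82];0.06 [ -2.74 -11.68];0.09 [ -3.84 -17.58];0.12 [ -4.77 -23.51];0.15 [ -5.51 -29.46];0.18 [ -6.08 -35.43];0.21 [ -6.47 -41.42];0.24 [ -6.68 -47.42];0.27 [ -6.71 -53.42];0.3 [ -6.56 -59.41];0.33 [ -6.23 -65.4 ];0.36 [ -5.72 -71.38];0.39 [ -5.03 -77.34];0.42 [ -4.17 -83.28];0.45 [ -3.12 -89.19];0.48 [ -1.9  -95.06];
```

View pics/w4c.png

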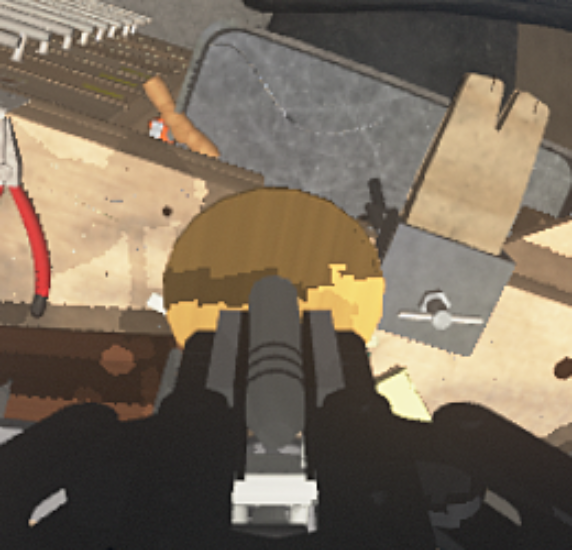

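>>> play_rows(
  commands=[
    [-10,0,0,0,0,0],
    [-12,0,0,0,0,0],
    [-12,0,0,0,0,0],
    [-12,0,0,0,0,0],
    [-10,-0.3,0,0,0,0],
  ],
)

```text
time: 6.4
tool_pos: [0.4611, 0.3899, 0.3097]
tool_rot: [0.0, 0.09, 0.996, -0.0]
contact_force: [0.1, -0.0, -1.0]
gripper_width: 0.145
grasp_force: 58.9
```

>>> play_rows(
  commands=[
    [-4,0,0,0,0,0],
    [0,0,0,0,0,0],
    [0,0,0,0,0,0],
    [0,0,0,0,0,0],
  ],
)

```text
time: 6.73
tool_pos: [0.463, 0.3897, 0.3097]
tool_rot: [-0.0, 0.089, 0.996, -0.0]
contact_force: [-0.1, 0.2, -2.3]
gripper_width: 0.136
grasp_force: 58.9
```

Run:
```python
from fr import *
OFF=np.array([-.0009*.984,.0002,.0595])
todo(S0+OFF+[0,0,.012])
```

```text
at [0.463  0.3897 0.3097] shift mm [-0.6 -0.4  0.2] yaw -0.04 tilt [ 0.0004 -0.0001 -1.    ] w 11.6 gf 58.90851844131248 F [-0.08  0.21 -2.31]
```

>>> play_rows(
  commands=[
    [-0.6,0,3,0,0,0],
    [0,0,3,0,0,0],
    [0,0,3,0,0,0],
    [0,0,3,0,0,0],
    [0,0,0,0,0,0],
  ],
)

```text
time: 7.15
tool_pos: [0.4633, 0.3895, 0.2966]
tool_rot: [-0.001, 0.089, 0.996, -0.0]
contact_force: [-0.5, -0.2, -1.2]
gripper_width: 0.14
grasp_force: 58.9
```

>>> play_rows(
  commands=[
    [0.7,0,2.8,0,0,0],
    [0.7,0,2.8,0,0,0],
    [0.6,0,2.8,0,0,0],
    [0.6,0,2.8,0,0,0],
    [0.6,0,2.8,0,0,0],
  ],
)

```text
time: 7.57
tool_pos: [0.4606, 0.3902, 0.2837]
tool_rot: [0.0, 0.089, 0.996, 0.0]
contact_force: [0.8, -0.0, 0.7]
gripper_width: 0.143
grasp_force: 59.1
```

>>> play_rows(
  commands=[
    [0.6,0,2.8,0,0,0],
    [0.5,0,2.8,0,0,0],
    [0.4,0,2.8,0,0,0],
    [0,0,0,0,0,0],
    [0,0,0,0,0,0],
  ],
)

```text
time: 7.98
tool_pos: [0.4592, 0.3904, 0.2753]
tool_rot: [-0.0, 0.089, 0.996, -0.0]
contact_force: [-0.5, -0.5, -1.0]
gripper_width: 0.141
grasp_force: 59.1
```

Run:
```python
from fr import *
OFF=np.array([-.0009*.984,.0002,.0595])
todo(seat(.1145)+OFF)
f=grab('scene','s2.png');pickle.dump(f,open('s2.pkl','wb')); g=grab('side','d2.png')
a=f['image'][60:160,180:300,::-1]; b=g['image'][80:180,225:345,::-1]
cv2.imwrite('pics/c6.png',cv2.vconcat([cv2.resize(a,(600,300)),cv2.resize(b,(600,300))]))
```

```text
at [0.4592 0.3904 0.2753] shift mm [ 0.  -0.4  0.2] yaw -0.05 tilt [ 0.0002 -0.     -1.    ] w 12.0 gf 59.077085047611035 F [-0.51 -0.47 -0.97]
```

```bash
cat >> h.py <<'E'
def headshift(ref,im,box=(246,90,266,122)):
    """how the arm's head patch moved (px) between two scene images"""
    x0,y0,x1,y1=box; t=ref[y0:y1,x0:x1]; W=im[y0-15:y1+50,x0-25:x1+25]
    r=cv2.matchTemplate(cv2.cvtColor(W,7),cv2.cvtColor(t,7),cv2.TM_CCOEFF_NORMED); _,m,_,l=cv2.minMaxLoc(r)
    return round(m,2),l[0]-25,l[1]-15
E
python3 - <<'E'
from fr import *
a=pickle.load(open('s1.pkl','rb'));b=pickle.load(open('s2.pkl','rb'))
print(headshift(a['image'],b['image']))
H=S0+E2*.034+[0,0,.01]
for s in (0,.06,.1145,.2,.3): print(s,proj(a,H+seat(s)-S0)-proj(a,H))
E
```

```text
(0.7, -1, 7)
0 [-0.  0.]
0.06 [-0.5837  3.8812]
0.1145 [-0.883   7.3643]
0.2 [-0.9169 12.7198]
0.3 [-0.3001 18.7672]
```

Fork sank 7 px as predicted (~22 mm): the carrier sits in it. Release gently.

>>> play_rows(
  commands=[
    [0,0,0,0,0,0],
    [0,0,0,0,0,0],
  ],
  hand=16,
)

```text
time: 8.25
tool_pos: [0.4594, 0.3904, 0.2756]
tool_rot: [0.0, 0.089, 0.996, 0.0]
contact_force: [-0.2, 0.3, -0.2]
gripper_width: 0.187
grasp_force: 0.0
```

>>> play_rows(
  commands=[
    [0,0,0,0,0,0],
    [0,0,0,0,0,0],
    [0,0,0,0,0,0],
    [0,0,0,0,0,0],
    [0,0,0,0,0,0],
  ],
  hand=40,
)

```text
time: 8.67
tool_pos: [0.4592, 0.3904, 0.2754]
tool_rot: [0.0, 0.089, 0.996, 0.0]
contact_force: [-0.1, -0.6, 0.5]
gripper_width: 0.471
grasp_force: 0.0
```

>>> play_rows(
  commands=[
    [0,0,0,0,0,0],
    [0,0,0,0,0,0],
    [0,0,0,0,0,0],
    [0,0,0,0,0,0],
    [0,0,0,0,0,0],
  ],
)

```text
time: 9.08
tool_pos: [0.4592, 0.3904, 0.2754]
tool_rot: [0.0, 0.089, 0.996, 0.0]
contact_force: [-0.3, -0.4, 0.2]
gripper_width: 0.47
grasp_force: 0.0
```

>>> play_rows(
  commands=[
    [0,0,-10,0,0,0],
    [0,0,-20,0,0,0],
    [0,0,-30,0,0,0],
    [0,0,-30,0,0,0],
    [0,0,-30,0,0,0],
  ],
)

```text
time: 9.5
tool_pos: [0.459, 0.3903, 0.3974]
tool_rot: [0.0, 0.089, 0.996, 0.0]
contact_force: [0.9, -0.0, 0.5]
gripper_width: 0.47
grasp_force: 0.0
```

>>> play_rows(
  commands=[
    [0,0,0,0,0,0],
    [0,0,0,0,0,0],
    [0,0,0,0,0,0],
  ],
  hand=75,
)

```text
time: 9.75
tool_pos: [0.4592, 0.3904, 0.3957]
tool_rot: [0.0, 0.089, 0.996, 0.0]
contact_force: [-0.2, -0.2, -0.1]
gripper_width: 0.864
grasp_force: 0.0
```

Run:
```python
from fr import *
a=pickle.load(open('s1.pkl','rb'));f=grab('scene','s3.png'); pickle.dump(f,open('s3.pkl','wb'))
print(headshift(a['image'],f['image']))
w=grab('wrist','w5.png'); pickle.dump(w,open('w5.pkl','wb')); todo(seat(.1145)+[0,0,.09])
# carrier: predicted positions of top & pan centre in wrist
c=seat(.1125); print(proj(w,c+[0,0,.078]),proj(w,c+[0,0,.012]))
im=cv2.cvtColor(w['image'],cv2.COLOR_RGB2HSV)
m=((im[:,:,0]>15)&(im[:,:,0]<32)&(im[:,:,1]>140)&(im[:,:,2]>60)).astype(np.uint8)
n,l,st,ce=cv2.connectedComponentsWithStats(m)
for i in range(1,n):
    if st[i,4]>300: print(st[i],ce[i])
# rings: dark blobs in scene
g=cv2.cvtColor(f['image'],7); 
mm=(g<75).astype(np.uint8); n,l,st,ce=cv2.connectedComponentsWithStats(mm)
for i in range(1,n):
    if 60<st[i,4]<400 and 280<ce[i,0]<390 and 215<ce[i,1]<310: print('ring',st[i],ce[i].round(1),plane(f,*ce[i],.012))
```

```text
(0.71, -1, 6)
at [0.4589 0.3901 0.3937] shift mm [-1.3  0.  88.1] yaw -0.05 tilt [ 0.002  -0.0019 -1.    ] w 75.0 gf 0.0 F [-0.54 -0.7  -0.03]
[324.2325 205.8704] [324.4021 184.1218]
[296 174  34  42 411] [309.1217 198.5328]
```

>>> play_rows(
  commands=[
    [-14,-37,0,0,0,0],
    [-14,-37,0,0,0,0],
    [-14,-37,0,0,0,0],
    [-14,-37,0,0,0,0],
    [-14,-37,0,0,0,0],
  ],
)

```text
time: 10.27
tool_pos: [0.4947, 0.1942, 0.3936]
tool_rot: [-0.001, 0.089, 0.996, -0.0]
contact_force: [1.1, 0.0, 0.5]
gripper_width: 0.878
grasp_force: 0.0
```

>>> play_rows(
  commands=[
    [-14,-37,0,0,0,0],
    [-14,-37,0,0,0,0],
    [-14,-37,20,0,0,0],
    [-14,-37,20,0,0,0],
    [-14,-37,20,0,0,0],
  ],
)

```text
time: 10.68
tool_pos: [0.5294, 0.0066, 0.3371]
tool_rot: [-0.001, 0.089, 0.996, 0.0]
contact_force: [0.0, -0.2, -0.5]
gripper_width: 0.879
grasp_force: 0.0
```

>>> play_rows(
  commands=[
    [0,0,0,0,0,0],
    [0,0,0,0,0,0],
    [0,0,0,0,0,0],
  ],
)

```text
time: 10.93
tool_pos: [0.5296, 0.0087, 0.3383]
tool_rot: [-0.001, 0.089, 0.996, 0.0]
contact_force: [0.3, -0.3, 1.1]
gripper_width: 0.878
grasp_force: 0.0
```

```bash
cat > rings.py <<'E'
from fr import *
def rings(f,zt=.013,dbg=False):
    im=f['image']; hsv=cv2.cvtColor(im,cv2.COLOR_RGB2HSV)
    out=[]
    for th in range(40,130,5):
        m=((hsv[:,:,2]<th)&((hsv[:,:,1]<90)|(hsv[:,:,2]<50))).astype(np.uint8)
        cs,_=cv2.findContours(m,cv2.RETR_EXTERNAL,cv2.CHAIN_APPROX_NONE)
        for c in cs:
            if not 80<cv2.contourArea(c)<4000: continue
            P=np.array([plane(f,u+.0,v+.0,zt)[:2] for u,v in c[:,0,:]])
            (x,y),(w,h),_=cv2.minAreaRect((P*1000).astype(np.float32))
            if 42<min(w,h) and max(w,h)<56 and .36<x/1000<.66 and -.2<y/1000<.15:
                out.append((x/1000,y/1000,w,h,th))
    res=[]
    for o in sorted(out,key=lambda o:abs(o[2]-47)+abs(o[3]-47)):
        if all(np.hypot(o[0]-r[0],o[1]-r[1])>.02 for r in res): res.append(o)
    return res
if __name__=='__main__':
    f=grab('wrist','wr_%d.png'%(manip.state()['time']*100)); pickle.dump(f,open('wr.pkl','wb')); todo([.5,0,.3])
    for r in rings(f): print(np.round(r,4))
E
python3 rings.py
```

```text
at [0.5298 0.0093 0.3392] shift mm [ 27.7 -14.4  39.2] yaw 0.01 tilt [ 0.0001  0.0005 -1.    ] w 74.9 gf 0.0 F [ 0.26 -0.3   0.17]
[  0.4826  -0.0963  46.1415  47.2501 120.    ]
[  0.557    0.0215  45.2575  46.2595 120.    ]
[ 0.5479  0.1415 43.4061 53.4534 60.    ]
```

Run:
```python
from rings import *
f=pickle.load(open('wr.pkl','rb')); hsv=cv2.cvtColor(f['image'],cv2.COLOR_RGB2HSV)
for X in [(.497,.058),(.482,-.026),(.48,-.095),(.557,.022)]:
    u,v=proj(f,[*X,.013]).astype(int); print(X,u,v)
    print(hsv[v-16:v+18:4,u-24:u+26:4,2])
```

```text
(0.497, 0.058) 353 128
[[ 84  82  85 104  89  80  82 157 162 150 149 151 151]
 [141  83 144 147  89 110 113 113 101 158 152 150 144]
 [137 152 158  49 127 109 115 114 109 110 143 146 144]
 [137 145 163 114 111 108 147 105 113 109 132 156 162]
 [145 134 143 111 116 137 136 145  95 113 106 148 147]
 [145 141 163 111 113 108 163 139 112 108 117 139 149]
 [151 148 148 109 112 109 113 113 112 112 153 152 145]
 [150 150 144 147  93 112 110 112 113 141 154 148 148]
 [148 150 151 141 154 142 127 123 144 147 148 150 133]]
(0.482, -0.026) 295 128
[[ 79  88  87  81  90  81  81  84  83  85  83  82  90]
 [153  94  84 151  88  68  65  71  90  87  83 141 143]
 [145 154 134  94  55  58  63  63  65 155 158 142 152]
 [147 151 147 106 107 110 106 112 113 107 157 148 139]
 [155 148  94 106 109 153 150 142 108 108 151 149 143]
 [150 154 119 106 110 151 139 122 106 111 146 141 141]
 [133 151 141 105 109  62  64  95 107 116 152 138 144]
 [144 158 148 100 107 110 110 109 113 120 144 150 149]
 [150 137 142 145 113 106 108 102 116 145 148 141 143]]
(0.48, -0.095) 250 136
[[124 126 125 127 152 145 151 136 141 
[... 276 characters left out ...]
10 142 144 153]
 [125 121 130  92 108  66 100  95 108 104 145 153 138]
 [123 128 122 101 106 103 108 101 108 139 154 143 139]
 [130 123 128 120 107 102 104  99 146 148 153 147 142]]
(0.557, 0.022) 336 172
[[150 145 142 148 144 152 156 155 159 149 140 138 153]
 [154 147 142 145  73  70 110 107  94 144 150 142 143]
 [148 147 153  98 117 114 110 145 110  65 147 147 152]
 [150 148 151 104 112 108 127 113 114 117 158 154 149]
 [154 154 135 109 114 141 144 159 116 113 140 147 157]
 [144 147 156 110 112  65 144  72 114 117 147 134 152]
 [151 152 154 104 110 117  89 119 112 111 152 145 144]
 [156 145 151 156 106 111 111 112 110 149 150 144 151]
 [153 156 145 144 141 139 131 135 150 148 154 144 150]]
```

```bash
cat > rings.py <<'E'
from fr import *
def rings(f,z=.013,near=None):
    """Hough circles of ring outer rims -> world xy, ranked by radius fit"""
    g=cv2.resize(cv2.cvtColor(f['image'],7),None,fx=4,fy=4,interpolation=cv2.INTER_CUBIC); g=cv2.GaussianBlur(g,(0,0),3)
    near=near or [(.498,.06),(.484,-.022),(.4826,-.0963),(.557,.0215)]
    for X in near:
        u,v=proj(f,[*X,z]); r=np.mean([np.linalg.norm(proj(f,[X[0]+a,X[1]+b,z])-(u,v)) for a,b in [(.023,0),(-.023,0),(0,.023),(0,-.023)]])
        W=int(r*2.3); x0,y0=int(u)-W,int(v)-W; s=g[4*y0:4*(y0+2*W),4*x0:4*(x0+2*W)]
        c=cv2.HoughCircles(s,cv2.HOUGH_GRADIENT,1,20,param1=60,param2=12,minRadius=int(4*r*.9),maxRadius=int(4*r*1.1))
        if c is None: print('none',X); continue
        c=c[0][0]; P=plane(f,x0+c[0]/4-.4,y0+c[1]/4-.4,z); print('ring near',X,'at',P[:2].round(4),'px',(x0+c[0]/4).round(1),(y0+c[1]/4).round(1),'r',c[2]/4/r)
if __name__=='__main__':
    a=[eval(x) for x in sys.argv[1:]]
    f=grab('wrist','wr_%d.png'%(manip.state()['time']*100)); pickle.dump(f,open('wr.pkl','wb')); todo([.5,0,.3])
    rings(f,near=a or None)
E
python3 rings.py
python3 - <<'E'
import sys; sys.path.insert(0,'.')
import cv2
E
```

```text
at [0.53   0.0096 0.3398] shift mm [ 27.9 -14.7  39.7] yaw 0.05 tilt [-0.001   0.0004 -1.    ] w 75.2 gf 0.0 F [ 0.36  0.31 -0.55]
ring near (0.498, 0.06) at [0.4963 0.0582] px 353.6 128.1 r 1.0214026985376223
none (0.484, -0.022)
ring near (0.4826, -0.0963) at [ 0.4822 -0.0973] px 249.1 138.4 r 1.0572232853156704
ring near (0.557, 0.0215) at [0.5576 0.0216] px 336.1 172.4 r 1.025945316458674
```

>>> play_rows(
  commands=[
    [-12,8,35,0,0,0],
    [-12,8,35,0,0,0],
    [0,0,40,0,0,0],
    [0,0,40,0,0,0],
    [0,0,40,0,0,0],
  ],
  hand=64,
)

```text
time: 11.45
tool_pos: [0.557, 0.0217, 0.1487]
tool_rot: [0.001, 0.088, 0.996, 0.0]
contact_force: [0.5, -0.1, -0.2]
gripper_width: 0.751
grasp_force: 0.0
```

>>> play_rows(
  commands=[
    [0,0,40,0,0,0],
    [0,0,30,0,0,0],
    [0,0,0,0,0,0],
    [0,0,0,0,0,0],
    [0,0,0,0,0,0],
  ],
)

```text
time: 11.87
tool_pos: [0.5583, 0.0206, 0.0819]
tool_rot: [0.002, 0.089, 0.996, 0.0]
contact_force: [0.5, 0.4, 0.0]
gripper_width: 0.75
grasp_force: 0.0
```

```bash
python3 rings.py "(.557,.0215)"; python3 -c "
from h import *
todo([.557,.0215,.018])"
```

```text
at [0.5589 0.0203 0.0827] shift mm [  53.1  -30.3 -217.6] yaw 0.01 tilt [-0.006   0.0005 -1.    ] w 63.6 gf 0.0 F [-0.03 -0.7  -0.09]
ring near (0.557, 0.0215) at [0.5579 0.0225] px 327.4 218.1 r 0.999149277812727
at [0.5589 0.0203 0.0827] shift mm [ 2.5  0.8 64.7] yaw 0.01 tilt [-6.e-03  5.e-04 -1.e+00] w 63.6 gf 0.0 F [-0.03 -0.7  -0.09]
```

>>> play_rows(
  commands=[
    [1,1.7,20,0,0,0],
    [0,0,20,0,0,0],
    [0,0,15,0,0,0],
    [0,0,6,0,0,0],
    [0,0,0,0,0,0],
  ],
)

```text
time: 12.33
tool_pos: [0.5563, 0.0218, 0.0189]
tool_rot: [0.001, 0.089, 0.996, 0.0]
contact_force: [-1.1, 0.1, 0.1]
gripper_width: 0.752
grasp_force: 0.0
```

>>> play_rows(
  commands=[
    [0,0,0,0,0,0],
    [0,0,0,0,0,0],
    [0,0,0,0,0,0],
  ],
)

```text
time: 12.58
tool_pos: [0.5571, 0.0216, 0.0199]
tool_rot: [0.002, 0.089, 0.996, -0.0]
contact_force: [-0.2, 0.4, -0.8]
gripper_width: 0.754
grasp_force: 0.0
```

```bash
python3 -c "
from h import *
todo([.5578,.0222,.018])"
```

```text
at [0.5571 0.0216 0.0199] shift mm [-0.5  0.7  1.9] yaw -0.05 tilt [-3.3e-03  3.0e-04 -1.0e+00] w 64.4 gf 0.0 F [-0.17  0.41 -0.82]
```

>>> play_rows(
  commands=[
    [-0.5,0.5,2,0,0,0],
    [0,0,0,0,0,0],
    [0,0,0,0,0,0],
  ],
)

```text
time: 12.83
tool_pos: [0.5564, 0.0221, 0.0162]
tool_rot: [0.0, 0.089, 0.996, -0.0]
contact_force: [-0.4, 0.1, -0.3]
gripper_width: 0.746
grasp_force: 0.0
```

>>> play_rows(
  commands=[
    [0,0,0,0,0,0],
    [0,0,0,0,0,0],
    [0,0,0,0,0,0],
    [0,0,0,0,0,0],
    [0,0,0,0,0,0],
  ],
  hand=30,
)

```text
time: 13.25
tool_pos: [0.5567, 0.0221, 0.0167]
tool_rot: [0.0, 0.089, 0.996, 0.0]
contact_force: [-1.0, 1.0, 5.0]
gripper_width: 0.501
grasp_force: 61.1
```

```bash
python3 -c "
from h import *
todo([.5578,.0222,.018])"
```

```text
at [0.5567 0.0221 0.0167] shift mm [-1.   0.3 -1.3] yaw -0.05 tilt [-8.e-04  1.e-04 -1.e+00] w 42.8 gf 61.10107272863388 F [-0.99  0.98  4.99]
```

>>> play_rows(
  commands=[
    [0,0,-15,0,0,0],
    [0,0,-35,0,0,0],
    [0,0,-40,0,0,0],
    [0,0,-40,0,0,0],
    [0,0,-40,0,0,0],
  ],
)

```text
time: 13.67
tool_pos: [0.5552, 0.0222, 0.1864]
tool_rot: [-0.001, 0.089, 0.996, -0.0]
contact_force: [1.4, -0.3, -1.4]
gripper_width: 0.502
grasp_force: 61.3
```

>>> play_rows(
  commands=[
    [0,0,-40,0,0,0],
    [0,0,-40,0,0,0],
    [0,0,-40,0,0,0],
    [0,0,0,0,0,0],
    [0,0,0,0,0,0],
  ],
)

```text
time: 14.08
tool_pos: [0.5575, 0.022, 0.3091]
tool_rot: [0.003, 0.089, 0.996, -0.0]
contact_force: [0.1, 0.4, -2.4]
gripper_width: 0.498
grasp_force: 61.3
```

```bash
python3 -c "
from h import *
grab('scene','s4.png')
todo(seat(.1125)+[0,0,.078+.03])"
```

```text
at [0.5563 0.0221 0.306 ] shift mm [160.1 344.7 -18.1] yaw -0.05 tilt [-7.e-04  0.e+00 -1.e+00] w 42.7 gf 61.26584406942129 F [-0.86 -0.24 -2.67]
```

>>> play_rows(
  commands=[
    [20,40,-20,0,0,0],
    [20,40,-20,0,0,0],
    [20,40,0,0,0,0],
    [20,40,0,0,0,0],
    [20,40,0,0,0,0],
  ],
)

```text
time: 14.55
tool_pos: [0.4981, 0.2164, 0.3367]
tool_rot: [-0.002, 0.09, 0.996, -0.001]
contact_force: [1.9, 0.6, -0.9]
gripper_width: 0.501
grasp_force: 61.4
```

>>> play_rows(
  commands=[
    [20,40,0,0,0,0],
    [20,40,0,0,0,0],
    [20,40,0,0,0,0],
    [0,25,0,0,0,0],
    [0,0,0,0,0,0],
  ],
)

```text
time: 14.97
tool_pos: [0.4671, 0.3632, 0.3354]
tool_rot: [-0.003, 0.087, 0.996, -0.001]
contact_force: [0.2, -0.0, -1.3]
gripper_width: 0.499
grasp_force: 61.4
```

>>> play_rows(
  commands=[
    [0,0,0,0,0,0],
    [0,0,0,0,0,0],
    [0,0,0,0,0,0],
  ],
)

```text
time: 15.22
tool_pos: [0.469, 0.3585, 0.3384]
tool_rot: [-0.001, 0.09, 0.996, -0.001]
contact_force: [-0.3, 0.6, -0.6]
gripper_width: 0.501
grasp_force: 61.4
```

Run:
```python
from fr import *
f=grab('wrist','w6.png'); pickle.dump(f,open('w6.pkl','wb'))
todo(seat(.1125)+[0,0,.078+.03]); c=seat(.1125); print('w6 pred',proj(f,c+[0,0,.078]),proj(f,c+[0,0,.012]))
p=np.array(f['s']['tool_pos']);print('ring pred',proj(f,p+rot(f['s'])@[-.001,0,.0137]))
g=pickle.load(open('w5.pkl','rb')); s=pickle.load(open('s3.pkl','rb'))
A=cv2.resize(g['image'][150:250,270:390],(480,400))[:290]; 
A=cv2.resize(g['image'][160:235,280:370],(400,300),interpolation=2); B=cv2.resize(f['image'][160:310,260:390],(400,462),interpolation=2)
D=cv2.resize(s['image'][70:150,200:280],(400,400)); 
L=cv2.vconcat([A,cv2.resize(D,(400,300))]); Rr=np.zeros((600,400,3),np.uint8); Rr[:462]=B
cv2.imwrite('pics/m1.png',cv2.hconcat([L,Rr])[:,:,::-1])
```

```text
at [0.4692 0.3585 0.339 ] shift mm [14.6 29.2 15. ] yaw -0.14 tilt [ 0.0012 -0.0012 -1.    ] w 42.6 gf 61.415578946471214 F [ 0.68  0.44 -0.17]
w6 pred [373.1301 211.5973] [361.0585 183.4658]
ring pred [324.2161 259.4925]
```

View pics/m1.png

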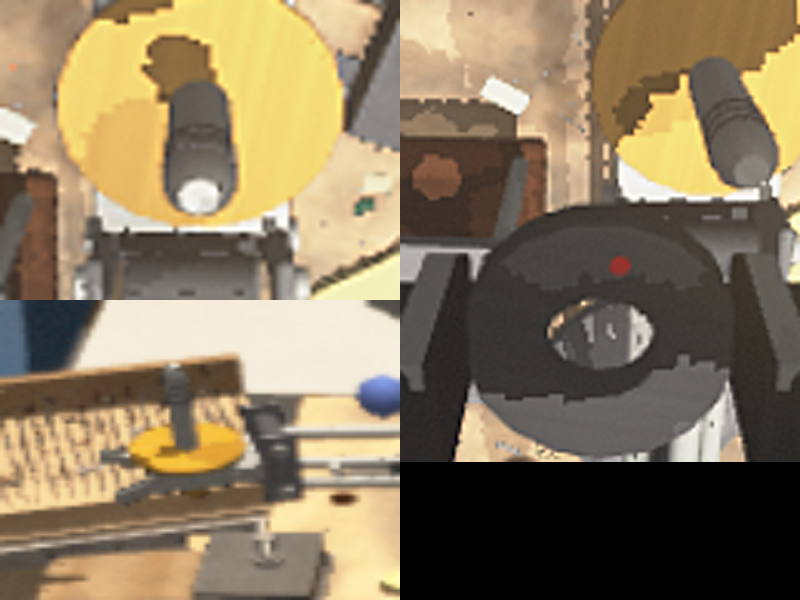

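Run:
```python
from fr import *
f=pickle.load(open('w6.pkl','rb')); p=np.array(f['s']['tool_pos']); R=rot(f['s'])
for u,v in [(325.65,268.8),(325.5,267.2)]:
    P=plane(f,u,v,p[2]-.0037-.0); print('ring tool',R.T@(P-p)*1e3)
c=seat(.1125); T=plane(f,375.4,215.8,c[2]+.078); print('top',T,(T-c)@E2*1e3,(T-c)@N2*1e3)
g=pickle.load(open('w5.pkl','rb')); T2=plane(g,325,208.75,c[2]+.078); print('top w5',T2,(T2-c)@E2*1e3,(T2-c)@N2*1e3)
# pan in w5: left/right/bottom edge at pan top
from scipy.optimize import least_squares
C=lambda u,v:(280+u/4.444,160+v/4)
P=np.array([plane(g,*C(u,v),c[2]+.012)[:2] for u,v in [(57,100),(345,95),(85,185),(315,185),(150,217),(250,219)]])
r=least_squares(lambda q:np.hypot(*(P-q).T)-.032,c[:2]); d=np.r_[r.x,0]-np.r_[c[:2],0]; print('pan',r.x,d@E2*1e3,d@N2*1e3,r.fun)
```

```text
ring tool [-0.7471  0.7186  3.6973]
ring tool [0.1719 0.6437 3.6991]
top [0.463  0.3908 0.294 ] 2.704903389341079 1.5260239226749113
top w5 [0.4625 0.39   0.294 ] 2.3877214560138627 0.5989580768264189
pan [0.4629 0.3901] 2.7937675456638047 0.7923375627482657 [ 0.0001  0.0002  0.0012  0.0009 -0.0009 -0.0005]
```

>>> play_rows(
  commands=[
    [6,14,0,0,0,0],
    [6,15,0,0,0,0],
    [0,0,8,0,0,0],
    [0,0,0,0,0,0],
    [0,0,0,0,0,0],
  ],
)

```text
time: 15.68
tool_pos: [0.4622, 0.3898, 0.3309]
tool_rot: [-0.001, 0.089, 0.996, -0.001]
contact_force: [0.7, -0.1, -1.6]
gripper_width: 0.507
grasp_force: 61.4
```

>>> play_rows(
  commands=[
    [0,0,0,0,0,0],
    [0,0,0,0,0,0],
  ],
)

```text
time: 15.85
tool_pos: [0.4627, 0.3899, 0.3322]
tool_rot: [0.0, 0.09, 0.996, 0.0]
contact_force: [0.1, -0.3, -0.8]
gripper_width: 0.504
grasp_force: 61.4
```

Run:
```python
from fr import *
f=grab('wrist','w7.png'); pickle.dump(f,open('w7.pkl','wb'))
todo([.4624,.3896,.3187])
```

```text
at [0.4626 0.3899 0.3324] shift mm [ 0.2 -0.4 13.7] yaw -0.09 tilt [-0.0004  0.0002 -1.    ] w 42.7 gf 61.436860486865044 F [ 0.18  0.06 -0.48]
```

>>> play_rows(
  commands=[
    [0,0,8,0,0,0],
    [0,0,8,0,0,0],
    [0,0,6,0,0,0],
    [0,0,3,0,0,0],
    [0,0,3,0,0,0],
  ],
)

```text
time: 16.32
tool_pos: [0.4621, 0.3901, 0.3028]
tool_rot: [-0.001, 0.089, 0.996, -0.001]
contact_force: [-0.2, -1.1, -0.7]
gripper_width: 0.501
grasp_force: 61.5
```

>>> play_rows(
  commands=[
    [0,0,3,0,0,0],
    [0,0,3,0,0,0],
    [0,0,3,0,0,0],
    [0,0,0,0,0,0],
    [0,0,0,0,0,0],
  ],
)

```text
time: 16.73
tool_pos: [0.4624, 0.3903, 0.295]
tool_rot: [-0.0, 0.089, 0.996, -0.0]
contact_force: [-1.0, -0.8, -0.9]
gripper_width: 0.501
grasp_force: 61.5
```

Run:
```python
from fr import *
f=grab('scene','s5.png'); pickle.dump(f,open('s5.pkl','wb'))
todo([.4624,.3896,.2412]); a=pickle.load(open('s1.pkl','rb')); b=pickle.load(open('s3.pkl','rb')); print(headshift(a['image'],f['image']),headshift(b['image'],f['image'],(246,96,266,128)))
```

```text
at [0.4624 0.3904 0.2952] shift mm [-0.1 -0.8 54. ] yaw -0.04 tilt [-0.0002  0.0002 -1.    ] w 42.9 gf 61.49719700217247 F [-0.8   0.44  0.22]
(0.69, -1, 9) (0.94, 0, 3)
```

Run:
```python
from fr import *
f=grab('wrist','w8.png'); pickle.dump(f,open('w8.pkl','wb')); p=np.array(f['s']['tool_pos'])
g=cv2.cvtColor(f['image'],7); np.set_printoptions(linewidth=220)
print(g[226:310:3,296:358:2])
h=pickle.load(open('w7.pkl','rb'));
```

```text
[[ 80  80  82  82  82  81  82  84  85  80  68  66  68  68  66  68  68  67  67  65  79  79 203 194 190 185 212 213 215 212 212]
 [ 95 208  73  81  84  80  50  50  53  56  54  57  56  56  54  55  58  58  58  57  56  53  44  73 174 194 218 213 213 212 211]
 [188 181 141  46  50  51  51  55  52  59  56  62  57  58  56  60  59  59  59  59  58  58  59  58  59  49  55 196 218 211 209]
 [110  45  50  53  53  55  56  64  70  72  69  70  69  71  71  71  72  72  70  71  72  73  65  63  62  60  61  58  49 191 211]
 [ 47  53  59  62  67  70  68  66  69  67  69  68  68  70  70  69  70  69  69  71  68  69  73  72  76  74  68  65  59  51 118]
 [ 55  66  66  69  69  68  64  68  66  64  66  66  68  69  69  70  67  69  70  70  70  69  69  70  69  72  71  74  73  61  60]
 [ 69  68  66  66  66  65  69  67  67  68  68  67  67  70  69  70  73  78  76  71  68  70  70  70  69  69  71  71  72  73  71]
 [ 52  67  70  69  67  68  66  68  68  66  66  68  68  69  68  70  73  76  80  75  70  70  70  69  72  72  71  70  70  70  70]
 [ 51  66  58  68  68  66  68  70  68  70  64  65  65  52  53  55  53  55  63  70  6
[... 1756 characters left out ...]
105 102 102 102 101 102 102 102 102 102 100 101 103 104 103 104]
 [ 97  97  97  98  97  97  97  98  98 100 101 101 100  99 102 104 101  99 101 102 102 101 102  98 100 100 100 100 101 102  96]
 [ 97  99  98  99  98 100  98 101  99  98  98 100 100  99 100  98  98 100 101 100 100 102  99 101 101  98  98  98 116 115 162]
 [ 81  74  91  99  96  98  98  99 100 100 101 100 100 100 101  99 100  99  99  99  99  99  99  98  99 103 105 127 162 158 158]
 [ 90  65  70 112 194 117  89  97  99  98  99  99  97  98  99  99 100 100  99 100  98  98  97  95 123 175 186 177 176 163 161]
 [ 85  67 135 147 205 211 210 192  96  91 108  78  78  84  91  95  99  95 121 171 225 236 172 179 176 176 176 177 177 168 162]]
```

```bash
cat >> h.py <<'E'
def pan(f,box=(215,90,270,160)):
    """yellow pan extents in a scene image"""
    x0,y0,x1,y1=box; h=cv2.cvtColor(f['image'],cv2.COLOR_RGB2HSV)[y0:y1,x0:x1]
    m=((h[:,:,0]>18)&(h[:,:,0]<28)&(h[:,:,1]>170)&(h[:,:,2]>100)).astype(np.uint8)
    n,l,st,ce=cv2.connectedComponentsWithStats(m); i=1+np.argmax(st[1:,4]); return st[i]+[x0,y0,0,0,0],ce[i]+[x0,y0]
E
python3 - <<'E'
from fr import *
ims={n:cv2.imread('pics/%s.png'%n)[:,:,::-1] for n in ['s2','s3','s4','s5']}
for n,i in ims.items(): print(n,pan({'image':np.ascontiguousarray(i)}),headshift(np.ascontiguousarray(ims['s3']),np.ascontiguousarray(i),(246,96,266,128)))
f=grab('scene'); print(pan(f),headshift(np.ascontiguousarray(ims['s3']),f['image'],(246,96,266,128)))
E
```

```text
s2 (array([238, 104,  10,  12,  79]), array([242.6076, 109.6329])) (0.97, 0, 1)
s3 (array([226, 103,  22,  13, 178]), array([236.9551, 109.427 ])) (1.0, 0, 0)
s4 (array([226, 103,  22,  13, 184]), array([236.8913, 109.4946])) (1.0, 0, 0)
s5 (array([238, 106,  10,  12,  52]), array([243.5769, 111.0962])) (0.94, 0, 3)
(array([238, 106,  10,  13,  55]), array([243.5273, 111.1455])) (0.94, 0, 3)
```

Run:
```python
from fr import *
f=pickle.load(open('w8.pkl','rb')); p=np.array(f['s']['tool_pos']); R=rot(f['s']); zt=p[2]-.0037
T=lambda u,v,z:(R.T@(plane(f,u,v,z)-p)*1e3)[:2]
print('hole L,R,bot,top',T(308.5,270,zt),T(342,270,zt),T(325,279,zt),T(325,257.5,zt))
print('outer ring L/R bottom? top',T(325,226.5,zt))
for z in (.2845,.2875,.290): print(z,'spindle L',T(313,262,z),'R',T(332,262,z),'bot',T(322,268,z))
g=cv2.resize(cv2.cvtColor(f['image'],7)[250:284,300:350],None,fx=1,fy=1); print(g[4:32:1,6:46:2])
```

```text
hole L,R,bot,top [-1.4808 -7.7398] [-1.4867  8.7884] [-6.7529  0.4032] [5.634  0.3961]
outer ring L/R bottom? top [21.9551  0.3877]
0.2845 spindle L [-0.8498 -5.7439] R [-0.8391  3.993 ] bot [-4.4263 -1.1435]
0.2875 spindle L [ 0.8409 -5.6151] R [0.8514 3.9119] bot [-2.6586 -1.1139]
0.29 spindle L [ 2.2498 -5.5078] R [2.2601 3.8443] bot [-1.1855 -1.0892]
[[ 51  52  53  54  54  52  52  53  53  54  53  54  55  57  57  55  57  56
   59  55]
 [ 50  52  51  51  55  56  52  52  53  54  54  56  55  56  58  56  56  56
   55  59]
 [ 53  51  53  51  51  52  51  55  56  59  59  59  55  56  55  58  57  55
   57  59]
 [ 53  54  52  50  50  51  53  62  73  71  73  71  55  54  54  56  55  57
   56  56]
 [ 55  52  51  51  52  45  70  92  95  91  91  89  79  69  47  53  55  55
   57  54]
 [ 54  54  54  53  66  81  87  91  90  92  89  89  89  85  71  46  54  55
   54  58]
 [ 58  52  50  51  82  87  88  90  91  93  90  87  89  85  89  90  42  55
   56  56]
 [ 53  53  54  60  89  88  90  91  93  92  92  88  87  82 122 188 115  55
   56  56]
 [ 54  52  53  70  88  89  90  92  93  91  91  91  87  83 116 1
[... 937 characters left out ...]
 101  51
   52  57]
 [ 48  47  50 112 120 119 120 117 117 117 118 116 116 116 119 124  85  54
   51  55]
 [ 50  50  46  83 123 124  93 122 120 121 122 122 122 124  97 109  64  51
   51  56]
 [ 51  51  49  45 109 123  82 124 125 125 128 128 127 132  72  78  48  52
   52  57]
 [ 53  52  48  48  54 113 131 131 129 128 130 130 133 134  81  51  52  52
   53  56]
 [ 51  51  51  49  45  48 103 126 125 123 126 128 128 104  42  50  52  54
   51  53]
 [ 52  49  49  49  51  48  49  61  74 106  94  80  54  50  48  53  49  51
   49  48]
 [ 51  50  51  50  50  50  48  49  50  63  57  55  47  49  52  53  53  50
   94  99]
 [ 54  53  51  51  50  51  50  49  49  48  47  49  51  51  51  55  52  60
   99 101]]
```

>>> play_rows(
  commands=[
    [0,0,-3,0,0,0],
    [0,0,-3,0,0,0],
    [0,0,-3,0,0,0],
    [0,0,-3,0,0,0],
    [0,0,-3,0,0,0],
  ],
)

```text
time: 17.3
tool_pos: [0.4625, 0.3904, 0.3106]
tool_rot: [0.0, 0.089, 0.996, 0.0]
contact_force: [1.9, 0.2, -0.8]
gripper_width: 0.503
grasp_force: 61.4
```

>>> play_rows(
  commands=[
    [2,-1.4,0,0,0,0],
    [0,0,0,0,0,0],
    [0,0,0,0,0,0],
    [0,0,3,0,0,0],
    [0,0,3,0,0,0],
  ],
)

```text
time: 17.72
tool_pos: [0.4602, 0.3893, 0.3038]
tool_rot: [0.0, 0.089, 0.996, 0.0]
contact_force: [-0.5, 0.2, -0.8]
gripper_width: 0.502
grasp_force: 61.4
```

>>> play_rows(
  commands=[
    [0,0,3,0,0,0],
    [0,0,3,0,0,0],
    [0,0,3,0,0,0],
    [0,0,0,0,0,0],
    [0,0,0,0,0,0],
  ],
)

```text
time: 18.13
tool_pos: [0.4601, 0.3892, 0.2946]
tool_rot: [-0.0, 0.089, 0.996, -0.0]
contact_force: [-0.1, 0.0, -1.5]
gripper_width: 0.504
grasp_force: 61.5
```

```bash
cat > chk.py <<'E'
from fr import *
f=grab('scene'); b=pickle.load(open('s3.pkl','rb')); print('sink px vs s3',headshift(b['image'],f['image'],(246,96,266,128)))
todo([.4624,.3896,.2412])
E
python3 chk.py
```

```text
sink px vs s3 (0.97, 0, 0)
at [0.4602 0.3893 0.2949] shift mm [-2.1  0.7 53.7] yaw -0.05 tilt [ 0.0002 -0.0002 -1.    ] w 42.6 gf 61.45030606538057 F [-0.1  -0.73 -0.94]
```

>>> play_rows(
  commands=[
    [0,0,8,0,0,0],
    [0,0,8,0,0,0],
    [0,0,8,0,0,0],
    [0,0,8,0,0,0],
    [0,0,8,0,0,0],
  ],
)

```text
time: 18.6
tool_pos: [0.4599, 0.3892, 0.2536]
tool_rot: [-0.001, 0.089, 0.996, -0.0]
contact_force: [-1.4, -0.4, -1.1]
gripper_width: 0.5
grasp_force: 61.5
```

>>> play_rows(
  commands=[
    [0,0,3,0,0,0],
    [0,0,3,0,0,0],
    [0,0,3,0,0,0],
    [0,0,3,0,0,0],
    [0,0,0,0,0,0],
  ],
)

```text
time: 19.02
tool_pos: [0.4601, 0.3894, 0.2426]
tool_rot: [-0.0, 0.089, 0.996, -0.0]
contact_force: [-1.3, 0.1, -0.8]
gripper_width: 0.502
grasp_force: 61.5
```

```bash
python3 chk.py
```

```text
sink px vs s3 (0.91, 0, 3)
at [0.4602 0.3894 0.243 ] shift mm [-2.2  0.6  1.8] yaw -0.04 tilt [ 0.0001  0.0003 -1.    ] w 42.3 gf 61.521254293620586 F [-0.96 -0.25  0.02]
```

>>> play_rows(
  commands=[
    [0.3,0,3,0,0,0],
    [0.3,0,3,0,0,0],
    [0.3,0,3,0,0,0],
    [0.3,0,3,0,0,0],
    [0.3,0,3,0,0,0],
  ],
)

```text
time: 19.48
tool_pos: [0.4586, 0.3896, 0.2276]
tool_rot: [-0.0, 0.089, 0.996, -0.0]
contact_force: [-1.0, -0.5, 0.6]
gripper_width: 0.497
grasp_force: 61.7
```

>>> play_rows(
  commands=[
    [0.2,0,3,0,0,0],
    [0,0,0,0,0,0],
    [0,0,0,0,0,0],
    [0,0,0,0,0,0],
    [0,0,0,0,0,0],
  ],
)

```text
time: 19.9
tool_pos: [0.4585, 0.3896, 0.2252]
tool_rot: [0.0, 0.089, 0.996, -0.0]
contact_force: [-2.0, 0.8, 0.3]
gripper_width: 0.499
grasp_force: 61.6
```

```bash
python3 chk.py
```

```text
sink px vs s3 (0.82, 0, 6)
at [0.4586 0.3896 0.2252] shift mm [ -3.8   0.7 -16. ] yaw -0.05 tilt [-0.0001 -0.0001 -1.    ] w 42.9 gf 61.56393103301525 F [-1.94  0.23  0.05]
```

```bash
cat >> h.py <<'E'
def headshift(ref,im,box=(246,90,266,122)):
    x0,y0,x1,y1=box; up=lambda a:cv2.GaussianBlur(cv2.resize(cv2.cvtColor(np.ascontiguousarray(a),7),None,fx=4,fy=4,interpolation=cv2.INTER_CUBIC),(0,0),2)
    r=cv2.matchTemplate(up(im[y0-15:y1+50,x0-8:x1+8]),up(ref[y0:y1,x0:x1]),cv2.TM_CCOEFF_NORMED); _,m,_,l=cv2.minMaxLoc(r)
    return round(m,2),l[0]/4-8,l[1]/4-15
E
python3 chk.py
python3 - <<'E'
from fr import *
r=pickle.load(open('s1.pkl','rb'))['image']
for b in [(246,90,266,122),(250,92,264,112),(246,100,264,124)]:
    print([headshift(r,pickle.load(open(n+'.pkl','rb'))['image'],b) for n in ('s2','s3','s5')],headshift(r,grab('scene')['image'],b))
E
```

```text
sink px vs s3 (0.88, -0.25, 5.5)
at [0.4585 0.3896 0.2252] shift mm [ -3.8   0.7 -16. ] yaw -0.05 tilt [-0.     -0.0001 -1.    ] w 42.4 gf 61.56451765447855 F [-0.85 -0.59  0.2 ]
[(0.73, -1.0, 6.75), (0.73, -1.0, 6.0), (0.73, -1.25, 9.0)] (0.69, -1.0, 11.5)
[(0.89, -1.0, 7.0), (0.89, -1.0, 6.0), (0.88, -1.0, 9.0)] (0.86, -1.25, 12.0)
[(0.76, -1.25, 7.0), (0.76, -1.25, 6.0), (0.75, -1.5, 8.75)] (0.66, -1.25, 11.5)
```

>>> play_rows(
  commands=[
    [0,0,0,0,0,0],
    [0,0,0,0,0,0],
    [0,0,0,0,0,0],
  ],
  hand=52,
)

```text
time: 20.4
tool_pos: [0.4588, 0.3896, 0.2252]
tool_rot: [0.0, 0.089, 0.996, 0.0]
contact_force: [-0.5, 0.3, -0.2]
gripper_width: 0.609
grasp_force: 0.0
```

>>> play_rows(
  commands=[
    [0,0,0,0,0,0],
    [0,0,0,0,0,0],
    [0,0,0,0,0,0],
    [0,0,0,0,0,0],
  ],
  hand=64,
)

```text
time: 20.73
tool_pos: [0.4586, 0.3896, 0.2251]
tool_rot: [0.0, 0.089, 0.996, 0.0]
contact_force: [-0.1, 0.9, -0.0]
gripper_width: 0.748
grasp_force: 0.0
```

Run:
```python
from fr import *
r=pickle.load(open('s1.pkl','rb'))['image']
print(headshift(r,grab('scene')['image'],(250,92,264,112))); todo([0,0,0])
```

```text
(0.87, -1.25, 11.75)
at [0.4586 0.3896 0.225 ] shift mm [ 381.9 -465.   225. ] yaw -0.05 tilt [-0.  0. -1.] w 64.0 gf 0.0 F [-0.05 -0.46  0.3 ]
```

>>> play_rows(
  commands=[
    [0,0,-10,0,0,0],
    [0,0,-20,0,0,0],
    [0,0,-30,0,0,0],
    [0,0,-30,0,0,0],
    [0,0,-30,0,0,0],
  ],
)

```text
time: 21.2
tool_pos: [0.4583, 0.3895, 0.347]
tool_rot: [0.0, 0.089, 0.996, 0.0]
contact_force: [0.6, 0.7, 0.3]
gripper_width: 0.75
grasp_force: 0.0
```

>>> play_rows(
  commands=[
    [-10,-20,-20,0,0,0],
    [-10,-40,-20,0,0,0],
    [-10,-40,0,0,0,0],
    [-10,-40,0,0,0,0],
    [-10,-40,0,0,0,0],
  ],
)

```text
time: 21.62
tool_pos: [0.4753, 0.2059, 0.385]
tool_rot: [0.001, 0.089, 0.996, 0.0]
contact_force: [-0.6, 0.9, 0.1]
gripper_width: 0.75
grasp_force: 0.0
```

>>> play_rows(
  commands=[
    [-10,-40,0,0,0,0],
    [-10,-40,0,0,0,0],
    [-10,-40,0,0,0,0],
    [-10,-40,20,0,0,0],
    [-10,-10,20,0,0,0],
  ],
)

```text
time: 22.03
tool_pos: [0.4946, 0.0307, 0.348]
tool_rot: [0.003, 0.092, 0.996, -0.001]
contact_force: [0.6, -0.6, -0.6]
gripper_width: 0.748
grasp_force: 0.0
```

>>> play_rows(
  commands=[
    [0,0,0,0,0,0],
    [0,0,0,0,0,0],
    [0,0,0,0,0,0],
  ],
)

```text
time: 22.28
tool_pos: [0.4943, 0.0355, 0.3464]
tool_rot: [0.001, 0.089, 0.996, 0.0]
contact_force: [-0.7, -0.0, -0.3]
gripper_width: 0.749
grasp_force: 0.0
```

```bash
python3 rings.py "(.498,.06)" "(.484,-.025)" "(.4826,-.0963)"
python3 - <<'E'
from fr import *
r=pickle.load(open('s1.pkl','rb'))['image']; f=grab('scene'); pickle.dump(f,open('s6.pkl','wb'))
print(headshift(r,f['image'],(250,92,264,112)))
E
```

```text
at [0.4945 0.0358 0.3468] shift mm [-11.7 -34.3  46.8] yaw 0.04 tilt [-0.0022  0.0005 -1.    ] w 64.0 gf 0.0 F [-0.06  0.46 -0.25]
ring near (0.498, 0.06) at [0.4962 0.0586] px 340.1 153.4 r 1.026665765626265
ring near (0.484, -0.025) at [ 0.4838 -0.0276] px 282.6 155.6 r 1.0355621753348756
ring near (0.4826, -0.0963) at [ 0.4827 -0.0974] px 239.4 163.6 r 1.0751244782964706
(0.87, -1.25, 12.0)
```

>>> play_rows(
  commands=[
    [3,12,35,0,0,0],
    [0,11,40,0,0,0],
    [0,0,40,0,0,0],
    [0,0,40,0,0,0],
    [0,0,40,0,0,0],
  ],
)

```text
time: 22.8
tool_pos: [0.4959, 0.0596, 0.15]
tool_rot: [0.002, 0.088, 0.996, 0.0]
contact_force: [0.4, 0.1, -0.9]
gripper_width: 0.753
grasp_force: 0.0
```

>>> play_rows(
  commands=[
    [0,0,40,0,0,0],
    [0,0,27,0,0,0],
    [0,0,0,0,0,0],
    [0,0,0,0,0,0],
    [0,0,0,0,0,0],
  ],
)

```text
time: 23.22
tool_pos: [0.4974, 0.0586, 0.0859]
tool_rot: [0.002, 0.089, 0.996, 0.0]
contact_force: [0.6, 0.5, -0.1]
gripper_width: 0.748
grasp_force: 0.0
```

```bash
python3 rings.py "(.4965,.059)"; python3 -c "
from h import *
todo([.4965,.059,.018])"
```

```text
at [0.4979 0.0585 0.0866] shift mm [ -13.7  -57.  -213.4] yaw 0.0 tilt [-0.0058  0.0009 -1.    ] w 64.1 gf 0.0 F [0.05 0.94 0.09]
ring near (0.4965, 0.059) at [0.4949 0.0601] px 326.1 213.4 r 0.9870238536448318
at [0.4979 0.0585 0.0866] shift mm [ 1.8  0.2 68.5] yaw 0.0 tilt [-5.8e-03  9.0e-04 -1.0e+00] w 64.1 gf 0.0 F [0.05 0.94 0.09]
```

>>> play_rows(
  commands=[
    [3.3,0.8,25,0,0,0],
    [0,0,20,0,0,0],
    [0,0,15,0,0,0],
    [0,0,6,0,0,0],
    [0,0,0,0,0,0],
  ],
)

```text
time: 23.68
tool_pos: [0.4929, 0.0595, 0.0178]
tool_rot: [0.0, 0.089, 0.996, 0.0]
contact_force: [0.2, -0.1, -0.1]
gripper_width: 0.75
grasp_force: 0.0
```

>>> play_rows(
  commands=[
    [0,0,0,0,0,0],
    [0,0,0,0,0,0],
    [0,0,0,0,0,0],
  ],
)

```text
time: 23.93
tool_pos: [0.4937, 0.0594, 0.0189]
tool_rot: [0.002, 0.089, 0.996, 0.0]
contact_force: [-0.3, 0.8, -0.4]
gripper_width: 0.755
grasp_force: 0.0
```

```bash
python3 -c "
from h import *
todo([.4937,.0597,.0175])"
```

```text
at [0.4937 0.0594 0.0189] shift mm [0.1 0.3 1.4] yaw -0.04 tilt [-3.3e-03  5.0e-04 -1.0e+00] w 64.5 gf 0.0 F [-0.35  0.78 -0.41]
```

>>> play_rows(
  commands=[
    [0,0.3,1,0,0,0],
    [0,0,0,0,0,0],
  ],
)

```text
time: 24.1
tool_pos: [0.4927, 0.0598, 0.0166]
tool_rot: [0.001, 0.089, 0.996, 0.0]
contact_force: [0.2, -0.2, 0.0]
gripper_width: 0.756
grasp_force: 0.0
```

>>> play_rows(
  commands=[
    [0,0,0,0,0,0],
    [0,0,0,0,0,0],
    [0,0,0,0,0,0],
    [0,0,0,0,0,0],
    [0,0,0,0,0,0],
  ],
  hand=30,
)

```text
time: 24.52
tool_pos: [0.4926, 0.0597, 0.0169]
tool_rot: [0.0, 0.089, 0.996, -0.0]
contact_force: [-2.3, -0.6, 5.9]
gripper_width: 0.499
grasp_force: 60.0
```

>>> play_rows(
  commands=[
    [0,0,-15,0,0,0],
    [0,0,-35,0,0,0],
    [0,0,-40,0,0,0],
    [0,0,-40,0,0,0],
    [0,0,-40,0,0,0],
  ],
)

```text
time: 24.93
tool_pos: [0.4915, 0.0597, 0.1872]
tool_rot: [-0.001, 0.089, 0.996, -0.0]
contact_force: [0.7, -0.2, -1.3]
gripper_width: 0.501
grasp_force: 61.3
```

>>> play_rows(
  commands=[
    [0,0,-40,0,0,0],
    [0,0,-40,0,0,0],
    [0,0,-40,0,0,0],
    [10,30,-25,0,0,0],
    [10,35,0,0,0,0],
  ],
)

```text
time: 25.35
tool_pos: [0.4866, 0.1268, 0.3392]
tool_rot: [0.006, 0.091, 0.996, 0.001]
contact_force: [1.3, -0.1, -0.8]
gripper_width: 0.499
grasp_force: 61.3
```

>>> play_rows(
  commands=[
    [10,38,0,0,0,0],
    [10,38,0,0,0,0],
    [12,38,0,0,0,0],
    [12,38,0,0,0,0],
    [12,38,0,0,0,0],
  ],
)

```text
time: 25.77
tool_pos: [0.462, 0.326, 0.3305]
tool_rot: [-0.0, 0.089, 0.996, -0.0]
contact_force: [0.5, 0.1, -0.7]
gripper_width: 0.502
grasp_force: 61.3
```

>>> play_rows(
  commands=[
    [10,38,0,0,0,0],
    [7,25,0,0,0,0],
    [0,0,0,0,0,0],
    [0,0,0,0,0,0],
    [0,0,0,0,0,0],
  ],
)

```text
time: 26.18
tool_pos: [0.4572, 0.3888, 0.3304]
tool_rot: [-0.0, 0.089, 0.996, -0.001]
contact_force: [0.3, 0.8, -1.2]
gripper_width: 0.499
grasp_force: 61.4
```

```bash
python3 -c "
from h import *
todo([.4581,.3897,.2352])"
```

```text
at [0.4572 0.3888 0.3304] shift mm [-0.7  1.2 95.2] yaw -0.05 tilt [ 5.0e-04 -1.2e-03 -1.0e+00] w 42.6 gf 61.36098526418209 F [ 0.33  0.85 -1.24]
```

>>> play_rows(
  commands=[
    [0.4,1.1,0,0,0,0],
    [0,0,12,0,0,0],
    [0,0,12,0,0,0],
    [0,0,9,0,0,0],
    [0,0,3,0,0,0],
  ],
)

```text
time: 26.6
tool_pos: [0.4563, 0.3891, 0.2914]
tool_rot: [-0.002, 0.09, 0.996, -0.002]
contact_force: [-0.7, -1.3, -1.2]
gripper_width: 0.503
grasp_force: 61.4
```

>>> play_rows(
  commands=[
    [0,0,3,0,0,0],
    [0,0,3,0,0,0],
    [0,0,3,0,0,0],
    [0,0,3,0,0,0],
    [0,0,3,0,0,0],
  ],
)

```text
time: 27.02
tool_pos: [0.4573, 0.3905, 0.2802]
tool_rot: [0.0, 0.089, 0.996, 0.0]
contact_force: [0.0, 0.2, -1.2]
gripper_width: 0.504
grasp_force: 61.4
```

>>> play_rows(
  commands=[
    [0,0,0,0,0,0],
    [0,0,0,0,0,0],
  ],
)

```text
time: 27.18
tool_pos: [0.4571, 0.3904, 0.2799]
tool_rot: [-0.0, 0.089, 0.996, -0.0]
contact_force: [-0.2, -0.5, -0.3]
gripper_width: 0.497
grasp_force: 61.4
```

```bash
cat > chk.py <<'E'
from fr import *
f=grab('scene'); r=pickle.load(open('s1.pkl','rb'))['image']; h=headshift(r,f['image'],(250,92,264,112))
H=S0+E2*.034+[0,0,.01]; ss=np.arange(0,.75,.005); k=np.interp(h[2],[(proj(f,H+seat(s)-S0)-proj(f,H))[1] for s in ss],ss)
print('head px',h,'lift',round(k,3),'sink mm',round((.238-seat(k)[2])*1e3,1))
todo([.457,.3899,float(sys.argv[1]) if len(sys.argv)>1 else .2352])
E
python3 chk.py
```

```text
head px (0.87, -1.25, 11.75) lift 0.184 sink mm 36.3
at [0.4571 0.3904 0.2801] shift mm [ 0.1 -0.6 44.9] yaw -0.04 tilt [-0.0001  0.0001 -1.    ] w 42.7 gf 61.36185999959707 F [-0.17  0.42 -1.25]
```

>>> play_rows(
  commands=[
    [0,-0.5,8,0,0,0],
    [0,0,8,0,0,0],
    [0,0,8,0,0,0],
    [0,0,8,0,0,0],
    [0,0,7,0,0,0],
  ],
)

```text
time: 27.65
tool_pos: [0.4567, 0.3896, 0.2393]
tool_rot: [-0.001, 0.089, 0.996, -0.001]
contact_force: [-0.3, -0.4, -1.1]
gripper_width: 0.503
grasp_force: 61.4
```

>>> play_rows(
  commands=[
    [0,0,2,0,0,0],
    [0.1,0,2.8,0,0,0],
    [0.1,0,2.8,0,0,0],
    [0.1,0,2.8,0,0,0],
    [0.1,0,2.8,0,0,0],
  ],
)

```text
time: 28.07
tool_pos: [0.4568, 0.3901, 0.2281]
tool_rot: [0.0, 0.089, 0.996, 0.0]
contact_force: [0.3, -0.4, 0.3]
gripper_width: 0.499
grasp_force: 61.4
```

>>> play_rows(
  commands=[
    [0.1,0,2.8,0,0,0],
    [0,0,2.8,0,0,0],
    [0,0,2.8,0,0,0],
    [0,0,0,0,0,0],
    [0,0,0,0,0,0],
  ],
)

```text
time: 28.48
tool_pos: [0.4565, 0.3899, 0.2193]
tool_rot: [-0.0, 0.089, 0.996, -0.0]
contact_force: [-0.9, 0.4, 0.4]
gripper_width: 0.506
grasp_force: 61.5
```

```bash
python3 chk.py .2172
```

```text
head px (0.84, -1.0, 16.75) lift 0.266 sink mm 52.6
at [0.4565 0.3899 0.2195] shift mm [-0.5  0.1  2.3] yaw -0.05 tilt [ 0.0001 -0.0001 -1.    ] w 42.8 gf 61.478485465049744 F [-0.81 -0.38  0.01]
```

>>> play_rows(
  commands=[
    [0,0,1.8,0,0,0],
    [0,0,0,0,0,0],
    [0,0,0,0,0,0],
    [0,0,0,0,0,0],
  ],
)

```text
time: 28.87
tool_pos: [0.4566, 0.39, 0.2178]
tool_rot: [0.0, 0.089, 0.996, 0.0]
contact_force: [0.1, 0.4, 0.1]
gripper_width: 0.504
grasp_force: 61.5
```

>>> play_rows(
  commands=[
    [0,0,0,0,0,0],
    [0,0,0,0,0,0],
    [0,0,0,0,0,0],
  ],
  hand=52,
)

```text
time: 29.12
tool_pos: [0.4565, 0.39, 0.2177]
tool_rot: [0.0, 0.089, 0.996, 0.0]
contact_force: [-1.0, -0.2, -0.1]
gripper_width: 0.612
grasp_force: 0.0
```

>>> play_rows(
  commands=[
    [0,0,0,0,0,0],
    [0,0,0,0,0,0],
    [0,0,0,0,0,0],
    [0,0,0,0,0,0],
  ],
  hand=64,
)

```text
time: 29.45
tool_pos: [0.4565, 0.3899, 0.2176]
tool_rot: [-0.0, 0.089, 0.996, -0.0]
contact_force: [-0.4, 0.3, -0.1]
gripper_width: 0.749
grasp_force: 0.0
```

```bash
python3 chk.py .2172
```

```text
head px (0.85, -1.0, 17.0) lift 0.27 sink mm 53.5
at [0.4565 0.3899 0.2176] shift mm [-0.5  0.   0.4] yaw -0.05 tilt [ 0. -0. -1.] w 63.9 gf 0.0 F [ 0.31 -0.41  0.19]
```

>>> play_rows(
  commands=[
    [0,0,-10,0,0,0],
    [0,0,-20,0,0,0],
    [0,0,-30,0,0,0],
    [0,0,-30,0,0,0],
    [0,0,-30,0,0,0],
  ],
)

```text
time: 29.92
tool_pos: [0.4564, 0.3898, 0.3396]
tool_rot: [0.0, 0.089, 0.996, 0.0]
contact_force: [0.5, -0.5, 0.2]
gripper_width: 0.751
grasp_force: 0.0
```

>>> play_rows(
  commands=[
    [-10,-20,-20,0,0,0],
    [-12,-40,-20,0,0,0],
    [-12,-40,0,0,0,0],
    [-12,-40,0,0,0,0],
    [-12,-40,0,0,0,0],
  ],
)

```text
time: 30.33
tool_pos: [0.481, 0.2054, 0.3774]
tool_rot: [0.001, 0.089, 0.996, 0.0]
contact_force: [1.5, -0.8, 0.6]
gripper_width: 0.745
grasp_force: 0.0
```

>>> play_rows(
  commands=[
    [-12,-40,0,0,0,0],
    [-12,-40,0,0,0,0],
    [-12,-40,0,0,0,0],
    [-12,-40,0,0,0,0],
    [-4,-40,20,0,0,0],
  ],
)

```text
time: 30.75
tool_pos: [0.4984, 0.0015, 0.3621]
tool_rot: [0.004, 0.09, 0.996, -0.0]
contact_force: [0.3, -1.1, 1.3]
gripper_width: 0.749
grasp_force: 0.0
```

>>> play_rows(
  commands=[
    [0,-30,20,0,0,0],
    [0,0,0,0,0,0],
    [0,0,0,0,0,0],
    [0,0,0,0,0,0],
  ],
)

```text
time: 31.08
tool_pos: [0.4918, -0.0251, 0.3383]
tool_rot: [0.001, 0.089, 0.996, 0.0]
contact_force: [-0.1, 0.3, 0.0]
gripper_width: 0.747
grasp_force: 0.0
```

```bash
python3 rings.py "(.484,-.0265)" "(.4826,-.0973)"; python3 chk.py
```

```text
at [ 0.492  -0.0247  0.3387] shift mm [-3.4 25.7 38.7] yaw 0.01 tilt [-0.0023  0.0004 -1.    ] w 63.9 gf 0.0 F [-0.44  0.02 -0.2 ]
ring near (0.484, -0.0265) at [ 0.4835 -0.0284] px 321.6 150.6 r 1.018278620324703
ring near (0.4826, -0.0973) at [ 0.4829 -0.0968] px 276.6 158.6 r 1.028584457725142
head px (0.85, -1.0, 17.25) lift 0.274 sink mm 54.3
at [ 0.4921 -0.0244  0.3388] shift mm [107.8 401.6 103.4] yaw 0.05 tilt [-0.0026  0.0002 -1.    ] w 64.3 gf 0.0 F [0.5  0.06 0.4 ]
```

>>> play_rows(
  commands=[
    [6,-3,35,0,0,0],
    [5,-3,40,0,0,0],
    [0,0,40,0,0,0],
    [0,0,40,0,0,0],
    [0,0,40,0,0,0],
  ],
  hand=54,
)

```text
time: 31.6
tool_pos: [0.4806, -0.0281, 0.142]
tool_rot: [0.002, 0.088, 0.996, -0.0]
contact_force: [0.7, 0.1, 0.6]
gripper_width: 0.633
grasp_force: 0.0
```

>>> play_rows(
  commands=[
    [0,0,40,0,0,0],
    [0,0,19,0,0,0],
    [0,0,0,0,0,0],
    [0,0,0,0,0,0],
    [0,0,0,0,0,0],
  ],
)

```text
time: 32.02
tool_pos: [0.4818, -0.0291, 0.0857]
tool_rot: [0.002, 0.089, 0.996, -0.0]
contact_force: [1.5, -0.5, 1.2]
gripper_width: 0.632
grasp_force: 0.0
```

```bash
python3 rings.py "(.4835,-.0284)" "(.4829,-.0968)"; python3 -c "
from h import *
todo([.4823,-.0288,.018])"
```

```text
at [ 0.4821 -0.0293  0.0862] shift mm [ -13.6   32.  -213.7] yaw 0.01 tilt [-0.0054 -0.0002 -1.    ] w 54.2 gf 0.0 F [ 0.19 -0.08  1.13]
ring near (0.4835, -0.0284) at [ 0.4823 -0.0273] px 327.4 217.4 r 1.0009787276664242
ring near (0.4829, -0.0968) at [ 0.4799 -0.0954] px 234.6 229.1 r 1.0064355294125114
at [ 0.4821 -0.0293  0.0862] shift mm [ 0.2  0.5 68.2] yaw 0.01 tilt [-5.4e-03 -2.0e-04 -1.0e+00] w 54.2 gf 0.0 F [ 0.19 -0.08  1.13]
```

>>> play_rows(
  commands=[
    [0.5,2,25,0,0,0],
    [0,0,20,0,0,0],
    [0,0,15,0,0,0],
    [0,0,6,0,0,0],
    [0,0,0,0,0,0],
  ],
)

```text
time: 32.48
tool_pos: [0.4799, -0.0273, 0.0175]
tool_rot: [0.0, 0.089, 0.996, -0.0]
contact_force: [-0.8, -0.1, -0.7]
gripper_width: 0.632
grasp_force: 0.0
```

>>> play_rows(
  commands=[
    [0,0,0,0,0,0],
    [0,0,0,0,0,0],
    [0,0,0,0,0,0],
  ],
)

```text
time: 32.73
tool_pos: [0.4809, -0.0276, 0.0188]
tool_rot: [0.002, 0.089, 0.996, -0.0]
contact_force: [0.1, -0.6, 0.3]
gripper_width: 0.636
grasp_force: 0.0
```

```bash
python3 -c "
from h import *
todo([.4811,-.0277,.0175])"
```

```text
at [ 0.4809 -0.0276  0.0188] shift mm [-0.2 -0.1  1.3] yaw -0.04 tilt [-3.2e-03 -1.0e-04 -1.0e+00] w 54.3 gf 0.0 F [ 0.12 -0.61  0.25]
```

>>> play_rows(
  commands=[
    [-1,0,1,0,0,0],
    [0,0,0,0,0,0],
  ],
)

```text
time: 32.9
tool_pos: [0.4812, -0.0276, 0.0168]
tool_rot: [0.001, 0.089, 0.996, -0.0]
contact_force: [0.6, 0.4, 0.5]
gripper_width: 0.633
grasp_force: 0.0
```

>>> play_rows(
  commands=[
    [0,0,0,0,0,0],
    [0,0,0,0,0,0],
    [0,0,0,0,0,0],
    [0,0,0,0,0,0],
    [0,0,0,0,0,0],
  ],
  hand=30,
)

```text
time: 33.32
tool_pos: [0.4811, -0.0275, 0.0172]
tool_rot: [0.0, 0.089, 0.996, 0.0]
contact_force: [-2.4, 0.8, 6.7]
gripper_width: 0.503
grasp_force: 59.9
```

>>> play_rows(
  commands=[
    [0,0,-15,0,0,0],
    [0,0,-35,0,0,0],
    [0,0,-40,0,0,0],
    [0,0,-40,0,0,0],
    [0,0,-40,0,0,0],
  ],
)

```text
time: 33.73
tool_pos: [0.4797, -0.0273, 0.1873]
tool_rot: [-0.001, 0.089, 0.996, 0.0]
contact_force: [1.6, -0.6, -1.9]
gripper_width: 0.5
grasp_force: 61.3
```

>>> play_rows(
  commands=[
    [0,0,-40,0,0,0],
    [0,0,-40,0,0,0],
    [0,0,-40,0,0,0],
    [10,30,-25,0,0,0],
    [10,35,0,0,0,0],
  ],
)

```text
time: 34.15
tool_pos: [0.4746, 0.0392, 0.339]
tool_rot: [0.006, 0.092, 0.996, -0.0]
contact_force: [1.2, 0.1, -1.2]
gripper_width: 0.503
grasp_force: 61.4
```

>>> play_rows(
  commands=[
    [8,38,0,0,0,0],
    [8,38,0,0,0,0],
    [9,38,0,0,0,0],
    [9,38,0,0,0,0],
    [9,38,0,0,0,0],
  ],
)

```text
time: 34.57
tool_pos: [0.4631, 0.2365, 0.3308]
tool_rot: [-0.0, 0.089, 0.996, -0.0]
contact_force: [0.7, -0.8, -1.0]
gripper_width: 0.503
grasp_force: 61.3
```

>>> play_rows(
  commands=[
    [9,38,0,0,0,0],
    [9,38,0,0,0,0],
    [9,38,0,0,0,0],
    [7,37.5,0,0,0,0],
    [0,0,0,0,0,0],
  ],
)

```text
time: 34.98
tool_pos: [0.4558, 0.395, 0.3294]
tool_rot: [-0.001, 0.086, 0.996, 0.001]
contact_force: [0.3, -0.6, -1.3]
gripper_width: 0.5
grasp_force: 61.4
```

>>> play_rows(
  commands=[
    [0,0,0,0,0,0],
    [0,0,0,0,0,0],
    [0,0,0,0,0,0],
  ],
)

```text
time: 35.23
tool_pos: [0.4575, 0.3889, 0.331]
tool_rot: [-0.0, 0.09, 0.996, -0.0]
contact_force: [0.3, -0.3, -1.0]
gripper_width: 0.502
grasp_force: 61.4
```

```bash
python3 chk.py
```

```text
head px (0.84, -1.0, 17.25) lift 0.274 sink mm 54.3
at [0.4576 0.3887 0.3311] shift mm [ 0.8  1.1 95.9] yaw -0.13 tilt [-0.0001 -0.0002 -1.    ] w 42.5 gf 61.433374397456646 F [ 0.54 -0.22  0.6 ]
```

>>> play_rows(
  commands=[
    [0.3,1,0,0,0,0],
    [0,0,15,0,0,0],
    [0,0,15,0,0,0],
    [0,0,12,0,0,0],
    [0,0,8,0,0,0],
  ],
)

```text
time: 35.7
tool_pos: [0.4563, 0.3899, 0.2772]
tool_rot: [-0.002, 0.089, 0.996, -0.001]
contact_force: [0.4, -0.6, -2.0]
gripper_width: 0.502
grasp_force: 61.4
```

>>> play_rows(
  commands=[
    [0,0,3.3,0,0,0],
    [0,0,3.3,0,0,0],
    [0,0,3.3,0,0,0],
    [0,0,3.3,0,0,0],
    [0,0,3.3,0,0,0],
  ],
)

```text
time: 36.12
tool_pos: [0.4575, 0.3911, 0.265]
tool_rot: [0.0, 0.089, 0.996, 0.0]
contact_force: [-0.1, 0.1, -0.4]
gripper_width: 0.499
grasp_force: 61.4
```

>>> play_rows(
  commands=[
    [0,0,2,0,0,0],
    [0,0,0,0,0,0],
    [0,0,0,0,0,0],
  ],
)

```text
time: 36.37
tool_pos: [0.4573, 0.3909, 0.2626]
tool_rot: [0.0, 0.089, 0.996, 0.0]
contact_force: [-0.3, -0.0, -1.1]
gripper_width: 0.496
grasp_force: 61.4
```

```bash
python3 chk.py .2272
```

```text
head px (0.85, -1.0, 17.25) lift 0.274 sink mm 54.3
at [0.4573 0.3909 0.2628] shift mm [ 0.2 -1.1 35.6] yaw -0.05 tilt [-0.0003  0.0003 -1.    ] w 42.8 gf 61.43397867679596 F [ 0.62 -0.31 -1.57]
```

>>> play_rows(
  commands=[
    [0,-1,8,0,0,0],
    [0,0,8,0,0,0],
    [0,0,7,0,0,0],
    [0,0,5,0,0,0],
    [0,0,2.8,0,0,0],
  ],
)

```text
time: 36.83
tool_pos: [0.4565, 0.3895, 0.2299]
tool_rot: [-0.001, 0.089, 0.996, -0.001]
contact_force: [0.1, 0.1, -1.8]
gripper_width: 0.501
grasp_force: 61.4
```

>>> play_rows(
  commands=[
    [0,0,2.8,0,0,0],
    [-0.1,0,2.8,0,0,0],
    [-0.1,0,2.8,0,0,0],
    [-0.1,0,2.8,0,0,0],
    [-0.2,0,2.8,0,0,0],
  ],
)

```text
time: 37.25
tool_pos: [0.4577, 0.3899, 0.2179]
tool_rot: [0.0, 0.089, 0.996, 0.0]
contact_force: [1.5, 0.5, -0.0]
gripper_width: 0.502
grasp_force: 61.5
```

>>> play_rows(
  commands=[
    [-0.2,0,2.8,0,0,0],
    [-0.2,0,2.8,0,0,0],
    [0,0,2,0,0,0],
    [0,0,0,0,0,0],
    [0,0,0,0,0,0],
  ],
)

```text
time: 37.67
tool_pos: [0.458, 0.3897, 0.2102]
tool_rot: [0.0, 0.089, 0.996, -0.0]
contact_force: [0.1, -1.0, 0.1]
gripper_width: 0.5
grasp_force: 61.6
```

```bash
python3 chk.py .2097
```

```text
head px (0.84, -0.25, 22.0) lift 0.355 sink mm 70.5
at [0.458  0.3897 0.2103] shift mm [ 1.  -0.   0.6] yaw -0.05 tilt [-0.0001 -0.     -1.    ] w 42.7 gf 61.54883276671171 F [ 0.84 -0.16  0.47]
```

>>> play_rows(
  commands=[
    [0,0,1.3,0,0,0],
    [0,0,0,0,0,0],
    [0,0,0,0,0,0],
    [0,0,0,0,0,0],
  ],
)

```text
time: 38.05
tool_pos: [0.4581, 0.3897, 0.209]
tool_rot: [0.0, 0.089, 0.996, 0.0]
contact_force: [0.6, -0.0, -0.3]
gripper_width: 0.5
grasp_force: 61.6
```

>>> play_rows(
  commands=[
    [0,0,0,0,0,0],
    [0,0,0,0,0,0],
    [0,0,0,0,0,0],
  ],
  hand=52,
)

```text
time: 38.3
tool_pos: [0.4579, 0.3897, 0.2088]
tool_rot: [-0.0, 0.089, 0.996, -0.0]
contact_force: [0.2, -0.2, -1.3]
gripper_width: 0.607
grasp_force: 0.0
```

>>> play_rows(
  commands=[
    [0,0,0,0,0,0],
    [0,0,0,0,0,0],
    [0,0,0,0,0,0],
    [0,0,0,0,0,0],
  ],
  hand=64,
)

```text
time: 38.63
tool_pos: [0.4579, 0.3897, 0.2089]
tool_rot: [-0.0, 0.089, 0.996, -0.0]
contact_force: [-0.5, -0.3, 0.5]
gripper_width: 0.75
grasp_force: 0.0
```

>>> play_rows(
  commands=[
    [0,0,-10,0,0,0],
    [0,0,-20,0,0,0],
    [0,0,-30,0,0,0],
    [0,0,-30,0,0,0],
    [0,0,-30,0,0,0],
  ],
)

```text
time: 39.05
tool_pos: [0.4577, 0.3896, 0.3309]
tool_rot: [0.0, 0.089, 0.996, 0.0]
contact_force: [0.4, 0.6, -0.1]
gripper_width: 0.75
grasp_force: 0.0
```

>>> play_rows(
  commands=[
    [-8,-20,-20,0,0,0],
    [-9,-40,-20,0,0,0],
    [-9,-40,0,0,0,0],
    [-9,-40,0,0,0,0],
    [-9,-40,0,0,0,0],
  ],
)

```text
time: 39.47
tool_pos: [0.4689, 0.2069, 0.3689]
tool_rot: [0.001, 0.089, 0.996, 0.0]
contact_force: [0.3, -0.4, -0.2]
gripper_width: 0.755
grasp_force: 0.0
```

>>> play_rows(
  commands=[
    [-9,-40,0,0,0,0],
    [-9,-40,0,0,0,0],
    [-9,-40,0,0,0,0],
    [-9,-40,0,0,0,0],
    [-9,-40,0,0,0,0],
  ],
)

```text
time: 39.88
tool_pos: [0.4773, 0.0016, 0.3684]
tool_rot: [0.001, 0.089, 0.996, -0.0]
contact_force: [0.8, -0.5, 0.4]
gripper_width: 0.749
grasp_force: 0.0
```

>>> play_rows(
  commands=[
    [-6,-40,10,0,0,0],
    [0,-38,20,0,0,0],
    [0,-18,0,0,0,0],
    [0,0,0,0,0,0],
    [0,0,0,0,0,0],
  ],
)

```text
time: 40.3
tool_pos: [0.4667, -0.0916, 0.3384]
tool_rot: [0.0, 0.09, 0.996, 0.0]
contact_force: [-0.4, -0.5, -0.3]
gripper_width: 0.751
grasp_force: 0.0
```

```bash
python3 chk.py; python3 rings.py "(.4829,-.0968)"; python3 -c "
from h import *
todo([.4817,-.0973,.086])"
```

```text
head px (0.84, -0.25, 22.0) lift 0.355 sink mm 70.5
at [ 0.467  -0.0908  0.3388] shift mm [ 95.7 471.2 103.6] yaw -0.08 tilt [-0.0014  0.0003 -1.    ] w 63.9 gf 0.0 F [-0.13  1.02  0.96]
at [ 0.4672 -0.0903  0.3389] shift mm [-16.3  94.7  38.9] yaw -0.0 tilt [-0.0017  0.0002 -1.    ] w 63.8 gf 0.0 F [ 0.11 -0.    0.59]
ring near (0.4829, -0.0968) at [ 0.4821 -0.0969] px 322.6 166.1 r 1.0578819799693422
at [ 0.4672 -0.0903  0.3389] shift mm [-15.1  -4.4 252.9] yaw -0.0 tilt [-1.7e-03  2.0e-04 -1.0e+00] w 63.8 gf 0.0 F [ 0.11 -0.    0.59]
```

>>> play_rows(
  commands=[
    [-7,-2,35,0,0,0],
    [-5.5,-2,40,0,0,0],
    [0,0,40,0,0,0],
    [0,0,40,0,0,0],
    [0,0,40,0,0,0],
  ],
)

```text
time: 40.82
tool_pos: [0.4792, -0.0957, 0.1422]
tool_rot: [0.001, 0.088, 0.996, -0.0]
contact_force: [1.1, -0.2, -1.2]
gripper_width: 0.75
grasp_force: 0.0
```

>>> play_rows(
  commands=[
    [0,0,40,0,0,0],
    [0,0,19,0,0,0],
    [0,0,0,0,0,0],
    [0,0,0,0,0,0],
    [0,0,0,0,0,0],
  ],
)

```text
time: 41.23
tool_pos: [0.4804, -0.0969, 0.0863]
tool_rot: [0.002, 0.089, 0.996, -0.0]
contact_force: [0.4, 0.4, 0.2]
gripper_width: 0.749
grasp_force: 0.0
```

```bash
python3 rings.py "(.481,-.0965)"; python3 -c "
from h import *
todo([.4799,-.097,.018])"
```

```text
at [ 0.4807 -0.0973  0.0868] shift mm [  -2.9   99.  -213.3] yaw 0.02 tilt [-0.0052 -0.0008 -1.    ] w 63.9 gf 0.0 F [ 0.33 -0.75  0.77]
ring near (0.481, -0.0965) at [ 0.4806 -0.0978] px 323.6 217.4 r 1.0028860741398464
at [ 0.4807 -0.0973  0.0868] shift mm [ 1.2  0.2 68.8] yaw 0.02 tilt [-5.2e-03 -8.0e-04 -1.0e+00] w 63.9 gf 0.0 F [ 0.33 -0.75  0.77]
```

>>> play_rows(
  commands=[
    [0.3,-0.5,25,0,0,0],
    [0,0,20,0,0,0],
    [0,0,15,0,0,0],
    [0,0,6,0,0,0],
    [0,0,0,0,0,0],
  ],
)

```text
time: 41.7
tool_pos: [0.4784, -0.0975, 0.0182]
tool_rot: [0.0, 0.089, 0.996, -0.0]
contact_force: [-0.6, -0.3, 0.2]
gripper_width: 0.746
grasp_force: 0.0
```

>>> play_rows(
  commands=[
    [0,0,0,0,0,0],
    [0,0,0,0,0,0],
    [0,0,0,0,0,0],
  ],
)

```text
time: 41.95
tool_pos: [0.4794, -0.098, 0.0195]
tool_rot: [0.002, 0.089, 0.996, -0.0]
contact_force: [-0.2, 1.2, 0.5]
gripper_width: 0.75
grasp_force: 0.0
```

>>> play_rows(
  commands=[
    [-1,0,1.2,0,0,0],
    [0,0,0,0,0,0],
    [0,0,0,0,0,0],
  ],
)

```text
time: 42.2
tool_pos: [0.4792, -0.0978, 0.0168]
tool_rot: [0.0, 0.089, 0.996, -0.0]
contact_force: [0.3, -0.6, 0.5]
gripper_width: 0.752
grasp_force: 0.0
```

>>> play_rows(
  commands=[
    [0,0,0,0,0,0],
    [0,0,0,0,0,0],
    [0,0,0,0,0,0],
    [0,0,0,0,0,0],
    [0,0,0,0,0,0],
  ],
  hand=30,
)

```text
time: 42.62
tool_pos: [0.4795, -0.0979, 0.0171]
tool_rot: [0.0, 0.089, 0.996, -0.0]
contact_force: [-0.3, -0.2, 5.3]
gripper_width: 0.498
grasp_force: 61.3
```

```bash
python3 chk.py .33
```

```text
head px (0.84, -0.25, 22.0) lift 0.355 sink mm 70.5
at [ 0.4795 -0.0979  0.0171] shift mm [ 108.6  476.  -313. ] yaw -0.05 tilt [-0.001  -0.0002 -1.    ] w 42.5 gf 61.32552342256531 F [-0.05  0.83  5.49]
```

>>> play_rows(
  commands=[
    [0,0,-15,0,0,0],
    [0,0,-35,0,0,0],
    [0,0,-40,0,0,0],
    [0,0,-40,0,0,0],
    [0,0,-40,0,0,0],
  ],
)

```text
time: 43.08
tool_pos: [0.4779, -0.0973, 0.1869]
tool_rot: [-0.001, 0.089, 0.996, 0.0]
contact_force: [0.3, -0.5, -1.3]
gripper_width: 0.494
grasp_force: 61.2
```

>>> play_rows(
  commands=[
    [0,0,-40,0,0,0],
    [0,0,-40,0,0,0],
    [0,0,-40,0,0,0],
    [10,30,-25,0,0,0],
    [10,35,0,0,0,0],
  ],
)

```text
time: 43.5
tool_pos: [0.4728, -0.0313, 0.3386]
tool_rot: [0.005, 0.091, 0.996, -0.001]
contact_force: [-0.2, 0.4, -0.1]
gripper_width: 0.498
grasp_force: 61.2
```

>>> play_rows(
  commands=[
    [8,38,0,0,0,0],
    [8,38,0,0,0,0],
    [8,38,0,0,0,0],
    [8,38,0,0,0,0],
    [8,38,0,0,0,0],
  ],
)

```text
time: 43.92
tool_pos: [0.4645, 0.1657, 0.3305]
tool_rot: [-0.0, 0.089, 0.996, -0.0]
contact_force: [0.7, -0.1, -0.2]
gripper_width: 0.498
grasp_force: 61.2
```

>>> play_rows(
  commands=[
    [8,38,0,0,0,0],
    [8,38,0,0,0,0],
    [8,38,0,0,0,0],
    [8,38,0,0,0,0],
    [8,38,0,0,0,0],
  ],
)

```text
time: 44.33
tool_pos: [0.4589, 0.3598, 0.3301]
tool_rot: [-0.001, 0.089, 0.996, -0.001]
contact_force: [1.2, -1.0, -0.2]
gripper_width: 0.495
grasp_force: 61.2
```

>>> play_rows(
  commands=[
    [7,32,0,0,0,0],
    [0,0,0,0,0,0],
    [0,0,0,0,0,0],
    [0,0,0,0,0,0],
    [0,0,0,0,0,0],
  ],
)

```text
time: 44.75
tool_pos: [0.4587, 0.3897, 0.331]
tool_rot: [-0.0, 0.09, 0.996, -0.0]
contact_force: [0.2, -0.2, -1.0]
gripper_width: 0.5
grasp_force: 61.3
```

```bash
python3 -c "
from h import *
todo([.4585,.3896,.262])"
```

```text
at [0.4587 0.3897 0.331 ] shift mm [ 0.1 -0.1 69. ] yaw -0.11 tilt [ 4.e-04 -9.e-04 -1.e+00] w 42.7 gf 61.32420744281262 F [ 0.18 -0.15 -1.03]
```

>>> play_rows(
  commands=[
    [0.2,-1,15,0,0,0],
    [0,0,15,0,0,0],
    [0,0,15,0,0,0],
    [0,0,13,0,0,0],
    [0,0,8,0,0,0],
  ],
)

```text
time: 45.17
tool_pos: [0.4572, 0.3887, 0.2616]
tool_rot: [-0.002, 0.09, 0.996, -0.002]
contact_force: [-0.2, -0.7, -2.1]
gripper_width: 0.495
grasp_force: 61.3
```

>>> play_rows(
  commands=[
    [0,0,3.3,0,0,0],
    [0,0,3.3,0,0,0],
    [0,0,3.3,0,0,0],
    [0,0,3.3,0,0,0],
    [0,0,3.3,0,0,0],
  ],
)

```text
time: 45.58
tool_pos: [0.4585, 0.3901, 0.2496]
tool_rot: [0.001, 0.089, 0.996, 0.0]
contact_force: [0.0, -0.0, -1.3]
gripper_width: 0.495
grasp_force: 61.3
```

>>> play_rows(
  commands=[
    [0,0,0,0,0,0],
    [0,0,0,0,0,0],
  ],
)

```text
time: 45.75
tool_pos: [0.4582, 0.3898, 0.2491]
tool_rot: [0.0, 0.089, 0.996, 0.0]
contact_force: [-0.7, -0.0, -0.9]
gripper_width: 0.496
grasp_force: 61.3
```

```bash
python3 chk.py .2017
```

```text
head px (0.84, -0.25, 22.0) lift 0.355 sink mm 70.5
at [0.4583 0.3899 0.2493] shift mm [ 1.3 -0.2 47.6] yaw -0.04 tilt [-0.0003  0.0003 -1.    ] w 42.6 gf 61.335697481408715 F [-0.5  -0.09 -1.09]
```

>>> play_rows(
  commands=[
    [0,0,8,0,0,0],
    [0,0,7,0,0,0],
    [0,0,6,0,0,0],
    [0,0,4,0,0,0],
    [0,0,2.9,0,0,0],
  ],
)

```text
time: 46.22
tool_pos: [0.4578, 0.3895, 0.2198]
tool_rot: [-0.001, 0.089, 0.996, -0.001]
contact_force: [-0.5, -0.2, -1.3]
gripper_width: 0.497
grasp_force: 61.3
```

>>> play_rows(
  commands=[
    [-0.2,0,2.9,0,0,0],
    [-0.3,0,2.9,0,0,0],
    [-0.3,0,2.9,0,0,0],
    [-0.4,0,2.9,0,0,0],
    [-0.4,0,2.9,0,0,0],
  ],
)

```text
time: 46.63
tool_pos: [0.4599, 0.3895, 0.2067]
tool_rot: [0.0, 0.089, 0.996, 0.0]
contact_force: [0.6, 0.2, 0.1]
gripper_width: 0.503
grasp_force: 61.5
```

>>> play_rows(
  commands=[
    [-0.4,0,2.9,0,0,0],
    [-0.4,0,2.9,0,0,0],
    [0,0,0.5,0,0,0],
    [0,0,0,0,0,0],
    [0,0,0,0,0,0],
  ],
)

```text
time: 47.05
tool_pos: [0.4606, 0.3893, 0.2005]
tool_rot: [0.0, 0.089, 0.996, 0.0]
contact_force: [-0.1, -0.5, 0.6]
gripper_width: 0.497
grasp_force: 61.4
```

```bash
python3 chk.py .2009
```

```text
head px (0.81, 1.25, 27.0) lift 0.445 sink mm 88.2
at [0.4606 0.3893 0.2006] shift mm [ 3.7 -0.1 -0.3] yaw -0.05 tilt [-0.0002  0.     -1.    ] w 42.8 gf 61.43037315225229 F [ 0.45 -1.48  0.21]
```

>>> play_rows(
  commands=[
    [0,0,0,0,0,0],
    [0,0,0,0,0,0],
    [0,0,0,0,0,0],
  ],
  hand=52,
)

```text
time: 47.35
tool_pos: [0.4604, 0.3894, 0.2004]
tool_rot: [-0.0, 0.089, 0.996, 0.0]
contact_force: [0.6, 0.4, -0.2]
gripper_width: 0.613
grasp_force: 0.0
```

>>> play_rows(
  commands=[
    [0,0,0,0,0,0],
    [0,0,0,0,0,0],
    [0,0,0,0,0,0],
    [0,0,0,0,0,0],
  ],
  hand=64,
)

```text
time: 47.68
tool_pos: [0.4605, 0.3894, 0.2003]
tool_rot: [0.0, 0.089, 0.996, 0.0]
contact_force: [0.8, 0.8, -0.1]
gripper_width: 0.746
grasp_force: 0.0
```

>>> play_rows(
  commands=[
    [0,0,-10,0,0,0],
    [0,0,-20,0,0,0],
    [0,0,-30,0,0,0],
    [0,0,-35,0,0,0],
    [0,0,-35,0,0,0],
  ],
)

```text
time: 48.1
tool_pos: [0.4601, 0.3891, 0.3319]
tool_rot: [-0.0, 0.089, 0.996, -0.0]
contact_force: [0.2, 0.4, -0.5]
gripper_width: 0.749
grasp_force: 0.0
```

>>> play_rows(
  commands=[
    [0,0,-20,0,0,0],
    [0,0,0,0,0,0],
    [0,0,0,0,0,0],
    [0,0,0,0,0,0],
    [0,0,0,0,0,0],
  ],
)

```text
time: 48.52
tool_pos: [0.46, 0.3889, 0.3482]
tool_rot: [-0.001, 0.089, 0.996, -0.001]
contact_force: [-0.9, 0.8, -0.7]
gripper_width: 0.748
grasp_force: 0.0
```

```bash
python3 chk.py .2009
python3 - <<'E'
from fr import *
f=grab('wrist','w9.png'); pickle.dump(f,open('w9.pkl','wb'))
s=grab('scene','s9.png'); d=grab('side','d9.png')
A=cv2.resize(f['image'][130:255,255:395],(560,500),interpolation=2)
B=cv2.resize(s['image'][85:160,205:275],(240,257),interpolation=2); 
D=cv2.resize(d['image'][120:180,250:310],(240,243),interpolation=2)
cv2.imwrite('pics/m2.png',cv2.hconcat([A,cv2.vconcat([B,D])])[:,:,::-1])
E
```

```text
head px (0.8, 1.0, 26.5) lift 0.436 sink mm 86.4
at [0.46   0.389  0.3481] shift mm [  2.7   0.8 147.2] yaw -0.05 tilt [ 0.0026 -0.0025 -1.    ] w 64.3 gf 0.0 F [-0.15  0.76 -0.3 ]
```

View pics/m2.png

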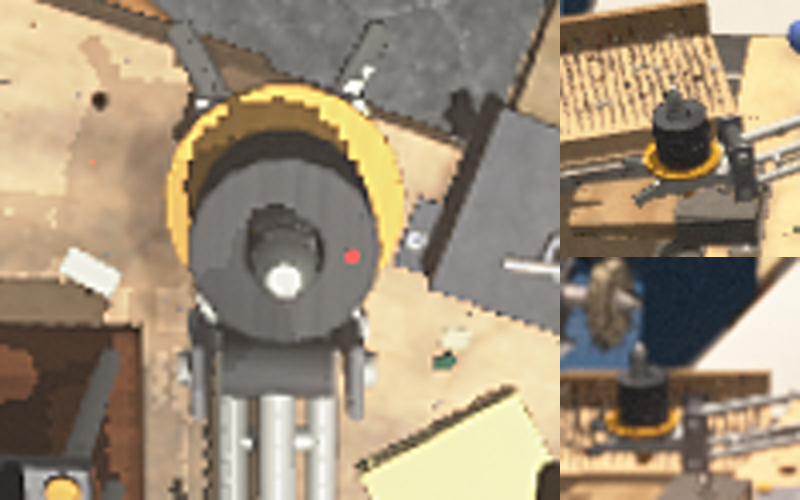

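>>> play_rows(
  commands=[
    [-27,-21,0,0,0,0],
    [-27,-21,0,0,0,0],
    [-27,-21,0,0,0,0],
    [-27,-21,0,0,0,0],
    [-25,-20,0,0,0,0],
  ],
)

```text
time: 49.13
tool_pos: [0.5738, 0.2619, 0.3497]
tool_rot: [-0.0, 0.089, 0.996, -0.0]
contact_force: [0.7, -0.5, -0.1]
gripper_width: 0.748
grasp_force: 0.0
```

>>> play_rows(
  commands=[
    [0,0,0,0,0,0],
    [0,0,0,0,0,0],
    [0,0,0,0,0,0],
    [0,0,0,0,0,0],
    [0,0,0,0,0,0],
  ],
)

```text
time: 49.55
tool_pos: [0.5722, 0.2644, 0.3504]
tool_rot: [-0.0, 0.088, 0.996, 0.0]
contact_force: [0.1, 0.7, -0.3]
gripper_width: 0.747
grasp_force: 0.0
```

```bash
cat > hole.py <<'E'
from fr import *
f=grab('wrist','wh_%d.png'%(manip.state()['time']*100)); pickle.dump(f,open('wh.pkl','wb')); todo([.573,.2635,.33])
X=[.573,.2635]; z=.125; u,v=proj(f,[*X,z]); r=np.mean([np.linalg.norm(proj(f,[X[0]+a,X[1]+b,z])-(u,v)) for a,b in [(.013,0),(-.013,0),(0,.013),(0,-.013)]])
g=cv2.GaussianBlur(cv2.resize(cv2.cvtColor(f['image'],7),None,fx=4,fy=4,interpolation=2),(0,0),2)
W=int(r*2.5); x0,y0=int(u)-W,int(v)-W; c=cv2.HoughCircles(g[4*y0:4*(y0+2*W),4*x0:4*(x0+2*W)],cv2.HOUGH_GRADIENT,1,10,param1=60,param2=10,minRadius=int(4*r*.85),maxRadius=int(4*r*1.15))
print('pred',u,v,r)
for q in c[0][:3]: print('hole',plane(f,x0+q[0]/4-.4,y0+q[1]/4-.4,z)[:2].round(4),q/4/[1,1,r])
np.set_printoptions(linewidth=200)
u,v=int(u),int(v); print(cv2.cvtColor(f['image'],7)[v-24:v+25:3,u-28:u+29:2])
h=cv2.cvtColor(f['image'],cv2.COLOR_RGB2HSV); m=((h[:,:,0]>17)&(h[:,:,0]<28)&(h[:,:,1]>150)&(h[:,:,2]>120)).astype(np.uint8)
n,l,st,ce=cv2.connectedComponentsWithStats(m)
for i in range(1,n):
    if st[i,4]>=15 and abs(ce[i][0]-u)<200 and abs(ce[i][1]-v)<80: print('screw?',st[i],ce[i],plane(f,*ce[i],.126)[:2])
E
python3 hole.py
```

```text
at [0.5722 0.2644 0.3505] shift mm [-0.9 -0.7 20.5] yaw 0.05 tilt [-0.      0.0002 -1.    ] w 64.5 gf 0.0 F [ 0.03  1.1  -0.14]
pred 323.8024741660133 170.8081836971559 10.977151005875065
hole [0.5745 0.2622] [27.375  29.625   1.0431]
hole [0.5737 0.2594] [24.875  29.375   0.9155]
[[166 168 165 163 165 165 165 166 166 166 167 168 168 169 167 168 169 171 170 169 169 168 168 169 171 171 175 168 216]
 [163 165 164 163 163 161 164 166 165 168 168 167 167 167 168 169 170 170 170 171 170 170 172 172 174 168 134 204 213]
 [163 164 165 165 165 166 164 166 167 166 166 168 167 168 167 168 168 169 170 167 169 169 171 173 173 173 173 152 219]
 [164 165 165 165 165 165 165 166 166 167 167 168 169 170 168 166 169 168 169 168 169 167 168 168 171 171 171 171 173]
 [164 165 162 163 165 165 166 167 166 167 167 167 170 169 168 168 168 169 168 170 169 168 169 168 169 169 170 171 172]
 [166 165 165 164 167 168 170 169 169 170 174 163 138 113 112 126 137 167 173 172 171 171 171 171 171 169 170 172 172]
 [167 168 166 165 166 165 167 167 170 172  98  46  52  51  53  51  52  66 129 171 171 171 170 170 171 17
[... 505 characters left out ...]
167 166 168 166 165 164 133  85  81  86  86  85  87  84  67  83 153 173 171 171 171 171 171 172 172 171]
 [167 165 165 164 167 166 167 165 165 166 159 113 104  74  73  82  90 140 173 173 170 171 172 169 171 168 172 172 172]
 [148 162 161 161 162 164 163 163 163 163 163 167 171 172 173 173 169 169 169 169 168 169 170 168 169 168 168 169 170]
 [141 144 152 156 167 166 166 164 164 164 164 165 165 166 166 166 165 165 168 167 165 164 167 165 167 167 167 167 170]
 [143 143 143 142 142 157 162 164 161 164 162 164 163 166 167 165 167 166 166 166 166 165 166 165 167 170 169 172 175]
 [143 142 143 143 141 161 165 165 164 164 165 164 163 164 168 167 167 168 167 169 169 167 168 169 169 176 115 161 175]]
```

Run:
```python
from fr import *
f=pickle.load(open('wh.pkl','rb')); g=cv2.cvtColor(f['image'],7)[150:195,300:348]
m=(g<130).astype(np.uint8); n,l,st,ce=cv2.connectedComponentsWithStats(m); i=1+np.argmax(st[1:,4])
c=cv2.minEnclosingCircle(np.argwhere(l==i)[:,::-1].astype(np.float32)); x0,y0,w,h,_=st[i]; cx,cy=300+x0+(w-1)/2,150+y0+(h-1)/2
print(st[i],'box c',cx,cy,plane(f,cx,cy,.125)[:2],'cent',plane(f,*(ce[i]+[300,150]),.125)[:2])
# polisher top (dark) : estimated 0.109 m along the stand from the hole
for X in [(.553,.166,.131),(.553,.166,.18)]: print(proj(f,X))
w=pickle.load(open('w9.pkl','rb')); k=.44; c=seat(k); T=plane(w,325.75,200,c[2]+.078); print('spindle',T,(T-c)@E2*1e3,(T-c)@N2*1e3)
```

```text
[ 11  11  24  23 430] box c 322.5 172.0 [0.5741 0.2617] cent [0.5743 0.262 ]
[239.3558 170.5059]
[227.0516 180.8883]
spindle [0.4623 0.3894 0.2288] 1.2639344270524928 -0.006486306107582997
```

>>> play_rows(
  commands=[
    [0,0,0,0,0,0],
    [0,0,0,0,0,0],
    [0,0,0,0,0,0],
    [0,0,0,0,0,0],
    [0,0,0,0,0,0],
  ],
)

```text
time: 50.02
tool_pos: [0.5729, 0.2634, 0.3504]
tool_rot: [0.0, 0.089, 0.996, -0.0]
contact_force: [0.3, 0.4, -0.2]
gripper_width: 0.746
grasp_force: 0.0
```

>>> play_rows(
  commands=[
    [0,0,0,0,0,0],
    [0,0,0,0,0,0],
    [0,0,0,0,0,0],
    [0,0,0,0,0,0],
    [0,0,0,0,0,0],
  ],
)

```text
time: 50.43
tool_pos: [0.5729, 0.2633, 0.3503]
tool_rot: [-0.0, 0.089, 0.996, 0.0]
contact_force: [0.6, -0.3, 0.2]
gripper_width: 0.753
grasp_force: 0.0
```

>>> play_rows(
  commands=[
    [0,0,0,0,0,0],
    [0,0,0,0,0,0],
    [0,0,0,0,0,0],
    [0,0,0,0,0,0],
    [0,0,0,0,0,0],
  ],
)

```text
time: 50.85
tool_pos: [0.5729, 0.2633, 0.3503]
tool_rot: [0.0, 0.089, 0.996, -0.0]
contact_force: [-0.4, -0.3, 0.0]
gripper_width: 0.751
grasp_force: 0.0
```

>>> play_rows(
  commands=[
    [0,0,0,0,0,0],
    [0,0,0,0,0,0],
    [0,0,0,0,0,0],
    [0,0,0,0,0,0],
    [0,0,0,0,0,0],
  ],
)

```text
time: 51.27
tool_pos: [0.5729, 0.2633, 0.3503]
tool_rot: [-0.0, 0.089, 0.996, -0.0]
contact_force: [-0.6, 0.5, 0.4]
gripper_width: 0.749
grasp_force: 0.0
```

>>> play_rows(
  commands=[
    [0,0,0,0,0,0],
    [0,0,0,0,0,0],
    [0,0,0,0,0,0],
    [0,0,0,0,0,0],
    [0,0,0,0,0,0],
  ],
)

```text
time: 51.68
tool_pos: [0.5729, 0.2633, 0.3503]
tool_rot: [-0.0, 0.089, 0.996, -0.0]
contact_force: [-0.4, -0.8, -0.2]
gripper_width: 0.748
grasp_force: 0.0
```

>>> play_rows(
  commands=[
    [0,0,0,0,0,0],
    [0,0,0,0,0,0],
    [0,0,0,0,0,0],
    [0,0,0,0,0,0],
    [0,0,0,0,0,0],
  ],
)

```text
time: 52.1
tool_pos: [0.5729, 0.2633, 0.3503]
tool_rot: [0.0, 0.089, 0.996, 0.0]
contact_force: [0.2, -0.3, -0.1]
gripper_width: 0.747
grasp_force: 0.0
```

>>> play_rows(
  commands=[
    [0,0,0,0,0,0],
    [0,0,0,0,0,0],
    [0,0,0,0,0,0],
    [0,0,0,0,0,0],
    [0,0,0,0,0,0],
  ],
)

```text
time: 52.52
tool_pos: [0.5729, 0.2633, 0.3503]
tool_rot: [0.0, 0.089, 0.996, -0.0]
contact_force: [-0.8, 1.0, -0.5]
gripper_width: 0.746
grasp_force: 0.0
```

>>> play_rows(
  commands=[
    [27,21,0,0,0,0],
    [27,21,0,0,0,0],
    [27,21,0,0,0,0],
    [20,21,0,0,0,0],
    [13,20,0,0,0,0],
  ],
  hand=45,
)

```text
time: 52.93
tool_pos: [0.4775, 0.3873, 0.3508]
tool_rot: [0.0, 0.089, 0.996, 0.0]
contact_force: [-0.6, -0.2, 0.0]
gripper_width: 0.528
grasp_force: 0.0
```

>>> play_rows(
  commands=[
    [0,0,0,0,0,0],
    [0,0,0,0,0,0],
    [0,0,0,0,0,0],
    [0,0,0,0,0,0],
    [0,0,0,0,0,0],
  ],
)

```text
time: 53.35
tool_pos: [0.4799, 0.3851, 0.3503]
tool_rot: [0.0, 0.09, 0.996, -0.0]
contact_force: [1.5, 0.0, -0.1]
gripper_width: 0.525
grasp_force: 0.0
```

```bash
python3 chk.py
python3 - <<'E'
from fr import *
f=grab('wrist','w10.png'); pickle.dump(f,open('w10.pkl','wb')); c=seat(.44)
for a in (0,2,4): print(proj(f,c+E2*a*.001+[0,0,.078]))
np.set_printoptions(linewidth=220)
u,v=proj(f,c+E2*.002+[0,0,.078]).astype(int); print(u,v); g=cv2.cvtColor(f['image'],7); print(g[v-16:v+17:2,u-24:u+25:2])
E
```

```text
head px (0.8, 1.0, 26.5) lift 0.436 sink mm 86.4
at [0.4798 0.3851 0.3503] shift mm [ 23.3   0.6 115.1] yaw -0.13 tilt [ 0.     -0.0002 -1.    ] w 45.0 gf 0.0 F [ 0.55  0.99 -0.64]
[325.6885 174.1032]
[325.6918 176.4486]
[325.6951 178.7855]
325 176
[[ 63  64  70  70  71  70  70  72  70  69  70  68  64  67  67  69  72  69  71  70  70  72  60  54 231]
 [199  62  70  70  71  71  72  72  71  67  74  70  79  74  82  73  68  66  69  73  71  72  70  64 174]
 [197  67  72  72  71  70  71  71  71  80  66  71  76  78  72  82  80  68  70  74  71  72  70  72 155]
 [168  68  68  70  71  72  72  60  66  62  80  89  93  94  92  79  73  61  70  71  70  67 120 126 138]
 [153  67  69  67  67  67  86  77  55  77  90  94  95  99  99  94  67  75  68 101  95  92 125 124 122]
 [149  63 104 127 125 131 109  91  57  87  90  96 101 104 103 100  95  49 127 126 129 141 120 123 107]
 [150 122 120 118 119 112 108  89  61  89  87 105 123 120 103 101 110  55 123 123 137 147 125 124 121]
 [162 119 119 119 120 119 126 106  62  89  98 125 123 155 195 103 110  78 124 124 121 118 122 123 143]
 [193 110 118 119 119 121 1
[... 200 characters left out ...]
 121 121 123 126 122 106 104 150 122 116 116 122 120 126 123 122 124 121 144 216]
 [159 152 131 117 118 122 119 124 124 119 123 119 122 124 122 124 120 120 125 123 124 124 112 198 210]
 [158 146 225 104 115 119 119 122 123 118 121 118 126 121 118 124 121 121 125 124 123 116 150 215 211]
 [146 161 234 232 107 119 118 121 122 119 121 117 126 121 119 124 120 120 124 122 121 141 175 208 208]
 [164 104 227 243 199 101 116 122 122 119 118 117 124 120 120 122 121 120 124 116 105 217 177 213 210]
 [156  92 205 247 245 238 112 120 121 119 120 117 124 122 120 122 119 120 139 228 122 178 115 207 218]
 [137  72  65 102  83  81  74  60  96 118 122 122 126 123 123 123 112  97  93  92  69  69 134 220 221]]
```

>>> play_rows(
  commands=[
    [9,0.5,10,0,0,0],
    [9,0.5,20,0,0,0],
    [0,0,30,0,0,0],
    [0,0,25,0,0,0],
    [0,0,15,0,0,0],
  ],
)

```text
time: 53.87
tool_pos: [0.4608, 0.389, 0.2469]
tool_rot: [-0.002, 0.09, 0.996, -0.001]
contact_force: [-0.0, -0.2, -1.3]
gripper_width: 0.524
grasp_force: 0.0
```

>>> play_rows(
  commands=[
    [0,0,15,0,0,0],
    [0,0,10,0,0,0],
    [0,0,5,0,0,0],
    [0,0,0,0,0,0],
    [0,0,0,0,0,0],
  ],
)

```text
time: 54.28
tool_pos: [0.4622, 0.3903, 0.2212]
tool_rot: [0.0, 0.089, 0.996, 0.0]
contact_force: [-0.6, 0.1, 0.2]
gripper_width: 0.527
grasp_force: 0.0
```

>>> play_rows(
  commands=[
    [0,0,0,0,0,0],
    [0,0,0,0,0,0],
  ],
)

```text
time: 54.45
tool_pos: [0.4623, 0.3906, 0.2219]
tool_rot: [0.001, 0.089, 0.996, 0.001]
contact_force: [0.1, -0.3, -0.6]
gripper_width: 0.528
grasp_force: 0.0
```

```bash
python3 chk.py; python3 -c "
from h import *
todo([.4619,.3893,.216])"
```

```text
head px (0.79, 1.0, 26.5) lift 0.436 sink mm 86.4
at [0.4622 0.3905 0.2217] shift mm [  5.   -1.5 -13.5] yaw -0.05 tilt [-0.0015  0.0015 -1.    ] w 45.3 gf 0.0 F [-1.14 -0.11 -0.78]
at [0.4622 0.3905 0.2217] shift mm [ 0.1 -1.2  5.7] yaw -0.05 tilt [-0.0015  0.0015 -1.    ] w 45.3 gf 0.0 F [-1.14 -0.11 -0.78]
```

>>> play_rows(
  commands=[
    [0,-1.2,2.5,0,0,0],
    [0,0,2.5,0,0,0],
    [0,0,0,0,0,0],
    [0,0,0,0,0,0],
    [0,0,0,0,0,0],
  ],
  hand=24,
)

```text
time: 54.92
tool_pos: [0.4614, 0.3889, 0.2152]
tool_rot: [-0.0, 0.089, 0.996, -0.0]
contact_force: [0.8, -0.2, 0.0]
gripper_width: 0.279
grasp_force: 0.0
```

>>> play_rows(
  commands=[
    [0,0,0,0,0,0],
    [0,0,0,0,0,0],
    [0,0,0,0,0,0],
  ],
  hand=17,
)

```text
time: 55.17
tool_pos: [0.4615, 0.389, 0.2154]
tool_rot: [0.0, 0.089, 0.996, 0.0]
contact_force: [0.0, 0.7, 0.1]
gripper_width: 0.199
grasp_force: 0.0
```

```bash
python3 chk.py; python3 -c "
from h import *
todo([.4619,.3893,.216])"
```

```text
head px (0.8, 1.0, 26.5) lift 0.436 sink mm 86.4
at [0.4615 0.389  0.2154] shift mm [  4.6   0.1 -19.8] yaw -0.05 tilt [-0.0001  0.     -1.    ] w 16.7 gf 0.0 F [-0.23  0.49  0.12]
at [0.4615 0.389  0.2154] shift mm [-0.3  0.4 -0.6] yaw -0.05 tilt [-1.e-04  0.e+00 -1.e+00] w 16.7 gf 0.0 F [-0.23  0.49  0.12]
```

>>> play_rows(
  commands=[
    [0,0,0,0,0,0],
    [0,0,0,0,0,0],
    [0,0,0,0,0,0],
  ],
  hand=12,
)

```text
time: 55.47
tool_pos: [0.4615, 0.3891, 0.2154]
tool_rot: [0.0, 0.089, 0.996, 0.0]
contact_force: [0.1, 1.4, -0.2]
gripper_width: 0.145
grasp_force: 29.4
```

>>> play_rows(
  commands=[
    [0,0,0,0,0,0],
    [0,0,0,0,0,0],
    [0,0,0,0,0,0],
  ],
  hand=0,
)

```text
time: 55.72
tool_pos: [0.4615, 0.3891, 0.2154]
tool_rot: [0.0, 0.089, 0.996, 0.0]
contact_force: [0.2, 0.8, 0.2]
gripper_width: 0.137
grasp_force: 58.5
```

```bash
python3 chk.py
```

```text
head px (0.8, 1.0, 26.5) lift 0.436 sink mm 86.4
at [0.4615 0.389  0.2154] shift mm [  4.6   0.1 -19.8] yaw -0.04 tilt [-0.0001  0.0002 -1.    ] w 11.6 gf 58.49096690537408 F [ 0.23 -0.12  0.86]
```

>>> play_rows(
  commands=[
    [0.3,0,-2,0,0,0],
    [0.5,0,-3,0,0,0],
    [0.6,0,-4,0,0,0],
    [0.6,0,-4,0,0,0],
    [0.6,0,-4,0,0,0],
  ],
)

```text
time: 56.18
tool_pos: [0.4589, 0.3894, 0.2328]
tool_rot: [0.0, 0.089, 0.996, -0.0]
contact_force: [0.7, 1.8, -1.3]
gripper_width: 0.135
grasp_force: 58.5
```

>>> play_rows(
  commands=[
    [0.5,0,-4,0,0,0],
    [0.4,0,-4,0,0,0],
    [0.3,0,-4,0,0,0],
    [0.2,0,-4,0,0,0],
    [0.2,0,-4,0,0,0],
  ],
)

```text
time: 56.6
tool_pos: [0.4574, 0.3896, 0.2525]
tool_rot: [0.0, 0.089, 0.996, -0.0]
contact_force: [2.3, 0.1, -1.8]
gripper_width: 0.136
grasp_force: 58.5
```

>>> play_rows(
  commands=[
    [0.1,0,-4,0,0,0],
    [0,0,-4,0,0,0],
    [-0.2,0,-4,0,0,0],
    [-0.2,0,-4,0,0,0],
    [-0.3,0,-4,0,0,0],
  ],
)

```text
time: 57.02
tool_pos: [0.4577, 0.3894, 0.2723]
tool_rot: [-0.0, 0.089, 0.996, -0.0]
contact_force: [1.6, 0.6, -3.9]
gripper_width: 0.134
grasp_force: 58.5
```

```bash
python3 chk.py
```

```text
head px (0.88, -1.25, 10.0) lift 0.156 sink mm 30.7
at [0.4581 0.3895 0.2734] shift mm [ 1.1  0.2 38.2] yaw -0.05 tilt [-0.0003 -0.0001 -1.    ] w 11.6 gf 58.519542042631656 F [ 0.68 -1.31 -3.35]
```

>>> play_rows(
  commands=[
    [-0.3,0,-4,0,0,0],
    [-0.4,0,-4,0,0,0],
    [-0.6,0,-4,0,0,0],
    [-0.6,0,-4,0,0,0],
    [-0.7,0,-4,0,0,0],
  ],
)

```text
time: 57.48
tool_pos: [0.4604, 0.3891, 0.2924]
tool_rot: [-0.0, 0.089, 0.996, -0.0]
contact_force: [0.8, -0.5, -4.2]
gripper_width: 0.134
grasp_force: 58.5
```

>>> play_rows(
  commands=[
    [-0.8,0,-4,0,0,0],
    [-0.8,0,-3,0,0,0],
    [-0.9,0,-3,0,0,0],
    [-0.9,0,-3,0,0,0],
    [0,0,0,0,0,0],
  ],
)

```text
time: 57.9
tool_pos: [0.4642, 0.3887, 0.306]
tool_rot: [0.0, 0.089, 0.996, 0.0]
contact_force: [-0.3, 0.2, -5.3]
gripper_width: 0.135
grasp_force: 58.5
```

```bash
python3 chk.py
```

```text
head px (0.99, 0.0, 0.0) lift 0.0 sink mm 0.0
at [0.464  0.3886 0.3056] shift mm [ 7.1 -0.  70.4] yaw -0.05 tilt [-0.0003  0.0004 -1.    ] w 11.6 gf 58.46054075052962 F [ 0.32 -0.08 -4.93]
```

>>> play_rows(
  commands=[
    [0,0,-4,0,0,0],
    [0,0,-5,0,0,0],
    [0,0,-6,0,0,0],
    [0,0,0,0,0,0],
    [0,0,0,0,0,0],
  ],
)

```text
time: 58.37
tool_pos: [0.4641, 0.3887, 0.3214]
tool_rot: [0.001, 0.089, 0.996, 0.001]
contact_force: [0.2, -0.2, -4.9]
gripper_width: 0.134
grasp_force: 58.6
```

>>> play_rows(
  commands=[
    [8,0,0,0,0,0],
    [14,0,0,0,0,0],
    [15,0,0,0,0,0],
    [15,0,0,0,0,0],
    [15,0,0,0,0,0],
  ],
)

```text
time: 58.78
tool_pos: [0.3957, 0.4008, 0.3202]
tool_rot: [-0.0, 0.089, 0.996, -0.0]
contact_force: [-0.1, 0.1, -5.3]
gripper_width: 0.132
grasp_force: 58.6
```

>>> play_rows(
  commands=[
    [6,-5,-8,0,0,0],
    [0,-20,-10,0,0,0],
    [0,-25,0,0,0,0],
    [0,-25,0,0,0,0],
    [-12,-20,0,0,0,0],
  ],
)

```text
time: 59.2
tool_pos: [0.3849, 0.3051, 0.3397]
tool_rot: [0.0, 0.088, 0.996, 0.0]
contact_force: [0.6, 0.3, -5.8]
gripper_width: 0.138
grasp_force: 59.0
```

>>> play_rows(
  commands=[
    [-25,-10,0,0,0,0],
    [-30,0,0,0,0,0],
    [-30,0,0,0,0,0],
    [-30,0,0,0,0,0],
    [-30,0,0,0,0,0],
  ],
)

```text
time: 59.62
tool_pos: [0.5286, 0.2698, 0.3394]
tool_rot: [0.001, 0.089, 0.996, 0.0]
contact_force: [-0.2, 0.6, -5.2]
gripper_width: 0.133
grasp_force: 59.1
```

>>> play_rows(
  commands=[
    [-25,0,0,0,0,0],
    [-12,0,0,0,0,0],
    [0,0,0,0,0,0],
    [0,0,0,0,0,0],
    [0,0,0,0,0,0],
  ],
)

```text
time: 60.03
tool_pos: [0.5633, 0.264, 0.3387]
tool_rot: [-0.0, 0.089, 0.996, 0.0]
contact_force: [0.1, 0.6, -5.8]
gripper_width: 0.137
grasp_force: 59.2
```

```bash
python3 chk.py; python3 -c "
from h import *
todo([.5737,.2623,.1962])"
```

```text
head px (1.0, 0.0, 0.0) lift 0.0 sink mm 0.0
at [0.5632 0.2642 0.3389] shift mm [126.8 104.9 103.7] yaw 0.01 tilt [-0.0001  0.0002 -1.    ] w 11.4 gf 59.15727505926043 F [-0.61 -0.39 -5.01]
at [0.5632 0.2642 0.3389] shift mm [-10.7  -0.  142.7] yaw 0.01 tilt [-1.e-04  2.e-04 -1.e+00] w 11.4 gf 59.15727505926043 F [-0.61 -0.39 -5.01]
```

>>> play_rows(
  commands=[
    [-10.5,0,10,0,0,0],
    [0,0,25,0,0,0],
    [0,0,30,0,0,0],
    [0,0,25,0,0,0],
    [0,0,12,0,0,0],
  ],
)

```text
time: 60.5
tool_pos: [0.5723, 0.2613, 0.231]
tool_rot: [-0.003, 0.089, 0.996, -0.001]
contact_force: [-1.1, -0.1, -7.1]
gripper_width: 0.136
grasp_force: 59.2
```

>>> play_rows(
  commands=[
    [0,0,0,0,0,0],
    [0,0,0,0,0,0],
    [0,0,0,0,0,0],
    [0,0,0,0,0,0],
  ],
)

```text
time: 60.83
tool_pos: [0.5759, 0.2623, 0.2394]
tool_rot: [0.002, 0.089, 0.996, 0.001]
contact_force: [0.1, -0.1, -5.8]
gripper_width: 0.138
grasp_force: 59.2
```

```bash
python3 -c "
from h import *
todo([.5737,.2623,.1962])"
```

```text
at [0.5759 0.2623 0.2394] shift mm [ 2.3 -0.5 43.2] yaw -0.04 tilt [-0.0043  0.0023 -1.    ] w 11.8 gf 59.18370695086196 F [ 0.05 -0.14 -5.75]
```

Correct and lower into the hole, watching the force.

>>> play_rows(
  commands=[
    [1.5,-0.3,4,0,0,0],
    [0,0,4,0,0,0],
    [0,0,0,0,0,0],
    [0,0,0,0,0,0],
  ],
)

```text
time: 61.17
tool_pos: [0.5728, 0.2617, 0.2279]
tool_rot: [-0.0, 0.089, 0.996, -0.0]
contact_force: [-0.1, -0.1, -5.6]
gripper_width: 0.135
grasp_force: 59.2
```

>>> play_rows(
  commands=[
    [0,0,5,0,0,0],
    [0,0,5,0,0,0],
    [0,0,5,0,0,0],
    [0,0,0,0,0,0],
    [0,0,0,0,0,0],
  ],
)

```text
time: 61.58
tool_pos: [0.5726, 0.2616, 0.2123]
tool_rot: [-0.001, 0.089, 0.996, -0.0]
contact_force: [1.1, 0.5, -5.0]
gripper_width: 0.133
grasp_force: 59.1
```

```bash
python3 -c "
from h import *
todo([.5737,.2623,.1962])"
```

```text
at [0.5726 0.2616 0.2123] shift mm [-1.   0.9 16.1] yaw -0.05 tilt [ 1.6e-03 -8.0e-04 -1.0e+00] w 11.4 gf 59.13670727284625 F [ 1.06  0.54 -5.05]
```

>>> play_rows(
  commands=[
    [0,0,4,0,0,0],
    [0,0,4,0,0,0],
    [0,0,3,0,0,0],
    [0,0,0,0,0,0],
    [0,0,0,0,0,0],
  ],
)

```text
time: 62.0
tool_pos: [0.5728, 0.2617, 0.2018]
tool_rot: [-0.0, 0.089, 0.996, -0.0]
contact_force: [-0.4, 0.5, -5.0]
gripper_width: 0.138
grasp_force: 59.1
```

>>> play_rows(
  commands=[
    [0,0,1.5,0,0,0],
    [0,0,1.5,0,0,0],
    [0,0,0,0,0,0],
    [0,0,0,0,0,0],
  ],
)

```text
time: 62.33
tool_pos: [0.573, 0.2618, 0.1992]
tool_rot: [-0.0, 0.089, 0.996, -0.0]
contact_force: [-0.2, 0.3, -5.8]
gripper_width: 0.133
grasp_force: 59.2
```

>>> play_rows(
  commands=[
    [0,0,1.5,0,0,0],
    [0,0,0,0,0,0],
    [0,0,0,0,0,0],
  ],
)

```text
time: 62.58
tool_pos: [0.573, 0.2618, 0.1977]
tool_rot: [-0.0, 0.089, 0.996, -0.0]
contact_force: [-0.6, -1.1, -5.5]
gripper_width: 0.133
grasp_force: 59.2
```

>>> play_rows(
  commands=[
    [0,0,1.5,0,0,0],
    [0,0,0,0,0,0],
    [0,0,0,0,0,0],
  ],
)

```text
time: 62.83
tool_pos: [0.573, 0.2618, 0.1961]
tool_rot: [-0.0, 0.089, 0.996, -0.0]
contact_force: [0.1, -0.2, -6.1]
gripper_width: 0.132
grasp_force: 59.2
```

>>> play_rows(
  commands=[
    [0,0,1.5,0,0,0],
    [0,0,0,0,0,0],
    [0,0,0,0,0,0],
  ],
)

```text
time: 63.08
tool_pos: [0.5729, 0.2618, 0.1946]
tool_rot: [-0.0, 0.089, 0.996, -0.0]
contact_force: [0.3, 0.7, -5.2]
gripper_width: 0.133
grasp_force: 59.2
```

>>> play_rows(
  commands=[
    [0,0,1.5,0,0,0],
    [0,0,0,0,0,0],
    [0,0,0,0,0,0],
  ],
)

```text
time: 63.33
tool_pos: [0.5729, 0.2618, 0.1931]
tool_rot: [-0.0, 0.089, 0.996, -0.0]
contact_force: [-0.4, -0.1, -4.6]
gripper_width: 0.134
grasp_force: 59.2
```

>>> play_rows(
  commands=[
    [0,0,1.5,0,0,0],
    [0,0,0,0,0,0],
    [0,0,0,0,0,0],
  ],
)

```text
time: 63.58
tool_pos: [0.573, 0.2618, 0.1917]
tool_rot: [-0.0, 0.089, 0.996, -0.0]
contact_force: [-0.9, 0.3, -5.4]
gripper_width: 0.135
grasp_force: 59.3
```

>>> play_rows(
  commands=[
    [0,0,1.3,0,0,0],
    [0,0,0,0,0,0],
    [0,0,0,0,0,0],
  ],
)

```text
time: 63.83
tool_pos: [0.5733, 0.2619, 0.1916]
tool_rot: [0.0, 0.089, 0.996, 0.0]
contact_force: [-1.5, -1.2, 1.2]
gripper_width: 0.135
grasp_force: 59.7
```

>>> play_rows(
  commands=[
    [0,0,1.3,0,0,0],
    [0,0,0,0,0,0],
    [0,0,0,0,0,0],
  ],
)

```text
time: 64.08
tool_pos: [0.5736, 0.2619, 0.1916]
tool_rot: [0.001, 0.089, 0.996, 0.0]
contact_force: [-3.7, -2.0, 5.5]
gripper_width: 0.133
grasp_force: 60.8
```

>>> play_rows(
  commands=[
    [0,0,1,0,0,0],
    [0,0,0,0,0,0],
    [0,0,0,0,0,0],
  ],
)

```text
time: 64.33
tool_pos: [0.5737, 0.262, 0.1916]
tool_rot: [0.001, 0.089, 0.996, 0.0]
contact_force: [-5.2, -1.9, 8.8]
gripper_width: 0.133
grasp_force: 61.8
```

>>> play_rows(
  commands=[
    [0,0,-2.5,0,0,0],
    [0,0,0,0,0,0],
    [0,0,0,0,0,0],
  ],
)

```text
time: 64.58
tool_pos: [0.5736, 0.262, 0.1916]
tool_rot: [0.001, 0.089, 0.996, 0.0]
contact_force: [-0.2, 0.3, 1.8]
gripper_width: 0.136
grasp_force: 60.0
```

>>> play_rows(
  commands=[
    [0,0,0,0,0,0],
    [0,0,0,0,0,0],
    [0,0,0,0,0,0],
    [0,0,0,0,0,0],
    [0,0,0,0,0,0],
  ],
  hand=30,
)

```text
time: 65.0
tool_pos: [0.5731, 0.2618, 0.1906]
tool_rot: [0.0, 0.089, 0.996, 0.0]
contact_force: [0.1, 0.6, -0.8]
gripper_width: 0.352
grasp_force: 0.1
```

>>> play_rows(
  commands=[
    [0,0,-5,0,0,0],
    [0,0,-20,0,0,0],
    [0,0,-30,0,0,0],
    [0,0,-35,0,0,0],
    [0,0,-35,0,0,0],
  ],
)

```text
time: 65.42
tool_pos: [0.5725, 0.2616, 0.3166]
tool_rot: [-0.001, 0.089, 0.996, -0.0]
contact_force: [0.6, 1.4, 0.1]
gripper_width: 0.354
grasp_force: 0.0
```

>>> play_rows(
  commands=[
    [0,0,-10,0,0,0],
    [0,0,0,0,0,0],
    [0,0,0,0,0,0],
    [0,0,0,0,0,0],
  ],
)

```text
time: 65.75
tool_pos: [0.5723, 0.2615, 0.323]
tool_rot: [-0.002, 0.089, 0.996, -0.001]
contact_force: [-0.3, -0.7, -0.8]
gripper_width: 0.351
grasp_force: 0.0
```

```bash
python3 chk.py
python3 - <<'E'
from fr import *
f=grab('wrist','w11.png'); pickle.dump(f,open('w11.pkl','wb'))
C=np.array([.574,.262,.125]); print('spindle pred',proj(f,C+[0,0,.078]),'ringtop',proj(f,C+[0,0,.052]))
P=np.array([.553,.166]); print(proj(f,[*P,.18]),proj(f,[*P,.131]))
np.set_printoptions(linewidth=250)
g=cv2.cvtColor(f['image'],7); u,v=proj(f,[*P,.18]).astype(int); print(u,v); print(g[v-24:v+25:3,u-36:u+40:3])
u,v=proj(f,C+[0,0,.078]).astype(int); print(u,v); print(g[v-27:v+22:3,u-36:u+40:3])
E
```

```text
head px (1.0, 0.0, 0.0) lift 0.0 sink mm 0.0
at [0.5721 0.2615 0.3225] shift mm [135.8 106.1  87.6] yaw -0.05 tilt [ 0.0043 -0.0023 -1.    ] w 30.0 gf 0.0 F [0.11 0.81 0.  ]
spindle pred [325.7313 199.6066] ringtop [325.703  191.0715]
[221.7218 188.4691] [235.7415 176.4121]
221 188
[[157 151 149 157 158 132 132 137 137 140 138 139 137 137 167  60  51  55  52  60  45 151 165 164 162 164]
 [151 160 149 153 153 159 138 142 138 139 139 140 139 146  46  53  54  52  51  50  65  55 131 165 164 165]
 [154 157 158 156 156 166 135 141 137 140 139 142 140 103  49  54  70  70  71  66  67  65  49 172 167 165]
 [156 164 161 157 157 161 160 138 140 138 140 142 143  60  51  70  71  72  73  71  69  63  65 109 169 166]
 [147 154 164 161 151 157 155 139 140 138 139 141 146  96 118 106  71  72  73  72  75  64  65 106 165 165]
 [154 154 150 154 163 154 159 138 139 143 141 154  62  67  69  68  75  76  74  74  74  64  67  98 165 165]
 [145 155 159 146 159 164 150 137 138 142 143  74 125 138 125  74  81 115  71  75  79  66  62 165 167 163]
 [149 156 156 160 159 125 138 138 139 142 145 130 134 139 147 159  7
[... 2130 characters left out ...]
 241 240 140 113 120 118 116 105 180  45 208 134 181  58]
 [144 145 147 147 147 163  97 102 102 122 117 112 139 113 120 113 120 117 113 177 152 219 214 210 162  65]
 [144 146 148 145 147 168 167  97 102 104 116 113 122 114 117 112 120 115 153 175 176 216 212 213 177  68]
 [199 190 170 172 167 181 179 174 115 100 115 114 119 114 119 111 112 181 175 170 171 169 204 169 170  94]
 [192 190 176 171 175 168 173 171 183 173 130 114 108 103 142 168 155 149 152 150 147 156  60 118 119 104]
 [197 188 178 181 176 169 175 179 177 173 171 177 175 178 170 168 147 148 154 152 154  98  90 118 119  86]
 [190 187 176 174 179 173 175 174 167 169 170 172 167 175 173 145 148 150 148 158 151  74 121 119 127 123]]
```

>>> play_rows(
  commands=[
    [0,-20,0,0,0,0],
    [0,-20,0,0,0,0],
    [1,-20,0,0,0,0],
    [1,-20,0,0,0,0],
    [0,-17,0,0,0,0],
  ],
  hand=50,
)

```text
time: 66.27
tool_pos: [0.5528, 0.1656, 0.3235]
tool_rot: [-0.002, 0.089, 0.996, -0.001]
contact_force: [0.1, 0.4, 0.0]
gripper_width: 0.588
grasp_force: 0.0
```

>>> play_rows(
  commands=[
    [0,0,0,0,0,0],
    [0,0,0,0,0,0],
    [0,0,0,0,0,0],
    [0,0,0,0,0,0],
  ],
)

```text
time: 66.6
tool_pos: [0.5537, 0.1674, 0.3249]
tool_rot: [-0.001, 0.089, 0.996, 0.0]
contact_force: [-0.5, -0.7, 0.4]
gripper_width: 0.588
grasp_force: 0.0
```

```bash
cat > pol.py <<'E'
from fr import *
np.set_printoptions(linewidth=250)
f=grab('wrist'); pickle.dump(f,open('wp.pkl','wb')); todo([.553,.166,.159]); P=np.array([.553,.166])
g4=cv2.GaussianBlur(cv2.resize(cv2.cvtColor(f['image'],7),None,fx=4,fy=4,interpolation=2),(0,0),2)
for nm,z,R in [('collar',.131,.018),('top',.18,.011),('top8',.18,.009)]:
    u,v=proj(f,[*P,z]); r=np.mean([np.linalg.norm(proj(f,[P[0]+a,P[1]+b,z])-(u,v)) for a,b in [(R,0),(-R,0),(0,R),(0,-R)]])
    W=int(r*2.2); x0,y0=int(u)-W,int(v)-W
    c=cv2.HoughCircles(g4[4*y0:4*(y0+2*W),4*x0:4*(x0+2*W)],cv2.HOUGH_GRADIENT,1,10,param1=60,param2=10,minRadius=int(4*r*.85),maxRadius=int(4*r*1.15))
    print(nm,u,v,r)
    if c is not None:
        for q in c[0][:3]: print(plane(f,x0+q[0]/4-.4,y0+q[1]/4-.4,z)[:2].round(4),x0+q[0]/4,y0+q[1]/4,q[2]/4/r)
g=cv2.cvtColor(f['image'],7); u,v=proj(f,[*P,.155]).astype(int); print(u,v); print(g[v-36:v+31:3,u-33:u+34:3])
E
python3 pol.py
```

```text
at [0.5538 0.1675 0.3252] shift mm [  0.3  -1.6 166.2] yaw 0.01 tilt [ 0.0009 -0.0001 -1.    ] w 49.8 gf 0.0 F [-0.29 -0.33  0.01]
collar 323.045276185488 176.0462827702176 16.57389704441458
[0.5532 0.1675] 324.875 176.375 0.9879993797547084
[0.5534 0.1705] 327.625 176.125 1.1373306067339302
[0.5544 0.1649] 322.625 177.875 1.1373306067339302
top 322.7694496604301 188.44806462724037 11.76015815263082
[0.5524 0.1677] 324.875 187.875 0.9459906793439906
[0.5525 0.17  ] 327.375 187.625 1.1351888476502545
[0.5501 0.167 ] 323.625 185.625 0.8779643670825439
top8 322.7694496604301 188.44806462724037 9.62330578774853
[0.5552 0.1674] 325.125 190.875 0.984588933413338
[0.551  0.1696] 326.625 186.125 1.0988947085863376
[0.5495 0.1666] 323.125 185.125 1.0079696128553086
322 181
[[ 84 111 112  99  88  90  86  90  88  88  82 133 168  88  99  88  89 132 102 168 166 122 140]
 [ 95 105 108 108  88  90  89  86  83 177 171 167 167 166 173  86  84 170 162 161 162 164 165]
 [128 113 100  99  82 113 129 156 170 168 167 167 165 164 167 172 168 163 163 164 166 166 165]
 [169 181 160 170 169 168 168 169 167 16
[... 1160 characters left out ...]
6 160 168 171 170 169 171 169 170]
 [147 149 148 147 148 145 171 169 171 115 161 168 173 172 169 107 170 165 166 166 165 163 164]
 [150  56 147 149 149 145 169 167 169 172 142 163 164 165 155 171 165 163 165 166 165 168 163]
 [100 194 197 122 148 145 170 167 167 168 170 158 160 156 167 167 166 165 162 168 167 166 168]
 [149 183 188 178 148 144 167 166 166 167 165 165 164 165 165 166 168 166 165 167 167 167 167]
 [157 183 187 150 146 145 168 167 167 168 169 166 166 166 166 166 164 164 165 166 167 165 166]
 [205 192 194 195 184 170 184 184 173 173 173 175 165 163 161 161 160 160 160 163 161 160 161]
 [208 216 210 181 178 209 210 205 199 202 198 197 195 198 197 194 197 195 196 194 193 186 172]]
```

>>> play_rows(
  commands=[
    [0.5,-0.5,30,0,0,0],
    [0,0,35,0,0,0],
    [0,0,35,0,0,0],
    [0,0,30,0,0,0],
    [0,0,20,0,0,0],
  ],
)

```text
time: 67.07
tool_pos: [0.5514, 0.1668, 0.1715]
tool_rot: [-0.002, 0.089, 0.996, -0.001]
contact_force: [-0.0, 0.4, -0.4]
gripper_width: 0.588
grasp_force: 0.0
```

>>> play_rows(
  commands=[
    [0,0,12,0,0,0],
    [0,0,0,0,0,0],
    [0,0,0,0,0,0],
    [0,0,0,0,0,0],
    [0,0,0,0,0,0],
  ],
)

```text
time: 67.48
tool_pos: [0.5547, 0.1667, 0.1663]
tool_rot: [0.002, 0.089, 0.996, 0.001]
contact_force: [-0.1, -0.3, 0.6]
gripper_width: 0.585
grasp_force: 0.0
```

```bash
python3 -c "
from h import *
todo([.5531,.1669,.159])"
```

```text
at [0.5547 0.1667 0.1663] shift mm [ 1.6 -0.1  7.2] yaw -0.03 tilt [-0.0038  0.0014 -1.    ] w 50.0 gf 0.0 F [-0.06 -0.32  0.59]
```

>>> play_rows(
  commands=[
    [0.3,0,6,0,0,0],
    [0,0,0,0,0,0],
    [0,0,0,0,0,0],
    [0,0,0,0,0,0],
    [0,0,0,0,0,0],
  ],
)

```text
time: 67.9
tool_pos: [0.553, 0.1663, 0.1579]
tool_rot: [0.0, 0.089, 0.996, 0.0]
contact_force: [-0.2, -0.1, -0.4]
gripper_width: 0.585
grasp_force: 0.0
```

>>> play_rows(
  commands=[
    [0,0,0,0,0,0],
    [0,0,0,0,0,0],
    [0,0,0,0,0,0],
    [0,0,0,0,0,0],
    [0,0,0,0,0,0],
  ],
  hand=10,
)

```text
time: 68.32
tool_pos: [0.5531, 0.1667, 0.1581]
tool_rot: [0.0, 0.089, 0.996, 0.0]
contact_force: [-1.3, 1.9, 1.8]
gripper_width: 0.233
grasp_force: 58.6
```

>>> play_rows(
  commands=[
    [0,0,0,0,0,0],
    [0,0,0,0,0,0],
    [0,0,0,0,0,0],
  ],
)

```text
time: 68.57
tool_pos: [0.5531, 0.1666, 0.158]
tool_rot: [0.0, 0.089, 0.996, 0.0]
contact_force: [0.5, 1.6, 1.5]
gripper_width: 0.239
grasp_force: 58.7
```

```bash
python3 pol.py | head -8
```

```text
at [0.5531 0.1666 0.158 ] shift mm [-0.  -0.6 -1. ] yaw -0.04 tilt [-0.0004  0.0007 -1.    ] w 20.2 gf 58.72459129197523 F [0.16 3.74 1.92]
collar 323.03210801081667 246.41924349196776 30.38670533451203
[0.5533 0.1675] 326.125 246.875 0.9839829388996321
[0.5529 0.169 ] 328.625 245.875 0.918987396943769
[0.5547 0.1692] 329.625 248.625 0.9560101668563158
top 322.56665944894917 298.0896337240858 23.59351055410127
[0.5492 0.1674] 324.625 290.875 1.0299441950929369
[0.551  0.1669] 324.125 294.375 0.8868963857276909
```

>>> play_rows(
  commands=[
    [0,0,-10,0,0,0],
    [0,0,-25,0,0,0],
    [0,0,-35,0,0,0],
    [0,0,-35,0,0,0],
    [0,0,-35,0,0,0],
  ],
)

```text
time: 69.03
tool_pos: [0.5519, 0.1656, 0.2978]
tool_rot: [-0.002, 0.089, 0.996, -0.001]
contact_force: [0.7, 0.0, -3.6]
gripper_width: 0.234
grasp_force: 59.6
```

>>> play_rows(
  commands=[
    [0,0,-25,0,0,0],
    [0,0,-7,0,0,0],
    [20,0,0,0,0,0],
    [30,0,0,0,0,0],
    [35,10,0,0,0,0],
  ],
)

```text
time: 69.45
tool_pos: [0.4701, 0.1896, 0.3271]
tool_rot: [-0.002, 0.091, 0.996, -0.002]
contact_force: [-0.0, 1.2, -3.0]
gripper_width: 0.23
grasp_force: 59.7
```

>>> play_rows(
  commands=[
    [35,10,0,0,0,0],
    [35,10,0,0,0,0],
    [30,15,0,0,0,0],
    [12,25,0,0,0,0],
    [0,30,0,0,0,0],
  ],
)

```text
time: 69.87
tool_pos: [0.374, 0.2998, 0.328]
tool_rot: [-0.001, 0.089, 0.996, -0.001]
contact_force: [1.1, 0.3, -3.0]
gripper_width: 0.239
grasp_force: 59.8
```

>>> play_rows(
  commands=[
    [0,30,0,0,0,0],
    [0,30,0,0,0,0],
    [0,25,0,0,0,0],
    [0,15,0,0,0,0],
    [0,0,0,0,0,0],
  ],
)

```text
time: 70.28
tool_pos: [0.394, 0.3996, 0.3263]
tool_rot: [-0.002, 0.088, 0.996, -0.002]
contact_force: [-0.5, -0.5, -2.7]
gripper_width: 0.237
grasp_force: 59.9
```

>>> play_rows(
  commands=[
    [0,0,0,0,0,0],
    [0,0,0,0,0,0],
    [0,0,0,0,0,0],
  ],
)

```text
time: 70.53
tool_pos: [0.3945, 0.3972, 0.3289]
tool_rot: [-0.0, 0.09, 0.996, -0.001]
contact_force: [0.7, 0.3, -3.2]
gripper_width: 0.235
grasp_force: 59.9
```

```bash
python3 chk.py
python3 - <<'E'
from fr import *
OFF=np.array([-.0002,0,.033]); todo(S0+OFF+[0,0,.012]); todo(S0-E2*.070+OFF+[0,0,.012])
f=grab('wrist'); g=cv2.cvtColor(f['image'],7)
# fork bridge (bright) seen behind the fingers
p=S0+E2*.022+[0,0,.004]; print([proj(f,p+N2*a) for a in (-.0225,0,.0225)])
u,v=proj(f,p).astype(int); np.set_printoptions(linewidth=250); print(v,u); print(g[v-15:v+16:3,u-45:u+46:3])
E
```

```text
head px (1.0, 0.0, 0.0) lift 0.0 sink mm 0.0
at [0.3946 0.3972 0.3293] shift mm [-62.7   4.1  94.1] yaw -0.11 tilt [ 0.0003 -0.0008 -1.    ] w 20.1 gf 59.88881964585744 F [-0.39 -0.67 -4.15]
at [0.3946 0.3972 0.3293] shift mm [-70.    4.4  46.3] yaw -0.11 tilt [ 0.0003 -0.0008 -1.    ] w 20.1 gf 59.88881964585744 F [-0.39 -0.67 -4.15]
at [0.3946 0.3972 0.3293] shift mm [-0.   4.3 46.3] yaw -0.11 tilt [ 0.0003 -0.0008 -1.    ] w 20.1 gf 59.88881964585744 F [-0.39 -0.67 -4.15]
[array([303.7205, 309.497 ]), array([329.6231, 309.6324]), array([355.4654, 309.2601])]
309 329
[[ 38  36  39  38  37  39  56  62  67  67  67  66  66  69  68  69  70  68  68  68  65  63  43  44  42  44  42  43  42  43  45]
 [ 37  37  38  38  37  42  43  66  68  66  67  69  67  68  70  67  67  68  66  67  69  41  43  43  40  41  40  40  42  43  42]
 [ 39  36  38  38  41  39  24  63  66  67  66  68  67  67  68  67  67  69  69  68  56  19  41  42  41  41  43  37  43  41  41]
 [ 34  37  38  36  40  39  40 116  67  66  67  66  68  67  67  67  66  67  69  68 136  83  41  41  39  39  43  43  40  42  41]
 [ 37  35  38  3
[... 173 characters left out ...]
 68  68  68  56  95  93  70  39  38  39  40  43  36  41  39  39]
 [ 36  37  33  37  37  38 147 232 233 242  90  60  65  66  67  64  58  69 243 237 236 205  39  42  42  39  40  40  38  40  39]
 [ 37  37  35  38  36  36 150 231 231 231 234 243 227 175 174 214 243 236 233 233 233 207  36  44  41  41  42  38  43  40  38]
 [ 34  36  35  37  41  84 124 234 233 234 233 233 234 235 235 235 235 235 236 236 237 208 147  88  36  41  40  40  40  39  41]
 [ 35  37  35  35  99 165  83 236 231 229 229 229 230 229 231 232 233 234 232 231 233 120 161 122  37  40  37  37  37  38  39]
 [ 36  34  36  36 150 143  48  66  51 183 203 164  78  93  89  93  78 119 182 205 199  77  62 139  32  40  36  38  37  37  37]]
```

>>> play_rows(
  commands=[
    [0,0,0,0,0,0],
    [0,0,0,0,0,0],
    [0,0,0,0,0,0],
    [0,0,0,0,0,0],
    [0,0,0,0,0,0],
  ],
)

```text
time: 71.05
tool_pos: [0.3947, 0.3981, 0.3298]
tool_rot: [0.0, 0.089, 0.996, 0.0]
contact_force: [0.3, -0.7, -3.4]
gripper_width: 0.237
grasp_force: 59.9
```

```bash
cat > fk.py <<'E'
from fr import *
OFF=np.array([-.0002,0,.033]); todo(S0+OFF+[0,0,.012])
f=grab('wrist'); g=cv2.cvtColor(f['image'],7)
p=S0+E2*.024+[0,0,.004]; u,v=proj(f,p); print('pred bridge',u,v)
for r in range(int(v)-2,int(v)+6,2):
    x=np.nonzero(g[r,270:380]>140)[0]+270; print(r,x.min() if len(x) else None,x.max() if len(x) else None)
sc=grab('scene'); print(headshift(pickle.load(open('s1.pkl','rb'))['image'],sc['image'],(250,92,264,112)))
E
python3 fk.py
```

```text
at [0.3947 0.3981 0.3298] shift mm [-70.1   3.4  46.8] yaw -0.05 tilt [-0.0002  0.0001 -1.    ] w 20.3 gf 59.884201157838106 F [ 0.33 -0.68 -3.36]
pred bridge 328.33990822727844 311.0522878154967
309 303 307
311 302 347
313 302 347
315 302 347
(1.0, 0.0, 0.0)
```

>>> play_rows(
  commands=[
    [0,3,6,0,0,0],
    [0,0,12,0,0,0],
    [0,0,14,0,0,0],
    [0,0,10,0,0,0],
    [0,0,4.5,0,0,0],
  ],
)

```text
time: 71.57
tool_pos: [0.394, 0.4003, 0.2792]
tool_rot: [-0.002, 0.089, 0.996, -0.002]
contact_force: [-0.5, 0.5, -3.2]
gripper_width: 0.235
grasp_force: 59.8
```

>>> play_rows(
  commands=[
    [0,0,0,0,0,0],
    [0,0,0,0,0,0],
    [0,0,0,0,0,0],
    [0,0,0,0,0,0],
  ],
)

```text
time: 71.9
tool_pos: [0.3956, 0.4014, 0.2843]
tool_rot: [0.001, 0.089, 0.996, 0.001]
contact_force: [-0.3, -0.9, -2.7]
gripper_width: 0.234
grasp_force: 59.9
```

```bash
python3 fk.py
```

```text
at [0.3956 0.4014 0.2843] shift mm [-69.8   0.    1.4] yaw -0.05 tilt [-0.0012  0.0013 -1.    ] w 19.9 gf 59.866557468194515 F [-0.27 -0.88 -2.75]
pred bridge 324.40746455139106 346.94698226577964
344 None None
346 None None
348 None None
350 None None
(1.0, 0.0, 0.0)
```

>>> play_rows(
  commands=[
    [-10,0,0,0,0,0],
    [-12,0,0,0,0,0],
    [-12,0,0,0,0,0],
    [-10,0,0,0,0,0],
    [-8,0,0,0,0,0],
  ],
)

```text
time: 72.42
tool_pos: [0.4481, 0.3914, 0.2831]
tool_rot: [0.0, 0.09, 0.996, -0.0]
contact_force: [-0.1, -0.6, -3.5]
gripper_width: 0.235
grasp_force: 59.9
```

>>> play_rows(
  commands=[
    [-8,0,0,0,0,0],
    [-6,0,0,0,0,0],
    [-3.5,0,0,0,0,0],
    [0,0,0,0,0,0],
    [0,0,0,0,0,0],
  ],
)

```text
time: 72.83
tool_pos: [0.4635, 0.3888, 0.2831]
tool_rot: [-0.0, 0.089, 0.996, -0.0]
contact_force: [-1.0, 0.4, -2.6]
gripper_width: 0.235
grasp_force: 59.9
```

>>> play_rows(
  commands=[
    [0,0,0,0,0,0],
    [0,0,0,0,0,0],
  ],
)

```text
time: 73.0
tool_pos: [0.4632, 0.389, 0.2833]
tool_rot: [-0.0, 0.089, 0.996, 0.0]
contact_force: [0.1, -0.2, -3.6]
gripper_width: 0.236
grasp_force: 59.9
```

```bash
python3 fk.py | tail -7 | sed -n '1p;7p'; python3 -c "
from h import *
todo(S0+[-.0002,0,.033])"
```

```text
at [0.4632 0.389  0.2833] shift mm [-1.1  0.2  0.3] yaw -0.01 tilt [ 0.0001  0.     -1.    ] w 20.1 gf 59.86570656532422 F [ 0.08 -0.24 -3.58]
(0.99, 0.0, 0.0)
at [0.4632 0.389  0.2833] shift mm [-1.1  0.2 12.3] yaw -0.02 tilt [ 0.e+00  1.e-04 -1.e+00] w 20.1 gf 59.86606942489743 F [ 0.06 -0.53 -3.48]
```

>>> play_rows(
  commands=[
    [-0.6,0,3,0,0,0],
    [0,0,3,0,0,0],
    [0,0,3,0,0,0],
    [0,0,2.5,0,0,0],
    [0.4,0,2.5,0,0,0],
  ],
)

```text
time: 73.52
tool_pos: [0.4636, 0.3887, 0.2687]
tool_rot: [-0.0, 0.089, 0.996, -0.0]
contact_force: [0.1, 0.4, -3.1]
gripper_width: 0.236
grasp_force: 60.0
```

>>> play_rows(
  commands=[
    [0.8,0,3.3,0,0,0],
    [0.8,0,3.3,0,0,0],
    [0.7,0,3.3,0,0,0],
    [0.7,0,3.3,0,0,0],
    [0.6,0,3.3,0,0,0],
  ],
)

```text
time: 73.93
tool_pos: [0.4602, 0.3894, 0.2526]
tool_rot: [0.0, 0.089, 0.996, 0.0]
contact_force: [-0.4, -0.8, -2.5]
gripper_width: 0.233
grasp_force: 60.0
```

>>> play_rows(
  commands=[
    [0.5,0,3.3,0,0,0],
    [0.5,0,3.3,0,0,0],
    [0.4,0,3.3,0,0,0],
    [0.3,0,3.3,0,0,0],
    [0.3,0,3.3,0,0,0],
  ],
)

```text
time: 74.35
tool_pos: [0.4582, 0.3898, 0.2361]
tool_rot: [-0.0, 0.089, 0.996, 0.0]
contact_force: [-1.3, -0.3, -1.4]
gripper_width: 0.234
grasp_force: 60.1
```

```bash
python3 chk.py; python3 -c "
from h import *
todo(S0+[-.0002,0,.033])"
```

```text
head px (0.88, -1.25, 10.75) lift 0.168 sink mm 33.1
at [0.458  0.3897 0.2351] shift mm [ 1.   0.  -0.1] yaw -0.04 tilt [ 0.0007 -0.0004 -1.    ] w 20.0 gf 60.06781481439248 F [-0.42  0.35 -2.9 ]
at [0.458  0.3897 0.2351] shift mm [ -6.3   0.4 -35.9] yaw -0.04 tilt [ 7.e-04 -4.e-04 -1.e+00] w 20.0 gf 60.06781481439248 F [-0.42  0.35 -2.9 ]
```

>>> play_rows(
  commands=[
    [0.2,0,3.2,0,0,0],
    [0.2,0,3.2,0,0,0],
    [0.1,0,3.2,0,0,0],
    [0,0,3.2,0,0,0],
    [0,0,3,0,0,0],
  ],
)

```text
time: 74.82
tool_pos: [0.4576, 0.39, 0.2201]
tool_rot: [-0.0, 0.089, 0.996, 0.0]
contact_force: [-1.9, -0.2, -0.3]
gripper_width: 0.238
grasp_force: 60.2
```

>>> play_rows(
  commands=[
    [0,0,0,0,0,0],
    [0,0,0,0,0,0],
    [0,0,0,0,0,0],
  ],
)

```text
time: 75.07
tool_pos: [0.4577, 0.3899, 0.2206]
tool_rot: [-0.0, 0.089, 0.996, 0.0]
contact_force: [-1.8, 0.8, -0.1]
gripper_width: 0.237
grasp_force: 60.2
```

>>> play_rows(
  commands=[
    [0,0,0,0,0,0],
  ],
)

```text
time: 75.15
tool_pos: [0.4578, 0.3899, 0.2207]
tool_rot: [0.0, 0.089, 0.996, 0.0]
contact_force: [-1.7, -0.2, -0.1]
gripper_width: 0.234
grasp_force: 60.2
```

>>> play_rows(
  commands=[
    [0,0,0,0,0,0],
  ],
)

```text
time: 75.23
tool_pos: [0.4578, 0.3899, 0.2207]
tool_rot: [0.0, 0.089, 0.996, 0.0]
contact_force: [-2.3, 0.6, -0.8]
gripper_width: 0.238
grasp_force: 60.2
```

>>> play_rows(
  commands=[
    [0,0,0,0,0,0],
  ],
)

```text
time: 75.32
tool_pos: [0.4578, 0.3899, 0.2206]
tool_rot: [0.0, 0.089, 0.996, 0.0]
contact_force: [-2.2, -0.1, -0.1]
gripper_width: 0.233
grasp_force: 60.2
```

>>> play_rows(
  commands=[
    [0,0,0,0,0,0],
  ],
)

```text
time: 75.4
tool_pos: [0.4578, 0.3899, 0.2206]
tool_rot: [0.0, 0.089, 0.996, 0.0]
contact_force: [-0.4, -0.4, -0.1]
gripper_width: 0.239
grasp_force: 60.2
```

```bash
python3 chk.py; python3 -c "
from h import *
todo(S0+[-.0002,0,.033])"
```

```text
head px (0.89, -1.25, 15.25) lift 0.241 sink mm 47.7
at [0.4578 0.3899 0.2205] shift mm [  0.8  -0.1 -14.7] yaw -0.05 tilt [-0.0001  0.0002 -1.    ] w 19.9 gf 60.21313356352039 F [-2.59  1.18 -0.28]
at [0.4578 0.3899 0.2205] shift mm [ -6.6   0.3 -50.5] yaw -0.05 tilt [-1.e-04  2.e-04 -1.e+00] w 19.9 gf 60.21313356352039 F [-2.59  1.18 -0.28]
```

>>> play_rows(
  commands=[
    [0.5,0,0.8,0,0,0],
    [0.5,0,0.7,0,0,0],
    [0,0,0,0,0,0],
    [0,0,0,0,0,0],
  ],
)

```text
time: 75.78
tool_pos: [0.4574, 0.39, 0.2192]
tool_rot: [0.001, 0.089, 0.996, 0.0]
contact_force: [1.6, -0.1, -0.5]
gripper_width: 0.235
grasp_force: 60.2
```

>>> play_rows(
  commands=[
    [0,0,0,0,0,0],
  ],
)

```text
time: 75.87
tool_pos: [0.4574, 0.39, 0.2193]
tool_rot: [0.001, 0.089, 0.996, 0.0]
contact_force: [2.1, 0.4, -0.6]
gripper_width: 0.235
grasp_force: 60.2
```

>>> play_rows(
  commands=[
    [0,0,0,0,0,0],
  ],
)

```text
time: 75.95
tool_pos: [0.4573, 0.39, 0.2192]
tool_rot: [0.001, 0.089, 0.996, 0.0]
contact_force: [1.8, 0.5, -0.9]
gripper_width: 0.235
grasp_force: 60.2
```

>>> play_rows(
  commands=[
    [0,0,0,0,0,0],
  ],
)

```text
time: 76.03
tool_pos: [0.4572, 0.39, 0.2192]
tool_rot: [0.0, 0.089, 0.996, 0.0]
contact_force: [2.4, -0.3, 0.0]
gripper_width: 0.232
grasp_force: 60.2
```

>>> play_rows(
  commands=[
    [0,0,0,0,0,0],
  ],
)

```text
time: 76.12
tool_pos: [0.457, 0.39, 0.2191]
tool_rot: [0.0, 0.089, 0.996, 0.0]
contact_force: [1.8, 0.2, 1.3]
gripper_width: 0.235
grasp_force: 60.2
```

>>> play_rows(
  commands=[
    [-0.5,0,0.5,0,0,0],
    [0,0,0,0,0,0],
    [0,0,0,0,0,0],
  ],
)

```text
time: 76.37
tool_pos: [0.4571, 0.39, 0.2183]
tool_rot: [-0.0, 0.089, 0.996, 0.0]
contact_force: [1.8, 0.0, -0.5]
gripper_width: 0.236
grasp_force: 60.2
```

>>> play_rows(
  commands=[
    [0,0,0,0,0,0],
    [0,0,0,0,0,0],
    [0,0,0,0,0,0],
  ],
  hand=23,
)

```text
time: 76.62
tool_pos: [0.457, 0.3899, 0.2183]
tool_rot: [-0.0, 0.089, 0.996, -0.0]
contact_force: [0.4, 0.9, -0.2]
gripper_width: 0.27
grasp_force: 0.0
```

>>> play_rows(
  commands=[
    [0,0,0,0,0,0],
    [0,0,0,0,0,0],
    [0,0,0,0,0,0],
    [0,0,0,0,0,0],
    [0,0,0,0,0,0],
  ],
  hand=45,
)

```text
time: 77.03
tool_pos: [0.4573, 0.3899, 0.2184]
tool_rot: [-0.0, 0.089, 0.996, -0.0]
contact_force: [-0.2, -0.3, -0.0]
gripper_width: 0.526
grasp_force: 0.0
```

```bash
python3 chk.py; python3 chk.py
```

```text
head px (0.87, -1.0, 16.75) lift 0.266 sink mm 52.6
at [0.4573 0.3899 0.2184] shift mm [  0.3  -0.1 -16.8] yaw -0.05 tilt [ 0.     -0.0001 -1.    ] w 45.1 gf 0.0 F [-0.84 -0.3   0.01]
head px (0.87, -1.0, 16.75) lift 0.266 sink mm 52.6
at [0.4573 0.3899 0.2184] shift mm [  0.3  -0.1 -16.8] yaw -0.05 tilt [ 0.0001 -0.     -1.    ] w 45.2 gf 0.0 F [ 0.58 -0.4  -0.35]
```

>>> play_rows(
  commands=[
    [0,0,-5,0,0,0],
    [0,0,-15,0,0,0],
    [0,0,-30,0,0,0],
    [0,0,-35,0,0,0],
    [0,0,-35,0,0,0],
  ],
)

```text
time: 77.55
tool_pos: [0.4568, 0.3896, 0.3393]
tool_rot: [-0.001, 0.089, 0.996, -0.001]
contact_force: [1.2, 0.3, 0.5]
gripper_width: 0.525
grasp_force: 0.0
```

>>> play_rows(
  commands=[
    [0,0,-30,0,0,0],
    [0,0,0,0,0,0],
    [0,0,0,0,0,0],
    [0,0,0,0,0,0],
    [0,0,0,0,0,0],
  ],
)

```text
time: 77.97
tool_pos: [0.4568, 0.3896, 0.3665]
tool_rot: [-0.001, 0.089, 0.996, -0.001]
contact_force: [-0.2, 0.4, 0.6]
gripper_width: 0.527
grasp_force: 0.0
```

>>> play_rows(
  commands=[
    [0,0,0,0,0,0],
    [0,0,0,0,0,0],
    [0,0,0,0,0,0],
    [0,0,0,0,0,0],
    [0,0,0,0,0,0],
  ],
)

```text
time: 78.38
tool_pos: [0.4572, 0.3899, 0.3681]
tool_rot: [-0.0, 0.089, 0.996, -0.0]
contact_force: [0.0, 0.5, -0.3]
gripper_width: 0.528
grasp_force: 0.0
```

```bash
python3 chk.py
python3 - <<'E'
from fr import *
f=grab('wrist'); np.set_printoptions(linewidth=250); c=seat(.255); c[2]=.238-.0525
print('axis pred top',proj(f,c+[0,0,.055]),'collar',proj(f,c+[0,0,.006]))
g4=cv2.GaussianBlur(cv2.resize(cv2.cvtColor(f['image'],7),None,fx=4,fy=4,interpolation=2),(0,0),2)
for nm,h,R in [('collar',.006,.018),('top',.055,.011)]:
    u,v=proj(f,c+[0,0,h]); r=np.linalg.norm(proj(f,c+[0,R,h])-(u,v)); W=int(r*2.2);x0,y0=int(u)-W,int(v)-W
    q=cv2.HoughCircles(g4[4*y0:4*(y0+2*W),4*x0:4*(x0+2*W)],cv2.HOUGH_GRADIENT,1,10,param1=60,param2=10,minRadius=int(4*r*.85),maxRadius=int(4*r*1.15))
    if q is not None:
        for k in q[0][:2]: P=plane(f,x0+k[0]/4-.4,y0+k[1]/4-.4,c[2]+h); print(nm,P.round(4),'e,n mm',((P-c)@E2*1e3).round(1),((P-c)@N2*1e3).round(1),k[2]/4/r)
E
```

```text
head px (0.88, -1.0, 16.75) lift 0.266 sink mm 52.6
at [0.4572 0.3899 0.3683] shift mm [  0.2  -0.  133.1] yaw -0.04 tilt [ 0.0002 -0.0002 -1.    ] w 44.8 gf 0.0 F [-0.38  0.41  0.34]
axis pred top [324.8632 194.8423] collar [324.8426 180.7888]
collar [0.457  0.3902 0.1915] e,n mm -0.9 -0.1 0.9629215527821195
collar [0.457  0.3874 0.1915] e,n mm -0.3 -2.9 1.104112402616452
top [0.4545 0.3909 0.2405] e,n mm -3.5 0.1 0.9769832249004018
top [0.4591 0.3898 0.2405] e,n mm 1.3 -0.1 0.8551060287881963
```

>>> play_rows(
  commands=[
    [0,0,0,0,0,0],
    [0,0,0,0,0,0],
    [0,0,0,0,0,0],
    [0,0,0,0,0,0],
    [0,0,0,0,0,0],
  ],
)

```text
time: 78.9
tool_pos: [0.4573, 0.3899, 0.3684]
tool_rot: [0.0, 0.089, 0.996, -0.0]
contact_force: [0.0, -0.1, -0.0]
gripper_width: 0.531
grasp_force: 0.0
```

>>> play_rows(
  commands=[
    [0,0,0,0,0,0],
    [0,0,0,0,0,0],
    [0,0,0,0,0,0],
    [0,0,0,0,0,0],
    [0,0,0,0,0,0],
  ],
)

```text
time: 79.32
tool_pos: [0.4573, 0.3899, 0.3684]
tool_rot: [-0.0, 0.089, 0.996, -0.0]
contact_force: [0.1, 0.2, -0.1]
gripper_width: 0.525
grasp_force: 0.0
```

```bash
python3 chk.py; python3 -c "
from h import *
print(manip.job_done())"
```

```text
head px (0.87, -1.0, 16.75) lift 0.266 sink mm 52.6
at [0.4573 0.3899 0.3685] shift mm [  0.3  -0.1 133.3] yaw -0.05 tilt [-0.0001  0.     -1.    ] w 44.9 gf 0.0 F [ 0.1  -0.38 -0.27]
the job is handed in; nothing more can be done
None
```

I handed the job in at about 79 s, with no pass/fail verdict returned: the carrier hung with all four rings untouched for about 6 s and is back in its stand hole with them on, and the handpiece hangs still and upright in the fork, let go, about 53 mm down.

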